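# Return the loan kit to its case and log it

### The arm

A 6-joint arm with a two-finger parallel gripper is mounted at the origin on the work surface. World frame = base frame: x ahead of the robot, y to its left, z up, the work surface at z = 0. Lengths are in m, angles in rad, forces in N, time in s.
With the tool pointing down it reaches from about 0.35 to 0.725 m from the base axis. Payload 4.3 kg.
Tool frame: the origin (TCP) lies midway between the tips of the shut fingers; the grasp point (between the pads) lies 19 mm behind it; z points along the fingers, y is the direction in which the jaws open and shut (so a half turn about z gives the same grasp; the last joint's range is limited). The gripper opens to 85 mm and grips with 20 to 120 N. Pads are 22 mm wide; open, the fingers measure 114 mm over their backs; the gripper's body (76 mm by 85 mm) begins 54 mm behind the grasp point. The pads swing forward as they close: fully open they stand 13 mm farther back than shut.
Start: joints at [1.031, 0.377, 0.081, 1.274, 0, 1.46], TCP at [0.24, 0.523, 0.231] pointing down, gripper open.
Joint ranges: [-2.72, 2.72], [-0.84, 1.66], [-1.02, 1.22], [-1.77, 2.12], [-1.37, 1.28], [-3.14, 3.14]. Speed limits (rad/s): [2.57, 2.57, 3.14, 3.14, 3.14, 3.14].

### API

Orientations are given as a unit quaternion [x, y, z, w].
In Python, from workcell import telemetry, get_image, hand_in gives the robot as it stands.
- The arm moves only by the tool servo_tool, never from a script. Its argument "deltas" is a list that holds one entry, the list of rows, each a list of 5 numbers: the finger opening in m, from 0 to 0.0854, then the shift along the tool's x, y, z in m, then the turn about the tool's z in rad. A call has 1 to 10 rows; each row shifts and turns the commanded pose from where the row before left it, along the tool's axes as they then stand; what a row does not reach is not made up. A row lasts 1/10 s, in which the tool goes at most 50 mm and 8.59 degrees, less where a joint would pass 70% of its speed; a pose out of reach is approached as far as the arm can. A call with a gripper value outside its range is refused whole. The fingers move at their own pace and stop on an object; "newtons" is the grip in N (left out, the last holds). Time passes only in rows, so rows that do not move let the fingers close. It gives the time, the measured TCP pose, the force and the opening at its end, in the units of the state.
- telemetry.observe(): the state, without advancing time (a new reading comes with each control period).
- get_image(name): name is "scene" or "top" or "wrist"; returns a dict with "img" (420x560x3 uint8, blue, green, red), "depth" (420x560 float32, m along the optical axis (not along the pixel's ray), 0 where there is no reading), "K" (3x3 intrinsics, pixels), "xyz" and "attitude" of the camera in the world. Camera axes: x right, y down, z forward; pixel columns grow to the right and rows downward; lengths in m; the calibration is good to about 2 mm. A picture is of the moment at which its call begins.
- hand_in(): hands the job in, once; it reports no verdict.
The state is a dict: "t": time; "joints": joint angles; "qd": joint speeds; "tau": joint torques, N m; "eef_pos": TCP position; "ee_rot": TCP orientation; "ft_force": force on the tool from outside, world axes, zero at the start; "torque": the same for the moment, N m; "grip_width": finger opening in m.
Only numpy, scipy, OpenCV 4.12 (cv2) and the standard library are available. Lean on these libraries where they do the work, as an engineer would, in place of code of your own. Each camera call takes 0.05 s, during which the arm holds its last target.

### The job

The loan kit (the orange-ended meters and signal pods lying on the bench) has to go back: flip the hasp of the green case up off its staple, well clear, then raise the lid fully and lay every piece of the kit that is there inside. When all are in, and with the lid still up, log the case: pick up the scanner, aim its window squarely at the middle of the barcode label from about 10 cm, hold it steady for two seconds, and stand it back upright in the middle of its round rest pad. Then shut the lid, swing the hasp fully down over the staple again, and leave the other things on the bench where they are.

Things in the scene. Friction and masses are not known exactly. Their poses are not given: they have to be found in the camera images.
- case: green instrument case fixed to the bench: box 180 (its x) x 312 (its y) x 75 mm on 25 mm feet, so its rim is 100 mm above the bench; walls 6 mm; origin on the bench under its centre; its front, with hasp and pull tab, faces its own -x; the lid's hinge runs along the +x rim
- case_in (a point): centre of the case's inner floor, 31 mm above the bench; inside it measures 168 (case x) x 300 (case y) x 69 mm deep
- lid (a joint): angle of the case's lid (rad): 0 shut, grows as it rises, stop at 1.65 (just past upright); raised means above 1.25, shut means below 0.06. The hinge is stiff (0.45 N m) so the lid stays where it is left. The lid is an 8 mm plate, 0.35 kg; about 4 N at the tab lifts it. It cannot rise while the hasp is on the staple
- lid_hinge (a point): on the lid's hinge axis, which runs along the case's y, in line with the pull tab
- lid_tab (a point): middle of the black pull tab that sticks 40 mm out of the lid's front edge, 24 mm wide along the case's y, 10 mm thick; this point lies 22 mm out from the lid's edge, 202 mm from the hinge axis, 104 mm above the bench when shut. Pinched by its 24 mm sides it can turn between the fingers, so the lid can be swung with the gripper pointing down all the way; with the lid up the tab points up
- hasp (a joint): angle of the hasp relative to the lid (rad): 0 hanging down flat on the front over the staple, 1.57 sticking straight out from the lid's front, stop at 2.2 (out and upward). Off and clear means above 1.2; fastened means below 0.15. Its hinge is stiff (0.04 N m), so it stays where it is left and rides with the lid
- hasp_hinge (a point): on the hasp's hinge axis, which runs along the case's y at the lid's front edge, 105 mm above the bench when shut; the steel strap is 28 mm wide, 4 mm thick, 56 mm long, with a slot that the staple pokes through
- hasp_grip (a point): middle of the hasp's red grip bar, 12 mm thick with round ends, 30 mm long along the case's y, carried on a short stem 34 mm out from the strap's free end and 60 mm from the hinge axis; 55 mm above the bench when fastened. Pinched by its two ends (30 mm) it can turn between the fingers if gripped lightly (5 to 10 N); about 1 N swings it. Pulled the wrong way it may lift the lid a little instead: push the lid down again then
- staple (a point): outer tip of the brass staple (8 x 8 mm) on the case's front, 75 mm above the bench, standing 12 mm out past the strap when fastened
- meter1: handheld meter of the loan kit: dark grey block 100 (its x) x 44 (its y) x 34 mm tall with orange caps at both ends, a small screen and a dial on top; 0.22 kg; origin at the centre of its underside, z up. Lies loose on the bench at any yaw, or is absent (None from the start)
- meter2: the second handheld meter of the loan kit: dark grey block 100 (its x) x 44 (its y) x 34 mm tall with orange caps at both ends, a small screen and a dial on top; 0.22 kg; origin at the centre of its underside, z up. Lies loose on the bench at any yaw, or is absent (None from the start)
- pod1: signal pod of the loan kit: bare aluminium block 80 (its x, plus a 9 mm connector at each end, to be ignored) x 40 (its y) x 30 mm tall with orange ends; 0.16 kg; origin at the centre of its underside, z up. Lies loose on the bench at any yaw, or is absent (None from the start)
- pod2: the second signal pod of the loan kit: bare aluminium block 80 (its x, plus a 9 mm connector at each end, to be ignored) x 40 (its y) x 30 mm tall with orange ends; 0.16 kg; origin at the centre of its underside, z up. Lies loose on the bench at any yaw, or is absent (None from the start)
- scanner: barcode scanner, loose, standing on its rest pad: black round foot (72 mm across, 12 mm high), grey column 28 x 30 mm, cream head (76 x 40 x 34 mm) on top, nose down at 45 degrees towards its own +x; 159 mm tall, 0.25 kg; origin at the centre of the foot's underside, z up
- scanner_head (a point): middle of the scanner's head, 10 mm forward (+x) of its origin and 122 mm up; the head is 40 mm wide along the scanner's y and can be pinched there by its flat sides from above
- scan_window (a point): centre of the scanner's dark red window at the nose, 39 mm forward (+x) of the scanner's origin and 93 mm up; this point's x axis is the line of sight (45 degrees down and forward when the scanner is upright), its y is the scanner's y
- label (a point): centre of the barcode label (60 x 92 mm, white with black bars) on the fixed sloping stand, 52 mm above the bench; its z axis stands square out of the label, 45 degrees up towards the stand's own -x; its y is level, along the bars' row
- label_stand: black stand with a cream plate 100 x 120 mm sloping at 45 degrees that carries the label, 91 mm tall, fixed; origin on the bench below the label's centre; its yaw equals that of an upright scanner that faces the label squarely. Its base plate is 90 (its x) x 120 mm
- rest_pad: black round rubber pad 110 mm across with a thin yellow rim, 3 mm high, fixed; origin at its centre on the bench. The scanner stands on it (its origin 3 mm above the bench), and belongs back within 35 mm of its centre
- jar: small green jar with black cap, 44 mm across, 50 mm tall, loose bystander; origin at the centre of its underside
- tape_dispenser: black desk tape dispenser, 120 x 50 x 74 mm, loose bystander; origin at the centre of its underside
- calculator: dark pocket calculator, 120 x 70 x 15 mm, loose bystander; origin at the centre of its underside
- screwdriver: screwdriver with green handle, 140 mm long, loose bystander; origin at the middle of its underside

How it is judged:
By the outcome, as a careful person would: the job done as asked, in the order asked, and still so for the second after the job is handed in, with the robot touching nothing.
Of meter1, meter2, pod1, pod2 only 2 to 4 are there at a start; the rules pass over those that are not, and their reading is None.
At some moment in a run one of meter1, meter2, pod1, pod2 may be knocked a few centimetres aside while the robot is not near it.
It also fails if it takes over 210 s, if anything falls off the work surface, if the arm or the gripper's body presses on something with over 40 N, if the wrist force passes 120 N, or if a joint passes its speed limit or range.

## Working session

There is one attempt and no reset: what is moved stays moved. The work goes in short steps, Python scripts to look and compute and a tool call to move; the robot and the scene stay as the last step left them, time stands still between calls to the robot, and variables do not carry over. Pictures are saved under pics/ and viewed, and the job is handed in when it is done.

Besides the shell and the picture viewer there is one more tool, called after "Call:" as name(argument=value, ...), one argument or row to a line, values as JSON. servo_tool: Moves the arm, as the interface text tells. Its arguments: {"type":"object","properties":{"deltas":{"type":"array"},"newtons":{"type":"number"}},"required":["deltas"]}

```bash
mkdir -p pics; ls
python3 - <<'E'
from workcell import telemetry, get_image
import cv2
print(telemetry.observe())
for n in ("scene","top","wrist"):
    d=get_image(n); cv2.imwrite(f"pics/{n}0.png",d["img"]); print(n,d["K"],d["xyz"],d["attitude"])
E
```

```text
pics
{'t': 0.0, 'joints': array([ 1.03068430e+00,  3.78057814e-01,  7.95895502e-02,  1.27443486e+00,
       -1.07777208e-06,  1.46053643e+00]), 'qd': array([-0.0004338 ,  0.00067396, -0.00057744, -0.00165087, -0.00087292,
        0.00044732]), 'tau': array([-1.65651389e-03, -4.63603663e+01,  2.69876575e+01,  2.07658595e-02,
       -5.35193358e-04, -1.74904358e-06]), 'eef_pos': array([0.23924035, 0.52210748, 0.23034984]), 'ee_rot': array([ 2.13275076e-01,  9.76991624e-01, -9.98362363e-04, -3.36034017e-04]), 'ft_force': array([0.31626298, 0.57094328, 0.23263183]), 'torque': array([ 0.01295283, -0.00090467, -0.00479942]), 'grip_width': 0.0851342687227403}
scene [[479.60171427   0.         285.82888101]
 [  0.         479.60171427 200.20220065]
 [  0.           0.           1.        ]] [1.30189823 0.4295253  1.02827358] [ 0.45733053  0.80494723 -0.33192671 -0.18092375]
top [[402.74220351   0.         285.81995867]
 [  0.         402.74220351 214.98127806]
 [  0.           0.           1.        ]] [ 0.40932945 -0.07529335  1.27144832] [-0.69934327  0.71284182 -0.02721881  0.04510729]
wrist [[361.62285225   0.         284.425796  ]
 [  0.         361.62285225 203.82670952]
 [  0.           0.           1.        ]] [0.16641152 0.55590008 0.37375708] [0.83164383 0.53294527 0.08380944 0.13158216]
```

View pics/scene0.png

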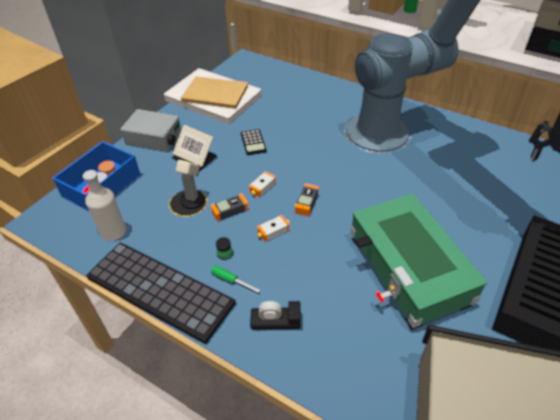

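View pics/top0.png

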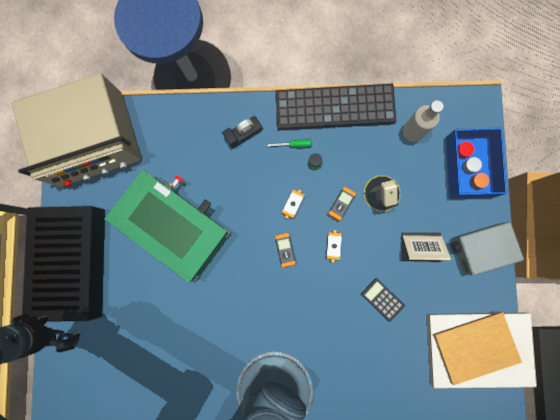

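View pics/wrist0.png

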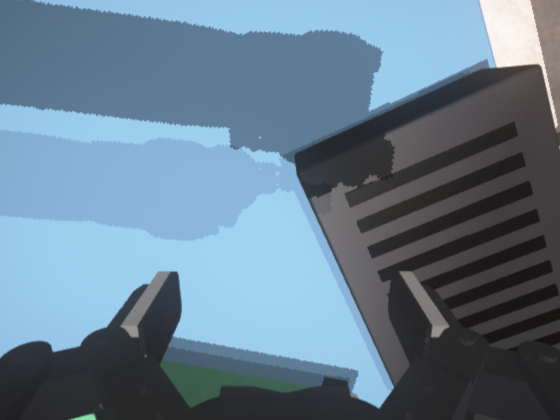

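```bash
cat > h.py <<'E'
import numpy as np, cv2
from scipy.spatial.transform import Rotation as R
from workcell import telemetry, get_image
class V:
    def __init__(s,n,save=None):
        d=get_image(n); s.img=d["img"]; s.dep=d["depth"]; s.K=np.array(d["K"]); s.o=np.array(d["xyz"]); s.R=R.from_quat(d["attitude"]).as_matrix()
        s.hsv=cv2.cvtColor(s.img,cv2.COLOR_BGR2HSV)
        if save: cv2.imwrite(f"pics/{save}.png",s.img)
        v,u=np.mgrid[0:420,0:560]
        rays=np.stack([(u-s.K[0,2])/s.K[0,0],(v-s.K[1,2])/s.K[1,1],np.ones_like(u)],-1)
        s.P=(rays*s.dep[...,None])@s.R.T+s.o
    def ray(s,u,v,z):
        d=s.R@np.array([(u-s.K[0,2])/s.K[0,0],(v-s.K[1,2])/s.K[1,1],1]); return s.o+d*(z-s.o[2])/d[2]
    def px(s,p):
        c=s.R.T@(np.array(p,float)-s.o); return (s.K@(c/c[2]))[:2]
    def crop(s,name,u0,u1,v0,v1,f):
        cv2.imwrite(f"pics/{name}.png",cv2.resize(s.img[v0:v1,u0:u1],None,fx=f,fy=f,interpolation=cv2.INTER_CUBIC))
def pose():
    s=telemetry.observe(); return s, s["eef_pos"], R.from_quat(s["ee_rot"]).as_matrix()
def rect(pts):  # metric xy points -> centre, (long,short), yaw of long axis
    r=cv2.minAreaRect((np.array(pts)*1000).astype(np.float32)); b=cv2.boxPoints(r)
    e=[b[1]-b[0],b[2]-b[1]]; e.sort(key=lambda a:-np.hypot(*a))
    return np.array(r[0])/1000,[np.hypot(*x) for x in e],np.arctan2(e[0][1],e[0][0])
def wrap(a): return (a+np.pi/2)%np.pi-np.pi/2
def show(name,M): cv2.imwrite(f"pics/{name}.png",M)
E
python3 - <<'E'
from h import *
t=V("top");s=V("scene")
t.crop("topc",95,480,150,330,2); s.crop("scenec",140,500,110,340,2)
for V_,n in((t,"top"),(s,"scene")):
  P=V_.P; z=P[...,2]
  # kit: anything 22-45mm high in region
  m=((z>0.02)&(z<0.045)&(P[...,0]>0.2)&(P[...,0]<0.75)&(abs(P[...,1])<0.45)).astype(np.uint8)
  k,L,st,c=cv2.connectedComponentsWithStats(m)
  for i in range(1,k):
    if st[i,4]>100:
      q=P[L==i]; r=rect(q[:,:2]); print(n,c[i].round(),st[i,4],r[0].round(4),np.round(r[1]),round(r[2],3),"z",np.percentile(q[:,2],[5,50,95]).round(3))
E
```

```text
top [341. 203.] 464 [ 0.572 -0.218] [101.  44.] -0.555 z [0.03  0.035 0.039]
top [292. 203.] 344 [ 0.5753 -0.0668] [94. 40.] -0.459 z [0.025 0.03  0.035]
top [333. 245.] 359 [ 0.4419 -0.1893] [93. 40.] -0.101 z [0.025 0.03  0.035]
top [285. 249.] 468 [ 0.4318 -0.0392] [101.  44.] 0.208 z [0.03  0.035 0.039]
top [411. 239.] 119 [ 0.4545 -0.4267] [47. 28.] 1.495 z [0.021 0.034 0.044]
scene [198. 158.] 134 [ 0.4489 -0.4263] [47. 36.] 1.526 z [0.021 0.032 0.044]
scene [261. 183.] 301 [ 0.4434 -0.1912] [89. 43.] -0.108 z [0.022 0.03  0.035]
scene [306. 198.] 431 [ 0.4308 -0.0404] [105.  45.] 0.195 z [0.023 0.034 0.039]
scene [228. 206.] 483 [ 0.5704 -0.2188] [101.  49.] -0.58 z [0.023 0.034 0.038]
scene [272. 227.] 391 [ 0.5733 -0.0676] [99. 46.] -0.441 z [0.022 0.03  0.034]
scene [375. 268.] 158 [0.5635 0.2333] [142.   4.] 0.929 z [0.026 0.034 0.044]
scene [422. 314.] 274 [0.6313 0.3911] [149.  73.] -1.241 z [0.026 0.035 0.044]
```

View pics/topc.png

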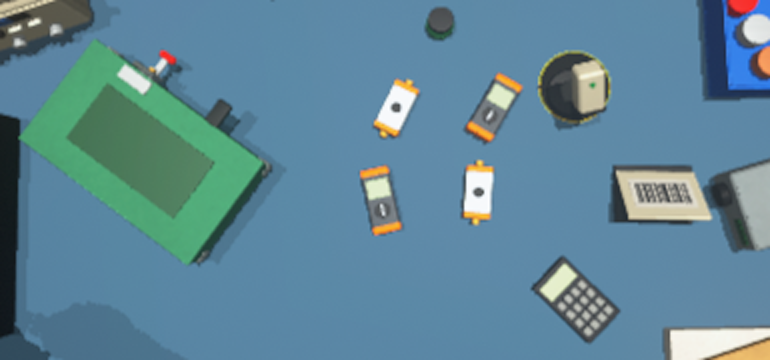

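View pics/scenec.png

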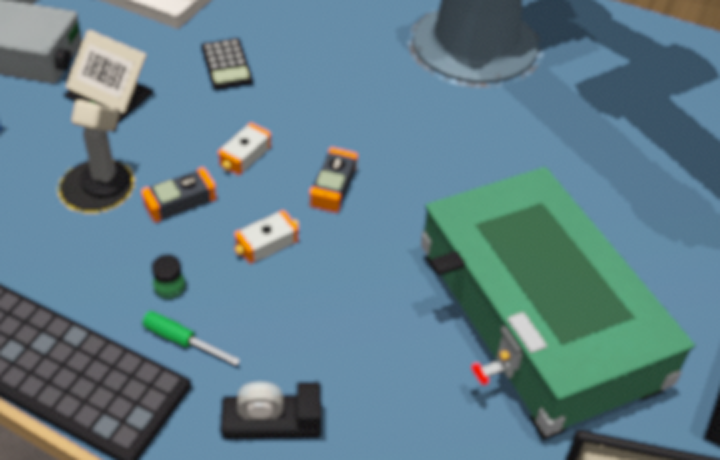

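Run:
```python
from h import *
t=V("top");s=V("scene")
P=t.P; z=P[...,2]
print("bench z",np.median(z[300:340,230:330]), "scene", np.median(s.P[300:310,240:245,2]))
m=(z>0.1)&(z<0.118)&(P[...,1]>0.05)&(P[...,0]>.2); 
def comps(V_,m,mina,n):
  k,L,st,c=cv2.connectedComponentsWithStats(m.astype(np.uint8))
  for i in range(1,k):
    if st[i,4]>mina:
      q=V_.P[L==i]; r=rect(q[:,:2]); print(n,c[i].round(1),st[i,4],r[0].round(4),np.round(r[1]),round(r[2],3),"z",np.percentile(q[:,2],[5,50,95]).round(3))
for W,n in((t,"top"),(s,"scene")):
  h=W.hsv;P=W.P
  g=(h[...,0]>60)&(h[...,0]<90)&(h[...,1]>90)&(P[...,2]>0.1)&(P[...,2]<0.118)&(P[...,1]>0)
  comps(W,g,500,n+" lid")
  red=((h[...,0]<8)|(h[...,0]>172))&(h[...,1]>150)&(P[...,1]>0.1)&(P[...,0]<0.75)&(P[...,0]>.3)&(P[...,2]<.2)
  comps(W,red,8,n+" red")
  y=(h[...,0]>20)&(h[...,0]<35)&(h[...,1]>120)&(P[...,1]<-0.2)&(P[...,2]<.03)
  ys=np.argwhere(y&(P[...,0]>.5)); 
  if len(ys)>5:
    pts=np.array([W.ray(u,v,0.003)[:2] for v,u in ys]); c,r=cv2.minEnclosingCircle((pts*1000).astype(np.float32)); print(n,"pad",c,r, cv2.fitEllipse((pts*1000).astype(np.float32)))
  hd=(P[...,2]>0.09)&(P[...,1]<-0.2)&(P[...,1]>-0.45)&(P[...,0]>.5)&(P[...,0]<.72)
  comps(W,hd,20,n+" head")
  hd=(P[...,2]>0.14)&(P[...,1]<-0.2)&(P[...,1]>-0.45)&(P[...,0]>.5)&(P[...,0]<.72)
  comps(W,hd,20,n+" headtop")
  lp=(P[...,2]>0.02)&(P[...,2]<.1)&(P[...,1]<-0.3)&(P[...,1]>-0.52)&(P[...,0]>.37)&(P[...,0]<.51)&(h[...,2]>110)
  q=P[lp]; c=q.mean(0); u,sv,vt=np.linalg.svd(q-c,full_matrices=False); print(n,"label",lp.sum(),c,vt[2],sv)
  bl=lp&(h[...,1]<60)
  comps(W,lp,50,n+" plate")
```

```text
bench z 6.714246438987992e-05 scene 0.00023217477132886355
top lid [164.6 225.7] 6356 [0.5087 0.3078] [316. 185.] 0.928 z [0.105 0.109 0.113]
top red [ 85.8 163.7] 23 [0.6889 0.534 ] [22.  4.] -1.317 z [0.124 0.132 0.142]
top red [178.6 178.2] 26 [0.6553 0.2826] [25.  9.] 0.907 z [0.056 0.06  0.064]
top red [ 67.5 182.4] 40 [0.6508 0.632 ] [20. 14.] -1.364 z [0.045 0.057 0.063]
top pad (604.929443359375, -349.7149963378906) 55.31647491455078 ((604.5371704101562, -349.6791687011719), (108.30229949951172, 108.76892852783203), 152.15235900878906)
top head [388.4 193.4] 411 [ 0.5828 -0.3408] [73. 40.] 0.237 z [0.112 0.141 0.159]
top headtop [388.7 187.7] 211 [ 0.5962 -0.3375] [43. 39.] 0.197 z [0.142 0.151 0.16 ]
top label 869 [ 0.42870538 -0.46066004  0.0577712 ] [ 0.6984918  -0.02490225  0.71518465] [1.03385642 0.85405295 0.05510638]
top plate [425.8 247.5] 869 [ 0.4315 -0.461 ] [119.  72.] 1.516 z [0.024 0.059 0.086]
scene lid [418.6 250.4] 7562 [0.5066 0.3061] [319. 187.] 0.925 z [0.106 0.109 0.112]
scene red [379.4 296.6] 37 [0.6551 0.283 ] [23.  8.] 0.966 z [0.056 0.06  0.063]
scene pad (604.5008544921875, -346.7807922363281) 52.19676971435547 ((603.648193359375, -348.6345520019531), (99.24303436279297, 102.61521911621094), 46.93992614746094)
scene head [187.2 170.6] 377 [ 0.5818 -0.3419] [73. 41.] 0.191 z [0.096 0.135 0.159]
scene headtop [183.5 166.5] 165 [ 0.5974 -0.3393] [43. 39.] 0.328 z [0.141 0.15  0.16 ]
scene label 915 [ 0.42944817 -0.45931992  0.05483852] [ 0.70959718 -0.01942185  0.70433985] [1.03367512 0.83477852 0.08611855]
scene plate [193. 145.] 915 [ 0.4297 -0.4606] [121.  77.] 1.535 z [0.023 0.055 0.085]
```

```bash
cat >> h.py <<'E'
CC=np.array([0.5075,0.3068]); CYAW=0.926+np.pi/2
def case2w(x,y,z): 
    c,s=np.cos(CYAW),np.sin(CYAW); return np.array([CC[0]+c*x-s*y,CC[1]+s*x+c*y,z])
def w2case(p):
    c,s=np.cos(CYAW),np.sin(CYAW); d=np.array(p[:2])-CC; return np.array([c*d[0]+s*d[1],-s*d[0]+c*d[1],*p[2:]])
def plan(p,yaw=None,grasp=True):
    """p: world grasp point (TCP is 19mm lower). prints turn then shifts in tool axes after the turn"""
    s,e,Rm=pose(); y0=np.arctan2(Rm[1,1],Rm[0,1])
    t=np.array(p,float)-([0,0,.019] if grasp else 0)
    if yaw is None: yaw=y0
    for k in (0,1,-1,2,-2):
        dy=yaw+k*np.pi-y0
        if abs(dy)<np.pi+.3: print("  turn",round(-dy,3),"-> j6 before j1 move",round(s["joints"][5]-dy,2), "after:", round(np.arctan2(t[1],t[0])+np.pi/2-(yaw+k*np.pi),2))
        ya=yaw+k*np.pi
        if abs(dy)<np.pi+.3:
            Y=np.array([np.cos(ya),np.sin(ya),0]);X=np.array([-np.sin(ya),np.cos(ya),0]); d=t-e
            print("     shift x %.4f y %.4f z %.4f"%(X@d,Y@d,-d[2]))
    print("  tcp",e.round(4),"yaw",round(y0,3),"target",t.round(4),"r",round(np.hypot(*t[:2]),3),"tilt",Rm[:,2].round(3),"F",s["ft_force"].round(1),"w",round(s["grip_width"],4),"t",round(s["t"],1),"j",s["joints"].round(2))
E
python3 - <<'E'
from h import *
t=V("top");s=V("scene")
for W,n in((t,"top"),(s,"scene")):
  h=W.hsv;P=W.P
  q=w2case
  c,si=np.cos(CYAW),np.sin(CYAW); dx=P[...,0]-CC[0]; dy=P[...,1]-CC[1]; cx=c*dx+si*dy; cy=-si*dx+c*dy
  m=(cx<-.096)&(cx>-.15)&(abs(cy)<.14)&(P[...,2]>.09)&(P[...,2]<.125)
  k,L,st,cc=cv2.connectedComponentsWithStats(m.astype(np.uint8))
  for i in range(1,k):
    if st[i,4]>10:
      a=L==i; print(n,"tab?",cc[i],st[i,4],"cx",cx[a].min().round(4),cx[a].max().round(4),"cy",cy[a].min().round(4),cy[a].max().round(4),np.median(P[a][:,2]).round(4))
  lid=(P[...,2]>.1)&(P[...,2]<.118)&(abs(cx)<.11)&(abs(cy)<.18)&(h[...,1]>90)
  print(n,"lid ext",np.percentile(cx[lid],[.3,99.7]),np.percentile(cy[lid],[.3,99.7]))
  red=((h[...,0]<8)|(h[...,0]>172))&(h[...,1]>150)&(cx<-.1)&(cx>-.18)&(abs(cy)<.14)
  print(n,"red",cx[red].min(),cx[red].max(),cy[red].min(),cy[red].max(),P[red][:,2].max(), np.median(cx[red]),np.median(cy[red]))
a=case2w(-.134,-.07,.055);print(a); plan(a+[0,0,.12],CYAW+np.pi/2)
E
```

```text
top tab? [166.35714286 183.5       ] 28 cx -0.1026 -0.096 cy -0.089 -0.0544 0.1078
top tab? [203.98989899 205.17171717] 99 cx -0.1305 -0.0962 cy 0.0453 0.0709 0.1095
top lid ext [-0.0922112   0.09073042] [-0.15872564  0.15538645]
top red -0.13710576055899626 -0.12781030257184173 -0.08194421173403718 -0.058372152837156466 0.06424434885635844 -0.13247065725114338 -0.06911945743939325
scene tab? [362.336 241.712] 125 cx -0.1297 -0.096 cy 0.048 0.0732 0.1091
scene tab? [394.36923077 281.16923077] 65 cx -0.1022 -0.0961 cy -0.0876 -0.051 0.1069
scene lid ext [-0.09208683  0.09133844] [-0.15732643  0.15703729]
scene red -0.13633503257858584 -0.12708958040052898 -0.08327428474081204 -0.05661055697160533 0.0662381250444205 -0.1329689048739699 -0.07027975664147257
[0.65666827 0.28220677 0.055     ]
  turn -2.927 -> j6 before j1 move -1.47 after: -2.09
     shift x 0.4779 y -0.0585 z 0.0753
  turn 0.215 -> j6 before j1 move 1.68 after: 1.05
     shift x -0.4779 y 0.0585 z 0.0753
  turn 3.357 -> j6 before j1 move 4.82 after: 4.19
     shift x 0.4779 y -0.0585 z 0.0753
  tcp [0.2396 0.5227 0.2313] yaw 1.141 target [0.6567 0.2822 0.156 ] r 0.715 tilt [-0. -0. -1.] F [-0.2 -0.8 -0.1] w 0.0856 t 0.5 j [ 1.03  0.38  0.08  1.27 -0.    1.46]
```

Call:
servo_tool(
  deltas=[
    [[0.085,0,0,0,-0.146],[0.085,0,0,0,-0.146],[0.085,0,0,0,-0.146],[0.085,0,0,0,-0.146],[0.085,0,0,0,-0.146],[0.085,0,0,0,-0.146],[0.085,0,0,0,-0.146],[0.085,0,0,0,-0.146],[0.085,0,0,0,-0.146],[0.085,0,0,0,-0.146]],
  ],
  newtons=20,
)

```text
t: 1.45
eef_pos: [0.2396, 0.5228, 0.2314]
ee_rot: [-0.495, 0.869, 0.0, 0.0]
ft_force: [-0.3, 0.4, -0.6]
grip_width: 0.085
```

Call:
servo_tool(
  deltas=[
    [[0.085,0,0,0,-0.146],[0.085,0,0,0,-0.146],[0.085,0,0,0,-0.146],[0.085,0,0,0,-0.146],[0.085,0,0,0,-0.146],[0.085,0,0,0,-0.146],[0.085,0,0,0,-0.146],[0.085,0,0,0,-0.146],[0.085,0,0,0,-0.146],[0.085,0,0,0,-0.146]],
  ],
)

```text
t: 2.45
eef_pos: [0.2396, 0.5228, 0.2314]
ee_rot: [0.948, -0.317, 0.0, -0.0]
ft_force: [-0.5, -0.1, -0.6]
grip_width: 0.0849
```

Call:
servo_tool(
  deltas=[
    [[0.05,0.04,-0.005,0,0],[0.05,0.04,-0.005,0,0],[0.05,0.04,-0.005,0,0],[0.05,0.04,-0.005,0,0],[0.05,0.04,-0.005,0,0],[0.05,0.04,-0.005,0,0],[0.05,0.04,-0.005,0,0],[0.05,0.04,-0.005,0,0],[0.05,0.04,-0.005,0,0],[0.05,0.04,-0.005,0,0]],
  ],
)

```text
t: 3.45
eef_pos: [0.5893, 0.319, 0.2314]
ee_rot: [0.947, -0.32, 0.0, -0.0]
ft_force: [-0.2, 1.1, 0.2]
grip_width: 0.0498
```

Run:
```python
from h import *
plan(case2w(-.133,-.07,.175),CYAW+np.pi/2)
W=V("wrist","w1")
```

```text
turn -3.148 -> j6 before j1 move -5.24 after: 1.05
     shift x -0.0749 y 0.0111 z 0.0754
  turn -0.007 -> j6 before j1 move -2.1 after: 4.19
     shift x 0.0749 y -0.0111 z 0.0754
  tcp [0.5893 0.319  0.2314] yaw -2.222 target [0.6559 0.2828 0.156 ] r 0.714 tilt [ 0.  0. -1.] F [-0.2  1.1  0.2] w 0.0498 t 3.5 j [ 0.4   0.59  0.42  1.4   0.   -2.09]
```

View pics/w1.png

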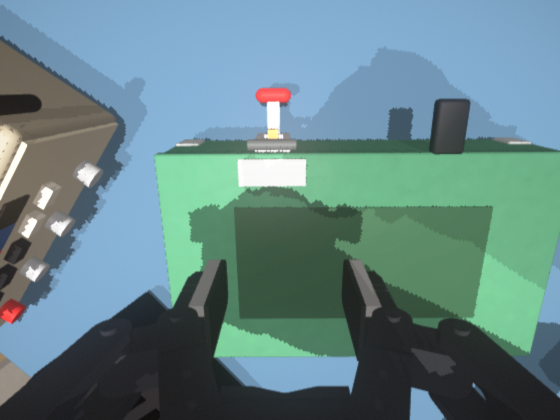

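Run:
```python
from h import *
W=V("wrist"); h=W.hsv
red=((h[...,0]<8)|(h[...,0]>172))&(h[...,1]>150); red[150:]=0; red[:,:200]=0
P=W.P[red]; v,u=np.argwhere(red).mean(0); print("bar px",u,v,"ray@.058",w2case(W.ray(u,v,.058)).round(4),"dep",w2case(P.mean(0)).round(4)); q=np.array([w2case(p) for p in P]); print(q.min(0),q.max(0))
print("cam",W.o-pose()[1], W.R[:,2])
for (u,v) in [(433,150),(464,150),(438,99),(467,99)]: print("tab",w2case(W.ray(u,v,.109)).round(4))
for (u,v) in [(158,153),(559,153),(172,357),(533,352)]: print("lid",w2case(W.ray(u,v,.108)).round(4))
```

```text
bar px 272.10333333333335 104.17333333333333 ray@.058 [-0.1296 -0.0682  0.058 ] dep [-0.1297 -0.068   0.0608]
[-0.14235988 -0.08258022  0.05664077] [-0.123812   -0.05474587  0.37391619]
cam [ 0.06371301 -0.04938491  0.14381476] [-0.24081946  0.18701345 -0.95238225]
tab [-0.0976  0.0509  0.109 ]
tab [-0.0972  0.0736  0.109 ]
tab [-0.1335  0.0504  0.109 ]
tab [-0.1333  0.0708  0.109 ]
lid [-0.0979 -0.1516  0.108 ]
lid [-0.0939  0.1446  0.108 ]
lid [ 0.0851 -0.1612  0.108 ]
lid [0.0839 0.1601 0.108 ]
```

Call:
servo_tool(
  deltas=[
    [[0.05,0.036,-0.005,0,-0.007],[0.05,0.036,-0.005,0.02,0],[0.05,0,0,0.035,0],[0.05,0,0,0.035,0],[0.05,0,0,0.03,0],[0.05,0,0,0,0]],
  ],
)

```text
t: 4.15
eef_pos: [0.6472, 0.2836, 0.1056]
ee_rot: [0.949, -0.316, -0.004, 0.003]
ft_force: [0.1, 0.1, -0.0]
grip_width: 0.0501
```

Run:
```python
from h import *
plan(case2w(-.130,-.069,.058),CYAW+np.pi/2)
s=pose(); print(w2case(s[1]))
W=V("wrist","w2");V("scene").crop("s2",300,500,180,340,3)
```

```text
turn -3.141 -> j6 before j1 move -5.32 after: 1.05
     shift x -0.0045 y 0.0036 z 0.0666
  turn 0.001 -> j6 before j1 move -2.17 after: 4.2
     shift x 0.0045 y -0.0036 z 0.0666
  tcp [0.6472 0.2836 0.1056] yaw -2.215 target [0.6529 0.2838 0.039 ] r 0.712 tilt [-0.01  -0.003 -1.   ] F [ 0.1  0.1 -0. ] w 0.0501 t 4.2 j [ 0.32  0.72  0.32  1.18  0.   -2.17]
[-0.12554375 -0.06542982  0.10562304]
```

View pics/w2.png

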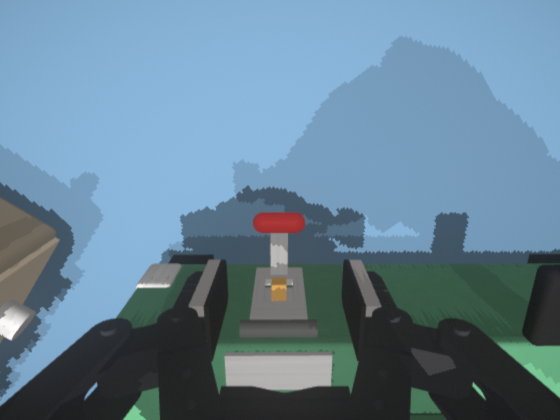

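Call:
servo_tool(
  deltas=[
    [[0.05,0.002,-0.003,0.02,0],[0.05,0.002,0,0.02,0],[0.05,0,0,0,0],[0.05,0,0,0,0]],
  ],
)

```text
t: 4.65
eef_pos: [0.6573, 0.2851, 0.0735]
ee_rot: [0.949, -0.317, 0.001, -0.001]
ft_force: [-0.3, -0.8, 0.1]
grip_width: 0.0498
```

Run:
```python
from h import *
plan(case2w(-.130,-.069,.058),CYAW+np.pi/2)
W=V("wrist","w3")
h=W.hsv;red=((h[...,0]<8)|(h[...,0]>172))&(h[...,1]>150);red[:, :200]=0
P=W.P[red];q=np.array([w2case(p) for p in P]); print(np.percentile(q,[5,50,95],axis=0).round(4))
```

```text
turn -3.141 -> j6 before j1 move -5.32 after: 1.05
     shift x 0.0028 y -0.0037 z 0.0345
  turn 0.001 -> j6 before j1 move -2.18 after: 4.2
     shift x -0.0028 y 0.0037 z 0.0345
  tcp [0.6573 0.2851 0.0735] yaw -2.215 target [0.6529 0.2838 0.039 ] r 0.712 tilt [ 0.002  0.001 -1.   ] F [-0.3 -0.8  0.1] w 0.0498 t 4.7 j [ 0.32  0.74  0.28  1.11  0.   -2.18]
[[-0.1352 -0.0806  0.0564]
 [-0.1317 -0.0686  0.06  ]
 [-0.1261 -0.0564  0.0617]]
```

View pics/w3.png

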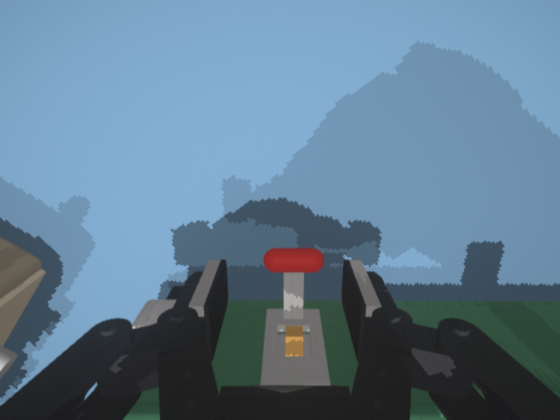

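Call:
servo_tool(
  deltas=[
    [[0.05,-0.001,0.002,0.012,0],[0.05,-0.001,0.002,0.012,0],[0.05,-0.001,0,0.01,0],[0.05,0,0,0,0],[0.02,0,0,0,0],[0.02,0,0,0,0],[0.02,0,0,0,0],[0.02,0,0,0,0]],
  ],
  newtons=20,
)

```text
t: 5.5
eef_pos: [0.6523, 0.2834, 0.0377]
ee_rot: [0.949, -0.317, 0.0, -0.0]
ft_force: [0.9, 0.4, -1.9]
grip_width: 0.0279
```

Run:
```python
from h import *
plan(case2w(-.130,-.069,.058),CYAW+np.pi/2)
W=V("wrist","w4")
```

```text
turn -3.141 -> j6 before j1 move -5.32 after: 1.05
     shift x -0.0002 y 0.0007 z -0.0013
  turn 0.0 -> j6 before j1 move -2.18 after: 4.2
     shift x 0.0002 y -0.0007 z -0.0013
  tcp [0.6523 0.2834 0.0377] yaw -2.215 target [0.6529 0.2838 0.039 ] r 0.712 tilt [ 0.001  0.001 -1.   ] F [ 0.9  0.4 -1.9] w 0.0279 t 5.5 j [ 0.32  0.76  0.21  1.03  0.   -2.18]
```

View pics/w4.png

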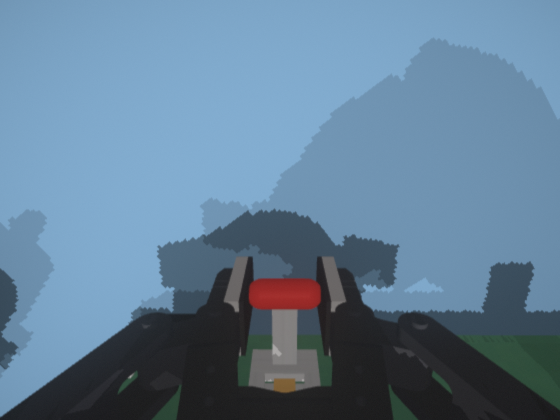

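Call:
servo_tool(
  deltas=[
    [[0.02,0.005,0,-0.0035,0],[0.02,0.0045,0,-0.004,0],[0.02,0.004,0,-0.0045,0],[0.02,0.0035,0,-0.005,0],[0.02,0.003,0,-0.005,0],[0.02,0.0025,0,-0.0055,0],[0.02,0.002,0,-0.0055,0],[0.02,0.0015,0,-0.006,0],[0.02,0.001,0,-0.006,0],[0.02,0,0,-0.006,0]],
  ],
  newtons=8,
)

```text
t: 6.55
eef_pos: [0.6737, 0.2669, 0.089]
ee_rot: [0.949, -0.317, 0.0, -0.0]
ft_force: [2.7, 3.3, -1.9]
grip_width: 0.0276
```

Run:
```python
from h import *
plan(case2w(-.157,-.069,.109),CYAW+np.pi/2)
W=V("wrist","w5");V("scene").crop("s5",300,500,180,340,3)
```

```text
turn -3.141 -> j6 before j1 move -5.35 after: 1.02
     shift x -0.0001 y 0.0010 z -0.0010
  turn 0.0 -> j6 before j1 move -2.21 after: 4.16
     shift x 0.0001 y -0.0010 z -0.0010
  tcp [0.6737 0.2669 0.089 ] yaw -2.215 target [0.6744 0.2676 0.09  ] r 0.726 tilt [ 0.001  0.    -1.   ] F [ 2.7  3.3 -1.9] w 0.0276 t 6.5 j [ 0.29  0.75  0.35  1.16 -0.   -2.21]
```

View pics/w5.png

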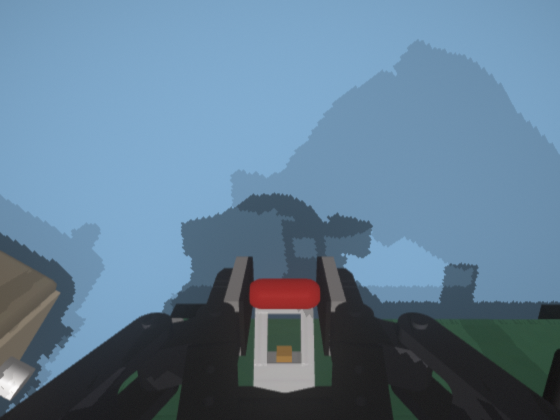

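View pics/s5.png

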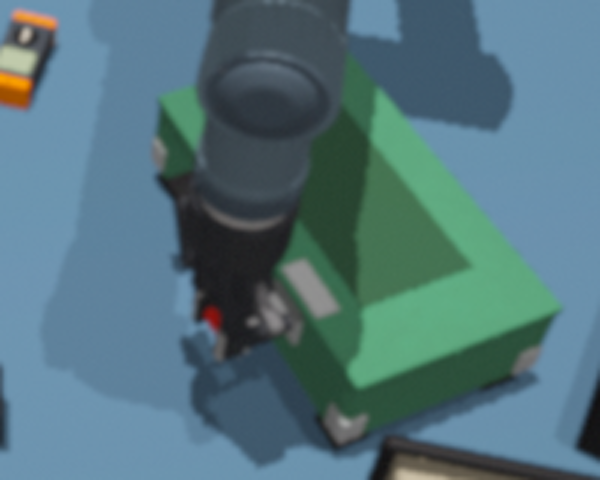

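Call:
servo_tool(
  deltas=[
    [[0.02,-0.0005,0,-0.006,0],[0.02,-0.001,0,-0.006,0],[0.02,-0.0015,0,-0.0055,0],[0.02,-0.002,0,-0.0055,0],[0.02,-0.003,0,-0.0055,0],[0.02,-0.003,0,-0.005,0],[0.02,-0.0035,0,-0.0045,0],[0.02,-0.004,0,-0.0045,0],[0.02,-0.0045,0,-0.004,0],[0.02,0,0,0,0]],
  ],
)

```text
t: 7.65
eef_pos: [0.655, 0.281, 0.1357]
ee_rot: [0.949, -0.316, 0.001, -0.0]
ft_force: [2.7, 2.7, 0.1]
grip_width: 0.0276
```

Run:
```python
from h import *
plan(case2w(-.157,-.069,.109),CYAW+np.pi/2)
W=V("wrist","w6")
P=W.P; 
h=W.hsv;red=((h[...,0]<8)|(h[...,0]>172))&(h[...,1]>150);red[:, :200]=0
q=np.array([w2case(p) for p in P[red]]); print(np.percentile(q,[5,50,95],axis=0).round(4))
V("scene").crop("s6",300,500,180,340,3)
```

```text
turn -3.141 -> j6 before j1 move -5.32 after: 1.02
     shift x -0.0237 y 0.0010 z 0.0457
  turn 0.001 -> j6 before j1 move -2.18 after: 4.16
     shift x 0.0237 y -0.0010 z 0.0457
  tcp [0.655  0.281  0.1357] yaw -2.215 target [0.6744 0.2676 0.09  ] r 0.726 tilt [ 0.001  0.    -1.   ] F [2.7 2.7 0.1] w 0.0276 t 7.7 j [ 0.32  0.71  0.38  1.24 -0.   -2.18]
[[-0.1419 -0.08    0.1504]
 [-0.1387 -0.0682  0.1548]
 [-0.1331 -0.0562  0.1565]]
```

View pics/w6.png

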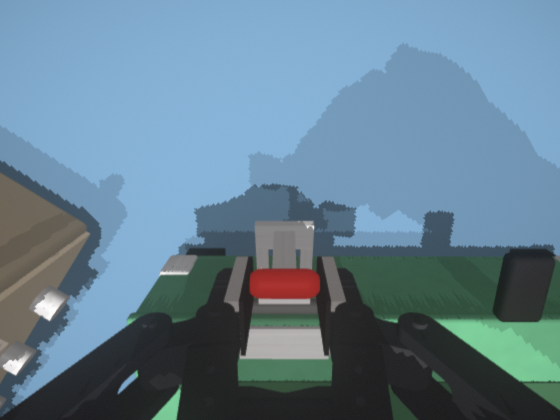

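Call:
servo_tool(
  deltas=[
    [[0.045,0,0,0,0],[0.045,0,0,0,0],[0.045,0,0,-0.02,0],[0.045,0,0,-0.03,0],[0.045,-0.005,0.03,-0.01,0],[0.045,-0.005,0.035,0,0],[0.045,-0.005,0.035,0,0],[0.045,-0.005,0.028,0,0],[0.045,0,0,0,0]],
  ],
  newtons=20,
)

```text
t: 8.65
eef_pos: [0.5576, 0.1874, 0.194]
ee_rot: [0.948, -0.318, -0.002, 0.002]
ft_force: [0.0, -0.1, -0.3]
grip_width: 0.0449
```

Run:
```python
from h import *
plan(case2w(-.112,.060,.105),CYAW+np.pi/2)
W=V("wrist","w7")
for p in [(-.09,.048,.109),(-.13,.048,.109),(-.13,.072,.109)]: print(W.px(case2w(*p)))
```

```text
turn -3.144 -> j6 before j1 move -5.42 after: 0.97
     shift x -0.0002 y 0.0054 z 0.1080
  turn -0.002 -> j6 before j1 move -2.28 after: 4.12
     shift x 0.0002 y -0.0054 z 0.1080
  tcp [0.5576 0.1874 0.194 ] yaw -2.218 target [0.561  0.1915 0.086 ] r 0.593 tilt [-0.006 -0.003 -1.   ] F [ 0.  -0.1 -0.3] w 0.0449 t 8.7 j [ 0.22  0.42  0.05  1.21 -0.   -2.28]
[258.58850502 239.01516595]
[257.01162116 182.5212445 ]
[293.86865542 182.35686667]
```

View pics/w7.png

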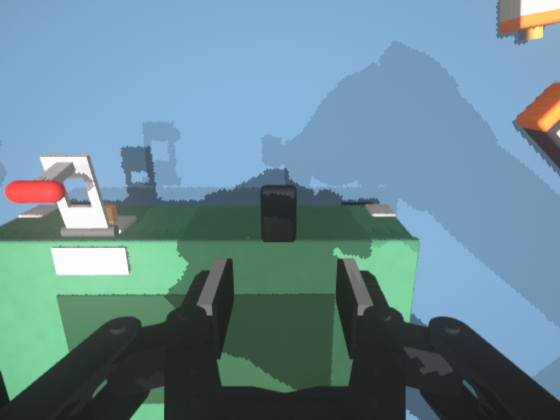

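Call:
servo_tool(
  deltas=[
    [[0.045,0,-0.002,0.035,0],[0.045,0,-0.002,0.035,0],[0.045,0,0,0.035,0],[0.045,0,0,0,0],[0.045,0,0,0,0],[0.015,0,0,0,0],[0.015,0,0,0,0],[0.015,0,0,0,0],[0.015,0,0,0,0],[0.015,0,0,0,0]],
  ],
  newtons=20,
)

```text
t: 9.7
eef_pos: [0.562, 0.1888, 0.092]
ee_rot: [0.948, -0.318, -0.0, 0.005]
ft_force: [-10.8, -13.4, 9.1]
grip_width: 0.0235
```

Run:
```python
from h import *
plan(case2w(-.112,.060,.105),CYAW+np.pi/2)
W=V("wrist","w8")
a=np.arange(0,1.5501,1.55/22); d=np.diff(np.stack([-.202*np.cos(a),-.202*np.sin(a)],1),axis=0)
print(np.round(-d[:,0],4),np.round(d[:,1],4))
```

```text
turn -3.143 -> j6 before j1 move -5.42 after: 0.97
     shift x 0.0024 y 0.0015 z 0.0060
  turn -0.002 -> j6 before j1 move -2.27 after: 4.12
     shift x -0.0024 y -0.0015 z 0.0060
  tcp [0.562  0.1888 0.092 ] yaw -2.217 target [0.561  0.1915 0.086 ] r 0.593 tilt [-0.003 -0.01  -1.   ] F [-10.8 -13.4   9.1] w 0.0235 t 9.7 j [ 0.22  0.49 -0.11  0.97 -0.01 -2.27]
[-0.0005 -0.0015 -0.0025 -0.0035 -0.0044 -0.0054 -0.0063 -0.0072 -0.008
 -0.0088 -0.0096 -0.0103 -0.011  -0.0116 -0.0121 -0.0126 -0.0131 -0.0134
 -0.0137 -0.014  -0.0141 -0.0142] [-0.0142 -0.0141 -0.014  -0.0138 -0.0135 -0.0132 -0.0128 -0.0123 -0.0118
 -0.0112 -0.0105 -0.0098 -0.0091 -0.0083 -0.0074 -0.0066 -0.0056 -0.0047
 -0.0038 -0.0028 -0.0018 -0.0008]
```

View pics/w8.png

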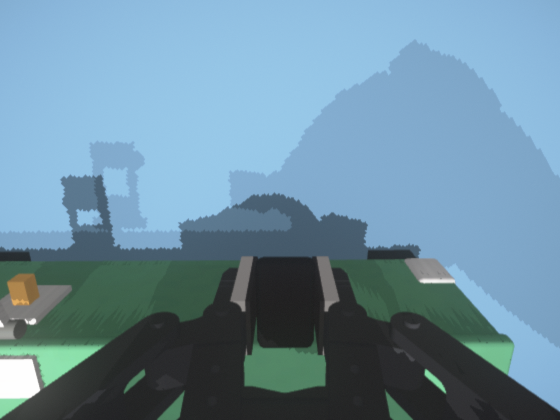

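Call:
servo_tool(
  deltas=[
    [[0.015,0,0.002,-0.002,0],[0.015,0,0,-0.002,0],[0.015,-0.0005,0,-0.007,0],[0.015,-0.001,0,-0.012,0],[0.015,-0.0015,0,-0.014,0],[0.015,-0.0025,0,-0.014,0],[0.015,-0.0035,0,-0.014,0],[0.015,-0.0045,0,-0.0135,0]],
  ],
)

```text
t: 10.55
eef_pos: [0.5488, 0.1986, 0.1684]
ee_rot: [0.948, -0.317, -0.003, 0.003]
ft_force: [-6.9, -2.5, -7.6]
grip_width: 0.0237
```

Run:
```python
from h import *
s,e,Rm=pose(); g=w2case(e+[0,0,.019]); print("grasp in case",g,"radius",np.hypot(g[0]-.09,g[2]-.104),"ang",np.arctan2(g[2]-.104,.09-g[0]),s["ft_force"],s["grip_width"],Rm[:,2])
V("scene").crop("s9",300,500,130,290,3)
```

```text
grasp in case [-0.09800712  0.06162177  0.18735145] radius 0.2056553940045185 ang 0.4173033245618415 [-6.92108266 -2.46997333 -7.61165606] 0.023656022662877616 [-0.00694858 -0.00308735 -0.99997109]
```

View pics/s9.png

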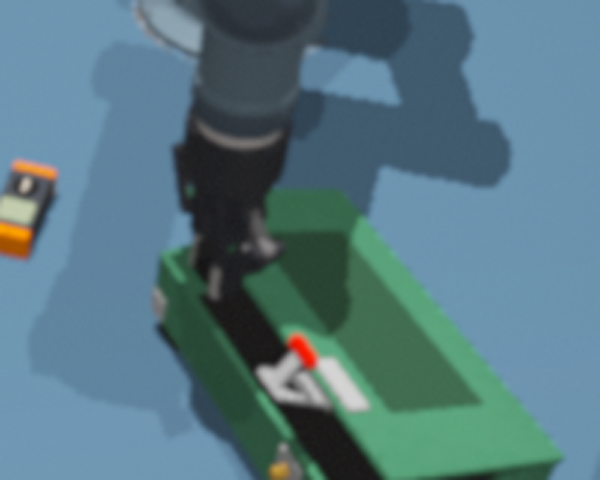

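Call:
servo_tool(
  deltas=[
    [[0.015,-0.006,0,-0.013,0],[0.015,-0.007,0,-0.0125,0],[0.015,-0.008,0,-0.012,0],[0.015,-0.009,0,-0.011,0],[0.015,-0.0095,0,-0.0105,0],[0.015,-0.0105,0,-0.01,0],[0.015,-0.011,0,-0.009,0],[0.015,-0.0115,0,-0.0085,0],[0.015,-0.012,0,-0.0075,0],[0.015,-0.0125,0,-0.0065,0]],
  ],
)

```text
t: 11.6
eef_pos: [0.4741, 0.2551, 0.2707]
ee_rot: [0.948, -0.318, 0.002, 0.003]
ft_force: [-1.1, -9.7, -0.8]
grip_width: 0.0233
```

Run:
```python
from h import *
s,e,Rm=pose(); g=w2case(e+[0,0,.019]); print("grasp in case",g,"radius",np.hypot(g[0]-.09,g[2]-.104),"ang",np.arctan2(g[2]-.104,.09-g[0]),s["ft_force"],s["grip_width"],Rm[:,2],s["joints"])
V("scene").crop("s10",300,500,130,290,3)
```

```text
grasp in case [-0.00439918  0.06143469  0.28968955] radius 0.20830702451553657 ang 1.1004743722950527 [-1.05580807 -9.65969083 -0.76966122] 0.023256776159554824 [ 0.00105794 -0.00741076 -0.99997198] [ 0.37994661  0.29684933  0.06763058  1.34334357 -0.00727469 -2.11519532]
```

View pics/s10.png

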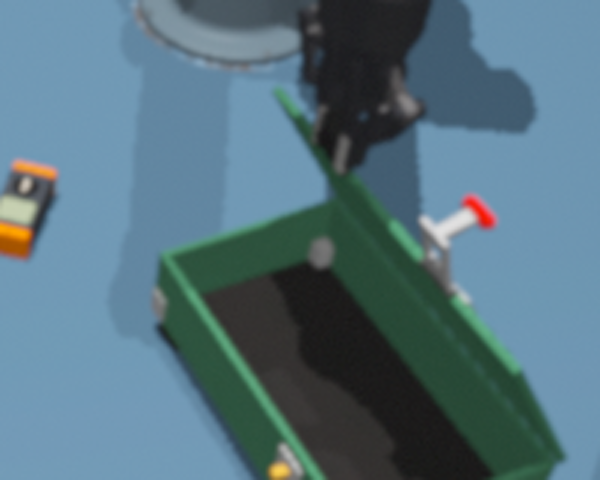

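Call:
servo_tool(
  deltas=[
    [[0.015,-0.012,0,-0.005,0],[0.015,-0.0125,0,-0.004,0],[0.015,-0.0125,0,-0.0035,0],[0.015,-0.013,0,-0.003,0],[0.015,-0.013,0,-0.002,0],[0.015,-0.013,0,-0.0015,0],[0.015,-0.013,0,-0.0005,0],[0.015,-0.008,0,0,0],[0.015,0,0,0,0]],
  ],
)

```text
t: 12.55
eef_pos: [0.3957, 0.3142, 0.2922]
ee_rot: [0.949, -0.317, 0.002, 0.001]
ft_force: [-9.0, -10.0, 11.6]
grip_width: 0.0235
```

Run:
```python
from h import *
s,e,Rm=pose(); g=w2case(e+[0,0,.019]); print("grasp in case",g,"radius",np.hypot(g[0]-.09,g[2]-.104),"ang",np.arctan2(g[2]-.104,.09-g[0]),s["ft_force"],s["grip_width"],Rm[:,2],s["joints"])
V("scene").crop("s11",300,500,130,290,3)
```

```text
grasp in case [0.09381601 0.06125876 0.31123794] radius 0.20727306970912013 ang 1.589207896301818 [-8.961001   -9.99840463 11.61534964] 0.023461623850370057 [ 0.00253815 -0.00397878 -0.99998886] [ 0.54845379  0.22504342  0.02742997  1.37309141 -0.00471855 -1.94863067]
```

View pics/s11.png

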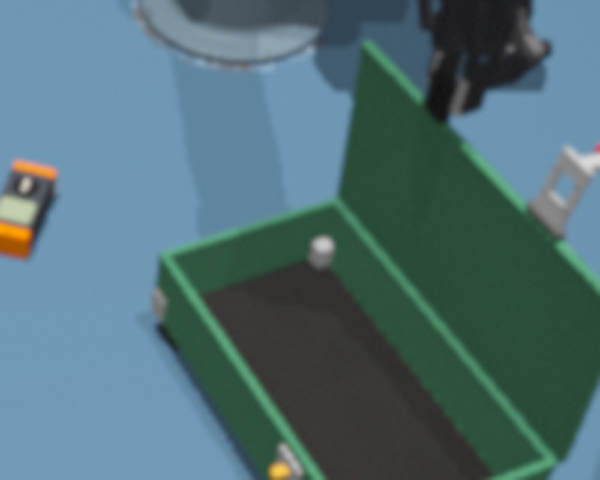

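Call:
servo_tool(
  deltas=[
    [[0.05,0,0,0,0],[0.05,0,0,0,0],[0.05,0,0,0,0],[0.06,0,0,-0.02,0],[0.06,0,0,-0.03,0],[0.06,0,0,-0.03,0],[0.06,0.03,0.03,0,0],[0.06,0.03,0.03,0,0],[0.06,0.03,0.03,0,0],[0.06,0.03,0.03,0,0]],
  ],
)

```text
t: 13.6
eef_pos: [0.4216, 0.1473, 0.3688]
ee_rot: [0.949, -0.316, 0.001, -0.0]
ft_force: [0.3, 0.1, 0.5]
grip_width: 0.06
```

```bash
cat >> h.py <<'E'
def kit(names=("top","scene")):
  for n in names:
    W=V(n);P=W.P; z=P[...,2]
    m=((z>0.02)&(z<0.045)&(P[...,0]>0.2)&(P[...,0]<0.75)&(P[...,1]<.12)&(P[...,1]>-.4)).astype(np.uint8)
    k,L,st,c=cv2.connectedComponentsWithStats(m)
    for i in range(1,k):
      if st[i,4]>100:
        q=P[L==i]; r=rect(q[:,:2]); print(n,c[i].round(),st[i,4],r[0].round(4),np.round(r[1]),round(r[2],3),"z",np.percentile(q[:,2],[5,50,95]).round(3))
E
python3 - <<'E'
from h import *
kit()
t=V("top");t.crop("t12",95,480,150,330,2)
plan([.57,-.218,.15],-.567+np.pi/2)
E
```

```text
top [341. 203.] 461 [ 0.5713 -0.2176] [101.  44.] -0.548 z [0.03  0.035 0.04 ]
top [292. 203.] 342 [ 0.5739 -0.0662] [94. 40.] -0.465 z [0.026 0.03  0.035]
top [333. 245.] 357 [ 0.4405 -0.1894] [96. 40.] -0.108 z [0.025 0.03  0.035]
top [285. 249.] 465 [ 0.4317 -0.0391] [100.  44.] 0.207 z [0.031 0.035 0.039]
scene [261. 183.] 307 [ 0.4406 -0.1894] [95. 45.] -0.095 z [0.023 0.03  0.034]
scene [306. 198.] 432 [ 0.4307 -0.0405] [104.  45.] 0.199 z [0.023 0.034 0.039]
scene [228. 205.] 480 [ 0.5708 -0.2188] [101.  48.] -0.558 z [0.023 0.034 0.038]
scene [272. 227.] 391 [ 0.57   -0.0661] [90. 44.] -0.429 z [0.022 0.03  0.034]
scene [224. 251.] 108 [ 0.7131 -0.1334] [40. 25.] -0.91 z [0.02  0.027 0.045]
  turn -3.224 -> j6 before j1 move -5.52 after: 0.2
     shift x -0.3210 y -0.2282 z 0.2378
  turn -0.082 -> j6 before j1 move -2.38 after: 3.34
     shift x 0.3210 y 0.2282 z 0.2378
  turn 3.06 -> j6 before j1 move 0.76 after: 6.48
     shift x -0.3210 y -0.2282 z 0.2378
  tcp [0.4218 0.1469 0.3688] yaw -2.22 target [ 0.57  -0.218  0.131] r 0.61 tilt [ 0.001  0.001 -1.   ] F [0.2 1.  0.8] w 0.0599 t 13.8 j [ 0.19  0.11  0.09  1.54  0.   -2.3 ]
```

View pics/t12.png

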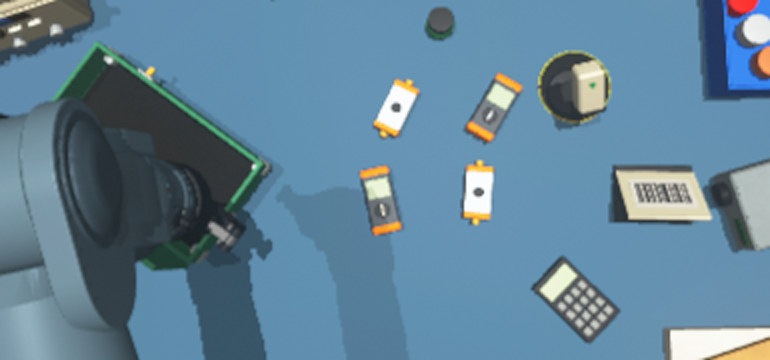

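Run:
```python
from h import *
plan([.573,-.0665,.12],-.455+np.pi/2)
```

```text
turn -3.336 -> j6 before j1 move -5.64 after: 0.34
     shift x -0.2296 y -0.1253 z 0.2678
  turn -0.194 -> j6 before j1 move -2.49 after: 3.48
     shift x 0.2296 y 0.1253 z 0.2678
  turn 2.948 -> j6 before j1 move 0.65 after: 6.62
     shift x -0.2296 y -0.1253 z 0.2678
  tcp [0.4218 0.1469 0.3688] yaw -2.22 target [ 0.573  -0.0665  0.101 ] r 0.577 tilt [ 0.001  0.001 -1.   ] F [0.2 1.  0.8] w 0.0599 t 13.8 j [ 0.19  0.11  0.09  1.54  0.   -2.3 ]
```

Call:
servo_tool(
  deltas=[
    [[0.065,0,0,0,-0.1],[0.065,0,0,0,-0.094],[0.065,0.029,0.016,0.02,0],[0.065,0.029,0.016,0.034,0],[0.065,0.029,0.016,0.034,0],[0.065,0.029,0.016,0.036,0],[0.065,0.029,0.016,0.036,0],[0.065,0.029,0.016,0.036,0],[0.065,0.028,0.015,0.036,0],[0.065,0.028,0.014,0.036,0]],
  ],
)

```text
t: 14.75
eef_pos: [0.5753, -0.0636, 0.0989]
ee_rot: [0.975, -0.222, 0.0, -0.0]
ft_force: [0.3, -1.2, -0.6]
grip_width: 0.0644
```

```bash
cat >> h.py <<'E'
def near(n="wrist",box=None,z0=.02,z1=.045,mina=300):
    W=V(n);P=W.P;z=P[...,2]
    s,e,_=pose()
    m=((z>z0)&(z<z1)&(np.hypot(P[...,0]-e[0],P[...,1]-e[1])<.16)&((W.hsv[...,2]>0))).astype(np.uint8)
    m=cv2.morphologyEx(m,cv2.MORPH_OPEN,np.ones((3,3)))
    k,L,st,c=cv2.connectedComponentsWithStats(m)
    for i in range(1,k):
      if st[i,4]>mina:
        q=P[L==i];tz=np.percentile(q[:,2],80); q=q[abs(q[:,2]-tz)<.006]; r=rect(q[:,:2]); print(n,c[i].round(),st[i,4],r[0].round(4),np.round(r[1]),round(r[2],3),"z",np.percentile(q[:,2],[5,50,95]).round(3))
    return W
E
python3 - <<'E'
from h import *
plan([.573,-.0665,.022],-.455+np.pi/2)
W=near(); show("w13",W.img)
E
```

```text
turn -3.135 -> j6 before j1 move -6.05 after: 0.34
     shift x 0.0007 y -0.0036 z 0.0959
  turn 0.006 -> j6 before j1 move -2.91 after: 3.48
     shift x -0.0007 y 0.0036 z 0.0959
  turn 3.148 -> j6 before j1 move 0.23 after: 6.62
     shift x 0.0007 y -0.0036 z 0.0959
  tcp [ 0.5753 -0.0636  0.0989] yaw -2.019 target [ 0.573  -0.0665  0.003 ] r 0.577 tilt [ 0.001  0.001 -1.   ] F [ 0.3 -1.2 -0.6] w 0.0644 t 14.8 j [-0.22  0.45 -0.15  0.96  0.   -2.91]
wrist [519. 135.] 10156 [ 0.5632 -0.216 ] [92. 44.] -0.55 z [0.032 0.035 0.038]
wrist [294. 216.] 7986 [ 0.5699 -0.0675] [81. 40.] -0.479 z [0.03  0.031 0.033]
wrist [510. 277.] 920 [ 0.4699 -0.1779] [29. 14.] -0.713 z [0.026 0.03  0.032]
wrist [324. 367.] 3347 [ 0.4503 -0.0357] [55. 44.] 0.192 z [0.031 0.035 0.036]
```

View pics/w13.png

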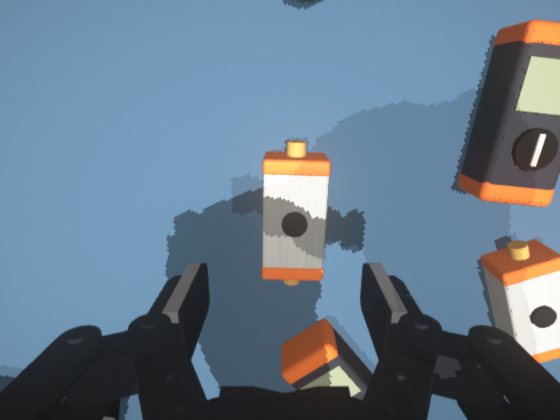

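Call:
servo_tool(
  deltas=[
    [[0.065,-0.003,0.006,0.01,0.03],[0.065,0,0,0.03,0],[0.065,0,0,0.03,0],[0.065,0,0,0.02,0],[0.065,0,0,0.006,0],[0.065,0,0,0,0],[0.03,0,0,0,0],[0.03,0,0,0,0],[0.03,0,0,0,0],[0.03,0,0,0,0]],
  ],
  newtons=30,
)

```text
t: 15.8
eef_pos: [0.5701, -0.0681, 0.0062]
ee_rot: [0.971, -0.238, 0.002, -0.0]
ft_force: [-1.4, 1.2, 6.3]
grip_width: 0.0396
```

Call:
servo_tool(
  deltas=[
    [[0.03,0,0,0,0],[0.03,0,0,-0.01,0],[0.03,0,0,-0.03,0],[0.03,0,0,-0.04,0],[0.03,0,0,-0.04,0],[0.03,0,0,-0.04,0],[0.03,0,0,-0.02,0]],
  ],
)

```text
t: 16.5
eef_pos: [0.57, -0.0686, 0.1891]
ee_rot: [0.971, -0.238, 0.003, 0.0]
ft_force: [1.6, -1.4, -1.1]
grip_width: 0.0396
```

Run:
```python
from h import *
plan(case2w(-.015,-.105,.20),CYAW+np.pi/2)
V("wrist","w14")
```

```text
turn -2.977 -> j6 before j1 move -5.87 after: 1.22
     shift x 0.2606 y 0.3675 z 0.0081
  turn 0.164 -> j6 before j1 move -2.73 after: 4.37
     shift x -0.2606 y -0.3675 z 0.0081
  tcp [ 0.57   -0.0686  0.1891] yaw -2.051 target [0.5826 0.3817 0.181 ] r 0.697 tilt [ 0.006 -0.001 -1.   ] F [ 1.6 -1.4 -1.1] w 0.0396 t 16.5 j [-0.23  0.38 -0.02  1.16 -0.   -2.89]
```

View pics/w14.png

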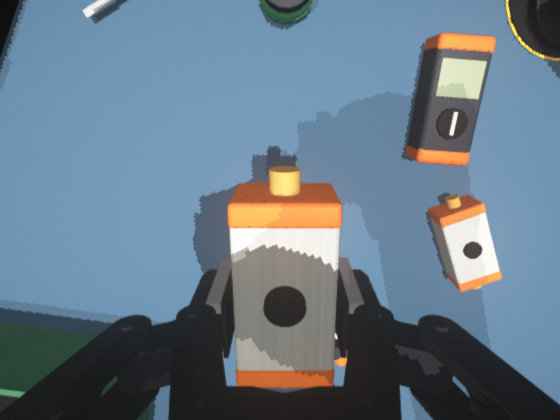

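Run:
```python
from h import *
s,e,_=pose(); d=e[:2]/np.hypot(*e[:2]); n=np.array([-d[1],d[0]])
A=[]
for nm in("scene","top"):
  P=V(nm).P.reshape(-1,3); P=P[(P[:,2]>.22)&(P[:,2]<1)&(P[:,0]>0)]
  al=e[:2]@d-P[:,:2]@d; la=P[:,:2]@n; k=(abs(la)<.15)&(al<.6)&(al>-.15); A.append(np.c_[al,la,P[:,2]][k])
A=np.concatenate(A)
for a in np.arange(-.1,.5,.04):
  q=A[(A[:,0]>=a)&(A[:,0]<a+.04)]
  if len(q)>3: print(round(a,2),len(q),"z",q[:,2].min().round(3),q[:,2].max().round(3),"lat",q[:,1].min().round(3),q[:,1].max().round(3))
```

```text
-0.06 5156 z 0.222 0.684 lat -0.051 0.064
-0.02 4236 z 0.22 0.69 lat -0.065 0.066
0.02 2403 z 0.245 0.695 lat -0.06 0.058
0.06 1666 z 0.615 0.707 lat -0.036 0.057
0.1 1688 z 0.628 0.718 lat -0.031 0.063
0.14 1866 z 0.668 0.728 lat -0.029 0.068
0.18 2004 z 0.68 0.736 lat -0.025 0.073
0.22 2154 z 0.687 0.745 lat -0.021 0.078
0.26 2345 z 0.696 0.754 lat -0.017 0.082
0.3 4411 z 0.697 0.767 lat -0.024 0.15
0.34 3720 z 0.713 0.777 lat -0.032 0.15
0.38 77 z 0.497 0.559 lat 0.132 0.15
0.42 103 z 0.409 0.53 lat 0.13 0.149
0.46 290 z 0.226 0.423 lat 0.087 0.15
```

Call:
servo_tool(
  deltas=[
    [[0.03,0,0,0,0.08],[0.03,0,0,0,0.084],[0.03,-0.0251,-0.0368,0,0],[0.03,-0.025,-0.0368,0,0],[0.03,-0.025,-0.0368,0,0],[0.03,-0.025,-0.0368,0,0],[0.03,-0.025,-0.0368,0,0],[0.03,-0.025,-0.0368,0,0],[0.03,-0.025,-0.0368,0,0],[0.03,-0.025,-0.0368,0,0]],
  ],
)

```text
t: 17.65
eef_pos: [0.5837, 0.2886, 0.1815]
ee_rot: [0.949, -0.317, -0.002, 0.001]
ft_force: [0.8, -0.0, -0.9]
grip_width: 0.0398
```

Call:
servo_tool(
  deltas=[
    [[0.03,-0.025,-0.0368,0,0],[0.03,-0.025,-0.0368,0,0],[0.03,0,0,0.01,0],[0.03,0,0,0.01,0],[0.03,0,0,0,0]],
  ],
)

```text
t: 18.15
eef_pos: [0.5876, 0.3743, 0.1602]
ee_rot: [0.948, -0.317, -0.002, 0.003]
ft_force: [-0.5, 0.0, -1.5]
grip_width: 0.0395
```

Run:
```python
from h import *
plan(case2w(-.025,-.105,.10),CYAW+np.pi/2)
V("wrist","w15"); V("scene").crop("s15",300,500,130,290,3)
```

```text
turn -3.142 -> j6 before j1 move -5.16 after: 1.21
     shift x -0.0015 y 0.0029 z 0.0792
  turn -0.0 -> j6 before j1 move -2.02 after: 4.35
     shift x 0.0015 y -0.0029 z 0.0792
  tcp [0.5876 0.3743 0.1602] yaw -2.216 target [0.5906 0.3757 0.081 ] r 0.7 tilt [-0.006 -0.004 -1.   ] F [-0.5  0.  -1.5] w 0.0395 t 18.1 j [ 0.48  0.67  0.38  1.28 -0.   -2.02]
```

View pics/w15.png

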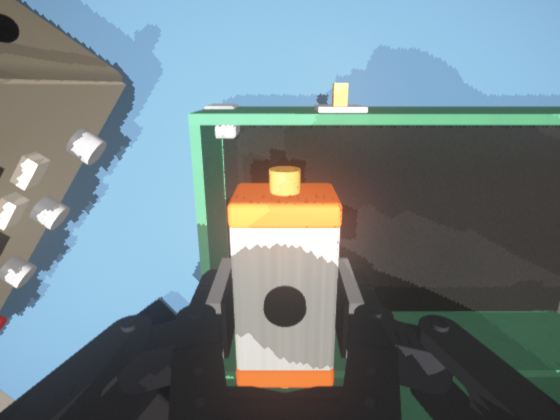

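View pics/s15.png

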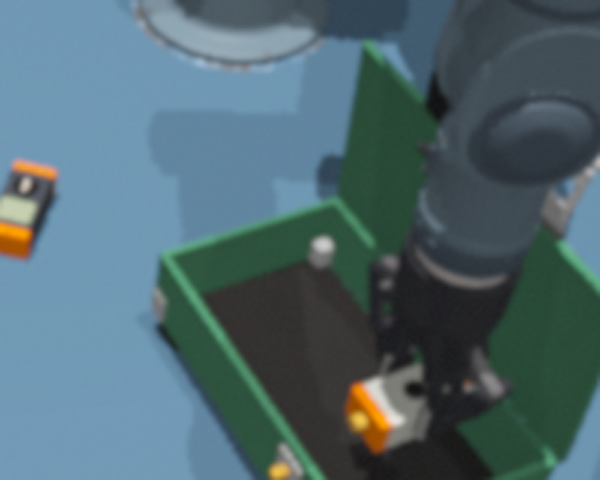

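Call:
servo_tool(
  deltas=[
    [[0.03,0.001,0.002,0.02,0],[0.03,0,0,0.025,0],[0.03,0,0,0.025,0],[0.03,0,0,0.025,0],[0.03,0,0,0.015,0],[0.03,0,0,0.008,0],[0.03,0,0,0,0],[0.03,0,0,0.003,0],[0.03,0,0,0,0]],
  ],
)

```text
t: 19.15
eef_pos: [0.5894, 0.3726, 0.0524]
ee_rot: [0.948, -0.317, 0.001, -0.002]
ft_force: [-20.2, -13.8, 37.5]
grip_width: 0.0391
```

Run:
```python
from h import *
plan(case2w(-.025,-.1,.057),CYAW+np.pi/2)
V("wrist","w16")
```

```text
turn -3.142 -> j6 before j1 move -5.17 after: 1.21
     shift x 0.0009 y -0.0018 z 0.0144
  turn -0.001 -> j6 before j1 move -2.02 after: 4.35
     shift x -0.0009 y 0.0018 z 0.0144
  tcp [0.5894 0.3726 0.0524] yaw -2.216 target [0.5876 0.3717 0.038 ] r 0.695 tilt [ 0.003  0.002 -1.   ] F [-20.2 -13.8  37.5] w 0.0391 t 19.1 j [ 0.47  0.71  0.17  1.03  0.   -2.02]
```

View pics/w16.png

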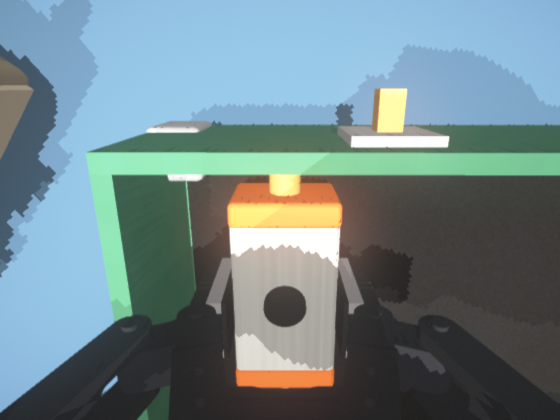

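Call:
servo_tool(
  deltas=[
    [[0.03,0,0,-0.015,0],[0.03,0,0,-0.015,0],[0.03,0,0.016,0,0],[0.03,0,0,0,0]],
  ],
)

```text
t: 19.6
eef_pos: [0.5796, 0.3592, 0.0748]
ee_rot: [0.948, -0.318, 0.0, -0.0]
ft_force: [-1.2, -0.0, -1.9]
grip_width: 0.0393
```

Run:
```python
from h import *
plan(case2w(-.025,-.086,.057),CYAW+np.pi/2)
```

```text
turn -3.144 -> j6 before j1 move -5.18 after: 1.2
     shift x 0.0011 y 0.0008 z 0.0368
  turn -0.002 -> j6 before j1 move -2.03 after: 4.34
     shift x -0.0011 y -0.0008 z 0.0368
  tcp [0.5796 0.3592 0.0748] yaw -2.218 target [0.5792 0.3605 0.038 ] r 0.682 tilt [ 0.001 -0.    -1.   ] F [-1.2 -0.  -1.9] w 0.0393 t 19.6 j [ 0.46  0.67  0.15  1.05 -0.   -2.03]
```

Call:
servo_tool(
  deltas=[
    [[0.03,-0.001,0,0.015,0],[0.03,0,0,0.012,0],[0.03,0,0,0.006,0],[0.03,0,0,0,0]],
  ],
)

```text
t: 20.0
eef_pos: [0.5777, 0.3611, 0.0385]
ee_rot: [0.948, -0.317, -0.001, 0.001]
ft_force: [-0.9, 0.3, 0.2]
grip_width: 0.0391
```

Call:
servo_tool(
  deltas=[
    [[0.03,0,0,0.002,0],[0.054,0,0,0,0],[0.054,0,0,0,0],[0.054,0,0,-0.009,0],[0.054,0,0,-0.009,0],[0.054,0,0,0,0]],
  ],
)

```text
t: 20.6
eef_pos: [0.5804, 0.3628, 0.0591]
ee_rot: [0.949, -0.317, 0.002, -0.002]
ft_force: [0.8, 0.6, -0.3]
grip_width: 0.0539
```

Call:
servo_tool(
  deltas=[
    [[0.054,0,-0.006,0,0],[0.054,0,-0.006,0,0],[0.054,0,-0.006,0,0],[0.054,0,-0.006,0,0],[0.054,0,-0.006,0,0],[0.054,0,0,0,0]],
  ],
)

```text
t: 21.2
eef_pos: [0.5895, 0.3761, 0.0573]
ee_rot: [0.948, -0.318, -0.003, 0.011]
ft_force: [-26.2, -32.2, 29.3]
grip_width: 0.0542
```

Run:
```python
from h import *
plan(case2w(-.025,-.086,.057),CYAW+np.pi/2); print(w2case(pose()[1]))
V("wrist","w17");V("scene").crop("s17",300,500,130,290,3)
```

```text
turn -3.144 -> j6 before j1 move -5.16 after: 1.2
     shift x -0.0011 y -0.0187 z 0.0193
  turn -0.002 -> j6 before j1 move -2.01 after: 4.34
     shift x 0.0011 y 0.0187 z 0.0193
  tcp [0.5895 0.3761 0.0573] yaw -2.218 target [0.5792 0.3605 0.038 ] r 0.682 tilt [-0.014 -0.019 -1.   ] F [-26.2 -32.2  29.3] w 0.0542 t 21.2 j [ 0.48  0.74  0.23  1.09 -0.01 -2.01]
[-0.02394686 -0.10466645  0.0572973 ]
```

View pics/w17.png

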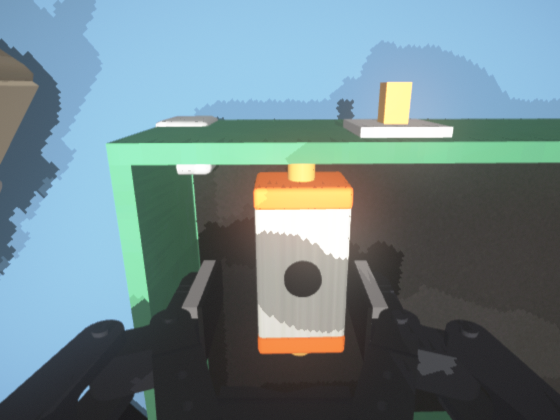

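Call:
servo_tool(
  deltas=[
    [[0.054,0,0.015,0,0],[0.054,0,0.014,0,0],[0.054,0,0,-0.03,0],[0.054,0,0,-0.03,0],[0.0,0,0.02,0,0],[0.0,0,0.02,0,0],[0.0,0,0,0,0],[0.0,0,0,0,0],[0.0,0,0,0,0]],
  ],
)

```text
t: 22.2
eef_pos: [0.556, 0.3315, 0.1161]
ee_rot: [0.949, -0.317, 0.0, -0.0]
ft_force: [0.1, 0.0, -0.7]
grip_width: 0.0004
```

```bash
cat >> h.py <<'E'
def incase():
    W=V("wrist");P=W.P;c,s=np.cos(CYAW),np.sin(CYAW);dx=P[...,0]-CC[0];dy=P[...,1]-CC[1];cx=c*dx+s*dy;cy=-s*dx+c*dy;z=P[...,2]
    m=((abs(cx)<.08)&(abs(cy)<.147)&(z>.05)&(z<.075)).astype(np.uint8); m=cv2.morphologyEx(m,cv2.MORPH_OPEN,np.ones((3,3)))
    k,L,st,_=cv2.connectedComponentsWithStats(m)
    for i in range(1,k):
        if st[i,4]>300:
            a=L==i; print("item cx",np.percentile(cx[a],[2,98]).round(3),"cy",np.percentile(cy[a],[2,98]).round(3),"z",np.percentile(z[a],[20,80]).round(3),st[i,4])
    s_,e,_=pose(); print("tcp case",w2case(e).round(4),s_["ft_force"].round(1),"w",round(s_["grip_width"],4),"t",round(s_["t"],1))
    return W
E
python3 - <<'E'
from h import *
show("w18",incase().img)
E
```

```text
item cx [-0.076 -0.068] cy [-0.146 -0.134] z [0.054 0.056] 348
item cx [-0.065  0.016] cy [-0.105 -0.067] z [0.061 0.062] 9154
tcp case [-0.0239 -0.0489  0.116 ] [-0.6 -0.3  0. ] w -0.0003 t 22.2
```

View pics/w18.png

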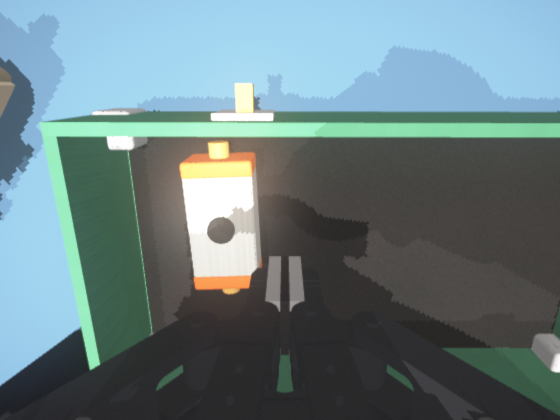

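Call:
servo_tool(
  deltas=[
    [[0.0,0,0.005,0.02,0],[0.0,0,0,0.025,0],[0.0,0,0,0.022,0],[0.0,0,0,0,0],[0.0,0,-0.007,0,0],[0.0,0,-0.007,0,0],[0.0,0,-0.007,0,0],[0.0,0,0,0,0]],
  ],
)

```text
t: 23.05
eef_pos: [0.5668, 0.3451, 0.0506]
ee_rot: [0.949, -0.316, 0.001, -0.001]
ft_force: [-0.0, -0.2, 0.6]
grip_width: -0.0004
```

Run:
```python
from h import *
show("w19",incase().img)
```

```text
item cx [-0.065 -0.01 ] cy [-0.119 -0.058] z [0.061 0.063] 14477
tcp case [-0.0243 -0.0655  0.0503] [-0.5 -0.5 -0. ] w 0.0001 t 23.1
```

View pics/w19.png

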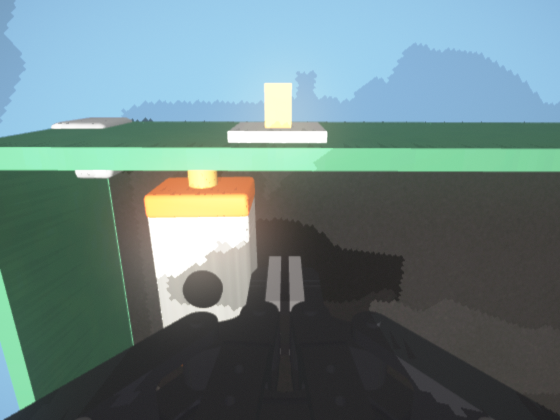

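Call:
servo_tool(
  deltas=[
    [[0.0,0,-0.005,0,0],[0.0,0,-0.006,0,0],[0.0,0,0,0,0],[0.0,0,0.01,0,0],[0.0,0,0,-0.035,0],[0.02,0,0,-0.035,0],[0.06,0,0.02,-0.03,0],[0.06,0,0.02,0,0]],
  ],
)

```text
t: 23.9
eef_pos: [0.5448, 0.3139, 0.1546]
ee_rot: [0.949, -0.316, 0.004, -0.004]
ft_force: [0.0, 0.4, 0.5]
grip_width: 0.0429
```

Run:
```python
from h import *
show("w20",incase().img)
kit(["top","scene"])
plan([.431,-.04,.15],.205+np.pi/2)
```

```text
item cx [-0.066  0.015] cy [-0.128 -0.089] z [0.061 0.062] 7040
tcp case [-0.0247 -0.0235  0.1522] [-3.8 -2.6  0.1] w 0.0507 t 23.9
top [341. 203.] 463 [ 0.572 -0.218] [101.  44.] -0.555 z [0.03  0.034 0.039]
top [333. 245.] 356 [ 0.4389 -0.1892] [93. 40.] -0.103 z [0.025 0.03  0.035]
top [285. 249.] 470 [ 0.4318 -0.0392] [100.  44.] 0.208 z [0.03  0.035 0.039]
scene [261. 183.] 303 [ 0.4395 -0.1915] [97. 44.] -0.094 z [0.022 0.03  0.034]
scene [306. 198.] 426 [ 0.4317 -0.0406] [104.  45.] 0.205 z [0.025 0.034 0.039]
scene [229. 205.] 479 [ 0.5707 -0.2192] [101.  50.] -0.548 z [0.024 0.034 0.039]
scene [224. 251.] 107 [ 0.7137 -0.1332] [41. 25.] -0.963 z [0.021 0.027 0.044]
  turn -0.85 -> j6 before j1 move -2.93 after: 2.84
     shift x -0.1797 y 0.3222 z 0.0188
  turn 2.292 -> j6 before j1 move 0.22 after: 5.99
     shift x 0.1797 y -0.3222 z 0.0188
  tcp [0.5413 0.3121 0.1498] yaw -2.216 target [ 0.431 -0.04   0.131] r 0.433 tilt [ 0.     0.001 -1.   ] F [ 0.6  0.7 -0. ] w 0.0602 t 24.1 j [ 0.42  0.51  0.07  1.13  0.   -2.08]
```

View pics/w20.png

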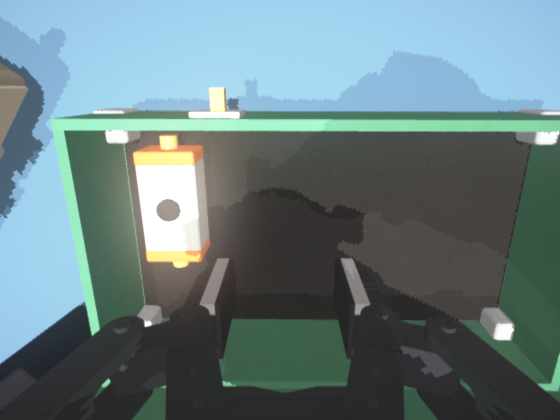

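Call:
servo_tool(
  deltas=[
    [[0.065,0.01,0.02,-0.02,0],[0.065,0.01,0.035,-0.02,0],[0.065,0,0.04,0,0],[0.065,0,0.04,0,0],[0.065,0,0.04,0,0],[0.065,0,0.04,0,0],[0.065,0,0.035,0,0],[0.065,0,0.02,0,0.14],[0.065,0,0,0,0.14],[0.065,0,0,0,0.14]],
  ],
)

```text
t: 25.05
eef_pos: [0.3954, 0.0843, 0.1889]
ee_rot: [0.86, -0.51, -0.0, -0.0]
ft_force: [0.3, 0.0, -0.4]
grip_width: 0.0653
```

Call:
servo_tool(
  deltas=[
    [[0.065,0,0,0,0.145],[0.065,0,0,0,0.145],[0.065,0,0,0,0.145],[0.065,0,0,0,0.145],[0.065,0,0,0,0.145],[0.065,0,0,0,0.145],[0.065,0,0,0,0.145],[0.065,0,0,0,0.145],[0.065,0,0,0,0.145],[0.065,0,0,0,0.145]],
  ],
)

```text
t: 26.05
eef_pos: [0.3958, 0.0849, 0.1887]
ee_rot: [-0.306, 0.952, 0.0, -0.0]
ft_force: [-0.2, -0.0, -0.5]
grip_width: 0.0647
```

Call:
servo_tool(
  deltas=[
    [[0.065,0,0,0,0.145],[0.065,0,0,0,0.145],[0.065,0,0,0,0.132],[0.065,0,0,0,0]],
  ],
)

```text
t: 26.45
eef_pos: [0.3958, 0.0849, 0.1888]
ee_rot: [-0.103, 0.995, 0.0, -0.0]
ft_force: [0.2, 0.0, -0.0]
grip_width: 0.0648
```

Run:
```python
from h import *
plan([.4315,-.04,.12],.206+np.pi/2)
show("w21",near().img)
```

```text
turn -0.0 -> j6 before j1 move -0.15 after: -0.3
     shift x -0.0094 y -0.1295 z 0.0878
  turn -3.142 -> j6 before j1 move -3.29 after: -3.44
     shift x 0.0094 y 0.1295 z 0.0878
  turn 3.141 -> j6 before j1 move 2.99 after: 2.84
     shift x 0.0094 y 0.1295 z 0.0878
  tcp [0.3958 0.0849 0.1888] yaw 1.777 target [ 0.4315 -0.04    0.101 ] r 0.433 tilt [-0.001  0.    -1.   ] F [ 0.2  0.  -0. ] w 0.0648 t 26.4 j [ 0.05  0.06 -0.44  1.07  0.   -0.15]
wrist [136. 185.] 6251 [ 0.4252 -0.04  ] [99. 44.] 0.207 z [0.032 0.035 0.038]
wrist [394. 219.] 1986 [0.4109 0.1811] [179.   4.] -0.647 z [0.036 0.04  0.044]
wrist [422. 269.] 760 [0.4444 0.2279] [57. 20.] -0.464 z [0.032 0.033 0.034]
```

Call:
servo_tool(
  deltas=[
    [[0.065,-0.002,-0.032,0.02,0],[0.065,-0.002,-0.033,0.02,0],[0.065,-0.002,-0.033,0.025,0],[0.065,-0.001,-0.032,0.023,0],[0.065,0,0,0,0]],
  ],
)

```text
t: 27.0
eef_pos: [0.428, -0.0437, 0.0986]
ee_rot: [-0.102, 0.995, 0.0, -0.002]
ft_force: [-0.6, 0.7, -0.3]
grip_width: 0.0648
```

Run:
```python
from h import *
show("w21",near().img)
plan([.429,-.04,.028],.206+np.pi/2)
```

```text
wrist [ 59. 129.] 8077 [ 0.3999 -0.1845] [81. 31.] -0.106 z [0.028 0.031 0.033]
wrist [289. 213.] 10973 [ 0.4259 -0.0406] [100.  44.] 0.202 z [0.033 0.035 0.038]
  turn -0.002 -> j6 before j1 move -0.45 after: -0.3
     shift x -0.0015 y 0.0019 z 0.0908
  turn -3.143 -> j6 before j1 move -3.59 after: -3.44
     shift x 0.0015 y -0.0019 z 0.0908
  turn 3.14 -> j6 before j1 move 2.69 after: 2.84
     shift x 0.0015 y -0.0019 z 0.0908
  tcp [ 0.4279 -0.0422  0.0998] yaw 1.775 target [ 0.429 -0.04   0.009] r 0.431 tilt [-0.003  0.001 -1.   ] F [0.7 0.1 0.5] w 0.0651 t 27.1 j [-0.25  0.19 -0.54  0.85  0.   -0.45]
```

View pics/w21.png

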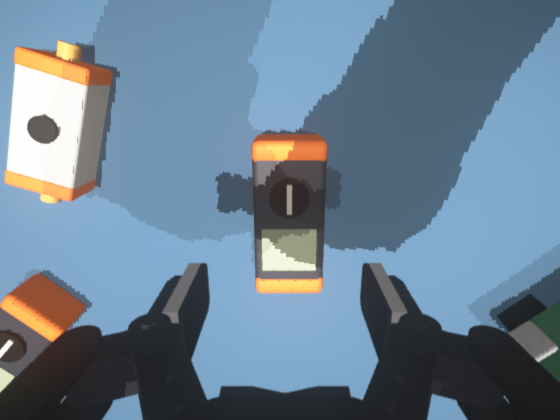

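Call:
servo_tool(
  deltas=[
    [[0.065,0,0.002,0.02,0],[0.065,0,0,0.03,0],[0.065,0,0,0.025,0],[0.065,0,0,0.015,0],[0.065,0,0,0,0],[0.03,0,0,0,0],[0.03,0,0,0,0],[0.03,0,0,0,0],[0.03,0,0,0,0],[0.03,0,0,0,0]],
  ],
  newtons=30,
)

```text
t: 28.05
eef_pos: [0.4296, -0.0393, 0.0126]
ee_rot: [-0.103, 0.995, -0.0, 0.001]
ft_force: [-1.0, 1.3, 7.9]
grip_width: 0.044
```

Call:
servo_tool(
  deltas=[
    [[0.03,0,0,-0.01,0],[0.03,0,0,-0.03,0],[0.03,0,0,-0.04,0],[0.03,0,0,-0.04,0],[0.03,0,0,-0.04,0],[0.03,0,0,-0.02,0],[0.03,0,0,0,-0.14],[0.03,0,0,0,-0.14],[0.03,0,0,0,-0.14],[0.03,0,0,0,-0.14]],
  ],
)

```text
t: 29.05
eef_pos: [0.4277, -0.0393, 0.1918]
ee_rot: [-0.376, 0.927, 0.0, -0.0]
ft_force: [-0.7, 0.2, -2.2]
grip_width: 0.0435
```

Call:
servo_tool(
  deltas=[
    [[0.03,0,0,0,-0.145],[0.03,0,0,0,-0.145],[0.03,0,0,0,-0.145],[0.03,0,0,0,-0.145],[0.03,0,0,0,-0.145],[0.03,0,0,0,-0.145],[0.03,0,0,0,-0.145],[0.03,0,0,0,-0.145],[0.03,0,0,0,-0.145],[0.03,0,0,0,-0.145]],
  ],
)

```text
t: 30.05
eef_pos: [0.4276, -0.0393, 0.1917]
ee_rot: [0.896, -0.444, -0.0, 0.0]
ft_force: [-0.3, -0.1, -2.3]
grip_width: 0.0433
```

Run:
```python
from h import *
plan(case2w(-.025,-.044,.2),CYAW+np.pi/2)
show("w22",V("wrist").img)
```

```text
turn -3.417 -> j6 before j1 move -5.88 after: 1.18
     shift x 0.1192 y 0.3686 z 0.0107
  turn -0.276 -> j6 before j1 move -2.74 after: 4.32
     shift x -0.1192 y -0.3686 z 0.0107
  tcp [ 0.4276 -0.0393  0.1917] yaw -2.491 target [0.5539 0.3269 0.181 ] r 0.643 tilt [-0.001  0.    -1.   ] F [-0.3 -0.1 -2.3] w 0.0433 t 30.1 j [-0.24  0.1  -0.38  1.09  0.   -2.46]
```

View pics/w22.png

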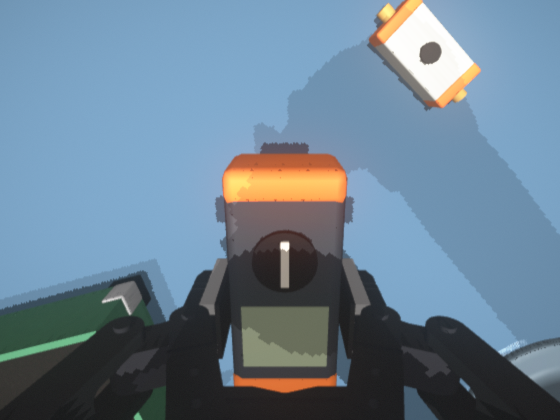

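Call:
servo_tool(
  deltas=[
    [[0.03,0,0,0,-0.138],[0.03,0,0,0,-0.138],[0.03,-0.012,-0.0369,0,0],[0.03,-0.012,-0.0369,0,0],[0.03,-0.012,-0.0369,0,0],[0.03,-0.012,-0.0369,0,0],[0.03,-0.012,-0.0369,0,0],[0.03,-0.012,-0.0369,0,0],[0.03,-0.012,-0.0369,0,0],[0.03,-0.012,-0.0369,0,0]],
  ],
)

```text
t: 31.1
eef_pos: [0.5305, 0.255, 0.1916]
ee_rot: [0.947, -0.321, -0.0, 0.0]
ft_force: [1.0, -0.1, -1.2]
grip_width: 0.0431
```

Call:
servo_tool(
  deltas=[
    [[0.03,-0.012,-0.0369,0,0],[0.03,-0.011,-0.0369,0,0],[0.03,0,0,0.015,0],[0.03,0,0,0.02,0],[0.03,0,0,0,0]],
  ],
)

```text
t: 31.6
eef_pos: [0.5546, 0.3256, 0.1533]
ee_rot: [0.947, -0.32, -0.002, 0.002]
ft_force: [-0.1, -0.4, -2.8]
grip_width: 0.0436
```

Run:
```python
from h import *
show("w23",incase().img)
plan(case2w(-.025,-.044,.063),CYAW+np.pi/2)
```

```text
item cx [-0.066  0.015] cy [-0.128 -0.089] z [0.061 0.062] 7049
tcp case [-0.0269 -0.0438  0.1549] [-0.1  0.  -1.6] w 0.0437 t 31.6
  turn -3.149 -> j6 before j1 move -5.21 after: 1.18
     shift x 0.0019 y 0.0002 z 0.1109
  turn -0.007 -> j6 before j1 move -2.06 after: 4.32
     shift x -0.0019 y -0.0002 z 0.1109
  tcp [0.5553 0.3256 0.1549] yaw -2.223 target [0.5539 0.3269 0.044 ] r 0.643 tilt [-0.004 -0.002 -1.   ] F [-0.1  0.  -1.6] w 0.0437 t 31.6 j [ 0.43  0.55  0.16  1.18  0.   -2.06]
```

View pics/w23.png

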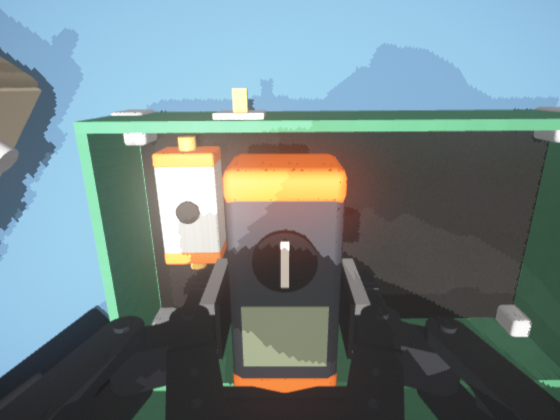

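Call:
servo_tool(
  deltas=[
    [[0.03,-0.006,0,0.02,-0.007],[0.03,0,0,0.03,0],[0.03,0,0,0.03,0],[0.03,0,0,0.02,0],[0.03,0,0,0.01,0],[0.03,0,0,0,0]],
  ],
)

```text
t: 32.25
eef_pos: [0.5516, 0.3293, 0.0459]
ee_rot: [0.949, -0.317, -0.001, 0.001]
ft_force: [-0.4, -0.0, -1.9]
grip_width: 0.0436
```

Call:
servo_tool(
  deltas=[
    [[0.03,0,0,0.003,0],[0.03,0,0,0,0],[0.053,0,0,0,0],[0.053,0,0,0,0],[0.053,0,0,-0.02,0],[0.053,0,0,-0.03,0],[0.053,0,0,-0.04,0],[0.06,0,0.02,-0.02,0],[0.06,0,0.03,0,0],[0.06,0,0.03,0,0]],
  ],
)

```text
t: 33.25
eef_pos: [0.5052, 0.266, 0.1554]
ee_rot: [0.949, -0.316, 0.002, -0.001]
ft_force: [0.2, -1.1, 0.5]
grip_width: 0.0598
```

Run:
```python
from h import *
show("w24",incase().img)
kit(["top","scene"])
plan([.44,-.19,.12],-.103+np.pi/2)
```

```text
item cx [-0.077 -0.068] cy [-0.146 -0.134] z [0.054 0.056] 324
item cx [-0.073  0.022] cy [-0.066 -0.024] z [0.065 0.067] 9420
item cx [-0.065  0.015] cy [-0.127 -0.089] z [0.061 0.062] 7527
tcp case [-0.0212  0.0403  0.1539] [-4.8 -2.6 -1.1] w 0.0601 t 33.3
top [341. 203.] 462 [ 0.5719 -0.2179] [101.  44.] -0.553 z [0.03  0.034 0.039]
top [333. 257.] 358 [ 0.4051 -0.1886] [93. 40.] -0.108 z [0.025 0.03  0.035]
scene [268. 176.] 287 [ 0.3993 -0.1902] [93. 45.] -0.106 z [0.022 0.03  0.034]
scene [228. 206.] 486 [ 0.5706 -0.2194] [100.  49.] -0.548 z [0.023 0.034 0.038]
  turn -0.542 -> j6 before j1 move -2.67 after: 2.84
     shift x -0.0161 y 0.4590 z 0.0531
  turn 2.6 -> j6 before j1 move 0.48 after: 5.98
     shift x 0.0161 y -0.4590 z 0.0531
  tcp [0.5032 0.2649 0.1541] yaw -2.215 target [ 0.44  -0.19   0.101] r 0.479 tilt [ 0.  0. -1.] F [0.9 0.1 0.7] w 0.0602 t 33.4 j [ 0.37  0.4  -0.09  1.08  0.   -2.12]
```

View pics/w24.png

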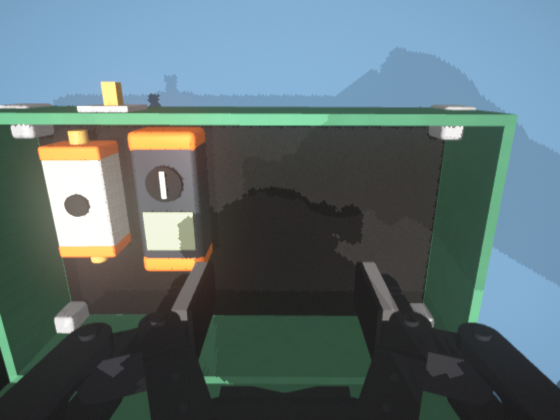

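Call:
servo_tool(
  deltas=[
    [[0.065,0.01,0.02,-0.02,0],[0.065,0.01,0.035,-0.02,0],[0.065,0,0.04,0,0],[0.065,0,0.04,0,0],[0.065,0,0.04,0,0],[0.065,0,0.02,0,0.14],[0.065,0,0,0,0.145],[0.065,0,0,0,0.145],[0.065,0,0,0,0.145],[0.065,0,0,0,0.145]],
  ],
)

```text
t: 34.4
eef_pos: [0.4048, 0.0984, 0.1942]
ee_rot: [0.775, -0.632, 0.001, -0.001]
ft_force: [-0.4, 0.0, 1.0]
grip_width: 0.0648
```

Call:
servo_tool(
  deltas=[
    [[0.065,0,0,0,0.145],[0.065,0,0,0,0.145],[0.065,0,0,0,0.145],[0.065,0,0,0,0.145],[0.065,0,0,0,0.145],[0.065,0,0,0,0.145],[0.065,0,0,0,0.145],[0.065,0,0,0,0.145],[0.065,0,0,0,0.145],[0.065,0,0,0,0.145]],
  ],
)

```text
t: 35.4
eef_pos: [0.4049, 0.0984, 0.1941]
ee_rot: [-0.161, 0.987, 0.0, 0.001]
ft_force: [-0.8, -0.1, -0.1]
grip_width: 0.0651
```

Call:
servo_tool(
  deltas=[
    [[0.065,0,0,0,0.145],[0.065,0,0,0,0.145],[0.065,0,0,0,0.145],[0.065,0,0,0,0]],
  ],
)

```text
t: 35.8
eef_pos: [0.4047, 0.0984, 0.194]
ee_rot: [0.053, 0.999, 0.0, 0.001]
ft_force: [0.3, -0.3, -0.1]
grip_width: 0.0648
```

Run:
```python
from h import *
kit(["top","scene"])
plan([.402,-.189,.12],-.105+np.pi/2)
```

```text
top [341. 203.] 461 [ 0.572 -0.218] [101.  44.] -0.551 z [0.03  0.035 0.039]
top [333. 257.] 357 [ 0.4051 -0.1884] [93. 41.] -0.103 z [0.026 0.03  0.035]
scene [268. 176.] 294 [ 0.4077 -0.1899] [91. 42.] -0.125 z [0.021 0.03  0.034]
scene [229. 206.] 482 [ 0.571  -0.2179] [101.  50.] -0.568 z [0.023 0.034 0.039]
  turn 0.002 -> j6 before j1 move 0.19 after: -0.33
     shift x -0.0279 y -0.2859 z 0.0928
  turn -3.14 -> j6 before j1 move -2.95 after: -3.48
     shift x 0.0279 y 0.2859 z 0.0928
  turn 3.143 -> j6 before j1 move 3.33 after: 2.81
     shift x 0.0279 y 0.2859 z 0.0928
  tcp [0.4042 0.0983 0.1938] yaw 1.467 target [ 0.402 -0.189  0.101] r 0.444 tilt [ 0.001  0.    -1.   ] F [ 0.2 -0.4  0.4] w 0.0652 t 35.9 j [ 0.09  0.07 -0.41  1.09  0.    0.19]
```

Call:
servo_tool(
  deltas=[
    [[0.065,-0.004,-0.036,0,0],[0.065,-0.004,-0.036,0,0],[0.065,-0.004,-0.036,0,0],[0.065,-0.004,-0.036,0.01,0],[0.065,-0.004,-0.036,0.02,0],[0.065,-0.003,-0.036,0.02,0],[0.065,-0.003,-0.036,0.02,0],[0.065,-0.002,-0.034,0.022,0],[0.065,0,0,0,0]],
  ],
)

```text
t: 36.8
eef_pos: [0.3999, -0.1923, 0.0992]
ee_rot: [0.055, 0.999, -0.0, -0.001]
ft_force: [-0.0, 1.7, 1.0]
grip_width: 0.0655
```

Run:
```python
from h import *
show("w25",near().img)
plan([.404,-.189,.030],-.105+np.pi/2)
```

```text
wrist [288. 214.] 8040 [ 0.3996 -0.1899] [81. 40.] -0.108 z [0.029 0.031 0.033]
wrist [289. 378.] 1253 [ 0.5223 -0.1998] [44. 17.] 1.501 z [0.029 0.034 0.036]
  turn -0.003 -> j6 before j1 move -0.48 after: -0.33
     shift x -0.0038 y 0.0020 z 0.0892
  turn -3.145 -> j6 before j1 move -3.62 after: -3.47
     shift x 0.0038 y -0.0020 z 0.0892
  turn 3.138 -> j6 before j1 move 2.66 after: 2.81
     shift x 0.0038 y -0.0020 z 0.0892
  tcp [ 0.4    -0.1905  0.1002] yaw 1.463 target [ 0.404 -0.189  0.011] r 0.446 tilt [-0.002  0.001 -1.   ] F [-0.4  0.1 -0.2] w 0.0645 t 36.9 j [-0.59  0.21 -0.51  0.85  0.   -0.48]
```

View pics/w25.png

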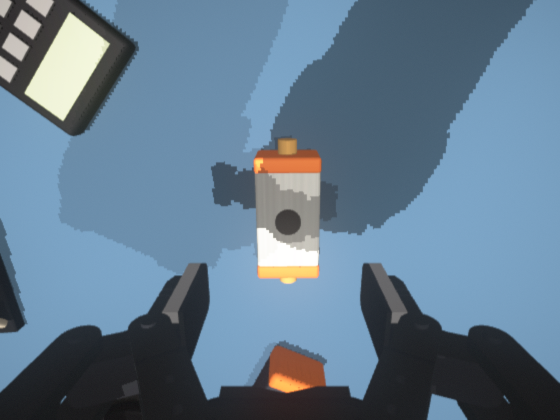

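Call:
servo_tool(
  deltas=[
    [[0.065,-0.001,0.001,0.02,0],[0.065,0,0,0.03,0],[0.065,0,0,0.025,0],[0.065,0,0,0.014,0],[0.065,0,0,0,0],[0.03,0,0,0,0],[0.03,0,0,0,0],[0.03,0,0,0,0],[0.03,0,0,0,0],[0.03,0,0,0,0]],
  ],
  newtons=30,
)

```text
t: 37.85
eef_pos: [0.4031, -0.189, 0.0137]
ee_rot: [0.053, 0.999, -0.0, 0.001]
ft_force: [-1.1, 0.8, 7.0]
grip_width: 0.0393
```

Call:
servo_tool(
  deltas=[
    [[0.03,0,0,-0.01,0],[0.03,0,0,-0.03,0],[0.03,0,0,-0.04,0],[0.03,0,0,-0.04,0],[0.03,0,0,-0.04,0],[0.03,0,0,-0.02,0],[0.03,-0.01,0.03,0,0],[0.03,-0.01,0.03,0,0],[0.03,-0.01,0.03,0,0],[0.03,-0.01,0.03,0,0]],
  ],
)

```text
t: 38.85
eef_pos: [0.4542, -0.0723, 0.193]
ee_rot: [0.054, 0.999, 0.0, 0.0]
ft_force: [0.6, -0.8, -1.1]
grip_width: 0.0392
```

Call:
servo_tool(
  deltas=[
    [[0.03,0,0,0,-0.14],[0.03,0,0,0,-0.145],[0.03,0,0,0,-0.145],[0.03,0,0,0,-0.145],[0.03,0,0,0,-0.145],[0.03,0,0,0,-0.145],[0.03,0,0,0,-0.145],[0.03,0,0,0,-0.145],[0.03,0,0,0,-0.145],[0.03,0,0,0,-0.145]],
  ],
)

```text
t: 39.85
eef_pos: [0.4537, -0.0734, 0.1928]
ee_rot: [-0.623, 0.783, 0.0, -0.0]
ft_force: [0.3, -0.3, -1.8]
grip_width: 0.0393
```

Call:
servo_tool(
  deltas=[
    [[0.03,0,0,0,-0.145],[0.03,0,0,0,-0.145],[0.03,0,0,0,-0.145],[0.03,0,0,0,-0.145],[0.03,0,0,0,-0.145],[0.03,0,0,0,-0.145],[0.03,0,0,0,-0.145],[0.03,0,0,0,-0.145],[0.03,0,0,0,0]],
  ],
)

```text
t: 40.75
eef_pos: [0.4538, -0.0734, 0.1928]
ee_rot: [0.949, -0.316, -0.0, -0.0]
ft_force: [-0.2, 0.6, -1.8]
grip_width: 0.0394
```

Run:
```python
from h import *
plan(case2w(-.023,.018,.21),CYAW+np.pi/2)
show("w26",V("wrist").img)
```

```text
turn -3.14 -> j6 before j1 move -5.94 after: 1.14
     shift x 0.1626 y 0.3181 z 0.0018
  turn 0.001 -> j6 before j1 move -2.8 after: 4.28
     shift x -0.1626 y -0.3181 z 0.0018
  tcp [ 0.4538 -0.0734  0.1928] yaw -2.214 target [0.5151 0.2786 0.191 ] r 0.586 tilt [-0.  0. -1.] F [-0.2  0.6 -1.8] w 0.0394 t 40.8 j [-0.3   0.16 -0.31  1.1   0.   -2.8 ]
```

View pics/w26.png

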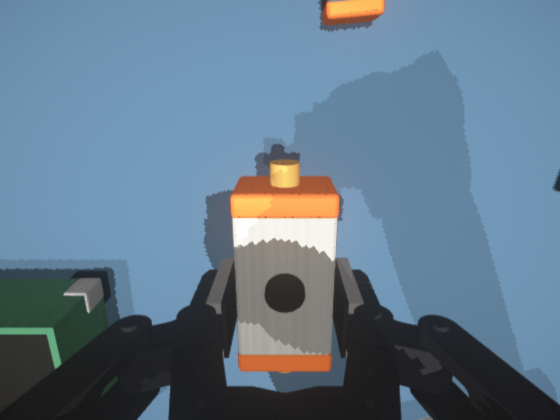

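Call:
servo_tool(
  deltas=[
    [[0.03,-0.018,-0.0353,0,0],[0.03,-0.018,-0.0353,0,0],[0.03,-0.018,-0.0353,0,0],[0.03,-0.018,-0.0353,0,0],[0.03,-0.018,-0.0353,0,0],[0.03,-0.018,-0.0353,0,0],[0.03,-0.018,-0.0353,0,0],[0.03,-0.018,-0.0353,0,0],[0.03,-0.0186,-0.0357,0.02,0],[0.03,0,0,0.02,0]],
  ],
)

```text
t: 41.8
eef_pos: [0.5162, 0.2836, 0.1526]
ee_rot: [0.949, -0.315, 0.001, -0.002]
ft_force: [-0.8, -0.7, -2.5]
grip_width: 0.0394
```

Call:
servo_tool(
  deltas=[
    [[0.03,0,0,0,0],[0.03,0,0,0,0]],
  ],
)

```text
t: 42.0
eef_pos: [0.5142, 0.278, 0.1522]
ee_rot: [0.948, -0.317, -0.001, 0.001]
ft_force: [-0.8, -0.5, -1.3]
grip_width: 0.0392
```

Run:
```python
from h import *
show("w27",incase().img)
plan(case2w(-.023,.018,.063),CYAW+np.pi/2)
```

```text
item cx [-0.077 -0.068] cy [-0.147 -0.134] z [0.054 0.056] 325
item cx [-0.073  0.021] cy [-0.066 -0.024] z [0.065 0.067] 9543
item cx [-0.065  0.015] cy [-0.128 -0.089] z [0.061 0.062] 7618
tcp case [-0.0234  0.0185  0.1531] [ 0.4 -0.7 -2.1] w 0.0391 t 42.0
  turn -3.142 -> j6 before j1 move -5.25 after: 1.14
     shift x 0.0004 y 0.0005 z 0.1091
  turn -0.001 -> j6 before j1 move -2.11 after: 4.28
     shift x -0.0004 y -0.0005 z 0.1091
  tcp [0.515  0.278  0.1531] yaw -2.216 target [0.5151 0.2786 0.044 ] r 0.586 tilt [ 0. -0. -1.] F [ 0.4 -0.7 -2.1] w 0.0391 t 42.0 j [ 0.39  0.43 -0.04  1.1  -0.   -2.11]
```

View pics/w27.png

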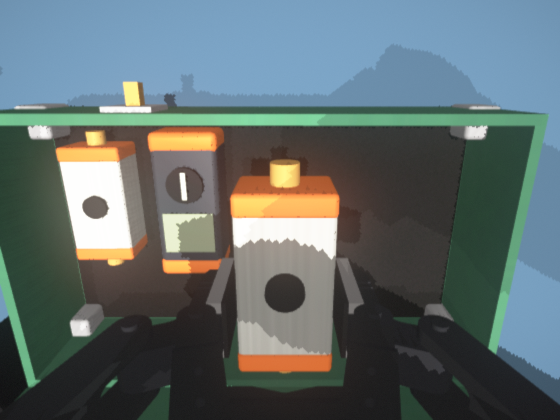

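Call:
servo_tool(
  deltas=[
    [[0.03,0,0,0.02,0],[0.03,0,0,0.03,0],[0.03,0,0,0.03,0],[0.03,0,0,0.02,0],[0.03,0,0,0.0065,0],[0.03,0,0,0,0]],
  ],
)

```text
t: 42.65
eef_pos: [0.5153, 0.2779, 0.0465]
ee_rot: [0.948, -0.317, 0.0, -0.0]
ft_force: [0.4, -0.1, -1.3]
grip_width: 0.039
```

Call:
servo_tool(
  deltas=[
    [[0.03,0,0,0.003,0],[0.03,0,0,0,0],[0.05,0,0,0,0],[0.05,0,0,0,0],[0.05,0,0,-0.02,0],[0.05,0,0,-0.03,0],[0.05,0,0,-0.04,0],[0.05,0,0.02,-0.03,0],[0.065,0,0.035,-0.02,0],[0.065,0,0.03,0,0]],
  ],
)

```text
t: 43.65
eef_pos: [0.4657, 0.2107, 0.1865]
ee_rot: [0.949, -0.316, 0.003, -0.002]
ft_force: [0.7, -0.5, -0.0]
grip_width: 0.0652
```

Run:
```python
from h import *
show("w28",incase().img)
kit(["top","scene"])
plan([.571,-.218,.13],-.555+np.pi/2)
```

```text
item cx [-0.073  0.023] cy [-0.066 -0.024] z [0.065 0.067] 8116
item cx [-0.067  0.013] cy [-0.002  0.037] z [0.061 0.062] 5712
item cx [-0.067  0.015] cy [-0.124 -0.089] z [0.059 0.063] 5076
tcp case [-0.0227  0.1077  0.1844] [-4.7 -1.8  0.1] w 0.065 t 43.7
top [341. 203.] 463 [ 0.5718 -0.2179] [101.  44.] -0.555 z [0.03  0.035 0.039]
scene [228. 206.] 485 [ 0.57   -0.2189] [102.  50.] -0.55 z [0.023 0.034 0.038]
scene [224. 251.] 109 [ 0.7131 -0.1336] [40. 25.] -0.945 z [0.021 0.028 0.043]
  turn -3.231 -> j6 before j1 move -5.43 after: 0.19
     shift x -0.3171 y -0.3067 z 0.0724
  turn -0.09 -> j6 before j1 move -2.29 after: 3.33
     shift x 0.3171 y 0.3067 z 0.0724
  turn 3.052 -> j6 before j1 move 0.86 after: 6.47
     shift x -0.3171 y -0.3067 z 0.0724
  tcp [0.4631 0.2098 0.1834] yaw -2.216 target [ 0.571 -0.218  0.111] r 0.611 tilt [ 0.  0. -1.] F [ 1.1 -0.6  0.1] w 0.0651 t 43.8 j [ 0.3   0.26 -0.21  1.1   0.   -2.2 ]
```

View pics/w28.png

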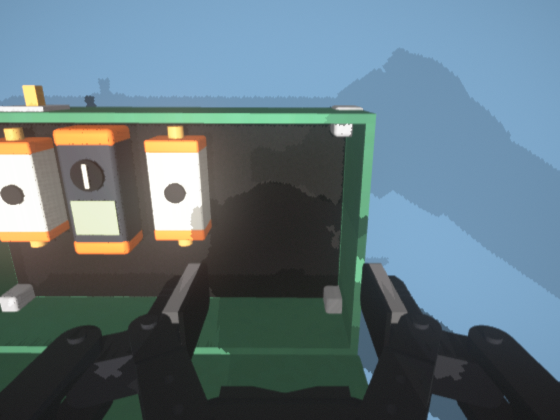

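Call:
servo_tool(
  deltas=[
    [[0.065,0.03,0.03,0,0],[0.065,0.03,0.03,0,0],[0.065,0.03,0.03,0,0],[0.065,0.03,0.03,0,0],[0.065,0,0,0,0.145],[0.065,0,0,0,0.145],[0.065,0,0,0,0.145],[0.065,0,0,0,0.145],[0.065,0,0,0,0.145],[0.065,0,0,0,0.145]],
  ],
)

```text
t: 44.8
eef_pos: [0.489, 0.0431, 0.1825]
ee_rot: [0.725, -0.688, -0.0, -0.0]
ft_force: [-0.1, 0.3, 0.8]
grip_width: 0.0649
```

Call:
servo_tool(
  deltas=[
    [[0.065,0,0,0,0.145],[0.065,0,0,0,0.145],[0.065,0,0,0,0.145],[0.065,0,0,0,0.145],[0.065,0,0,0,0.145],[0.065,0,0,0,0.145],[0.065,0,0,0,0.145],[0.065,0,0,0,0.145],[0.065,0,0,0,0.145],[0.065,0,0,0,0.145]],
  ],
)

```text
t: 45.8
eef_pos: [0.489, 0.0432, 0.1825]
ee_rot: [-0.086, 0.996, 0.0, 0.0]
ft_force: [-0.4, -1.0, 1.1]
grip_width: 0.0651
```

Call:
servo_tool(
  deltas=[
    [[0.065,0,0,0,0.145],[0.065,0,0,0,0.145],[0.065,0,0,0,0.145],[0.065,0,0,0,0.145],[0.065,0,0,0,0.145],[0.065,0,0,0,0]],
  ],
)

```text
t: 46.4
eef_pos: [0.4889, 0.0431, 0.1825]
ee_rot: [0.27, 0.963, 0.0, 0.0]
ft_force: [-0.5, 0.3, 0.2]
grip_width: 0.0648
```

Run:
```python
from h import *
plan([.571,-.218,.13],-.555+np.pi/2)
```

```text
turn 0.009 -> j6 before j1 move 0.51 after: 0.19
     shift x -0.2074 y -0.1786 z 0.0715
  turn -3.132 -> j6 before j1 move -2.63 after: -2.95
     shift x 0.2074 y 0.1786 z 0.0715
  turn 3.151 -> j6 before j1 move 3.65 after: 3.33
     shift x 0.2074 y 0.1786 z 0.0715
  tcp [0.4889 0.0431 0.1825] yaw 1.025 target [ 0.571 -0.218  0.111] r 0.611 tilt [ 0.  0. -1.] F [-0.5  0.3  0.2] w 0.0648 t 46.4 j [-0.04  0.23 -0.25  1.09  0.    0.5 ]
```

Call:
servo_tool(
  deltas=[
    [[0.065,-0.026,-0.022,0,0.009],[0.065,-0.026,-0.022,0,0],[0.065,-0.026,-0.022,0.01,0],[0.065,-0.026,-0.023,0.01,0],[0.065,-0.026,-0.023,0.01,0],[0.065,-0.026,-0.023,0.01,0],[0.065,-0.026,-0.022,0.02,0],[0.065,-0.025,-0.022,0.02,0],[0.065,0,0,0,0],[0.065,0,0,0,0]],
  ],
)

```text
t: 47.4
eef_pos: [0.5696, -0.2187, 0.1016]
ee_rot: [0.274, 0.962, 0.0, -0.001]
ft_force: [0.2, -0.0, -0.3]
grip_width: 0.065
```

Run:
```python
from h import *
show("w29",near().img)
plan([.568,-.218,.032],-.553+np.pi/2)
```

```text
wrist [281. 210.] 10716 [ 0.5661 -0.219 ] [100.  44.] -0.559 z [0.033 0.035 0.038]
wrist [472. 303.] 1601 [ 0.6896 -0.1406] [38. 15.] -1.448 z [0.036 0.04  0.044]
  turn -0.001 -> j6 before j1 move 0.08 after: 0.19
     shift x 0.0016 y -0.0009 z 0.0895
  turn -3.142 -> j6 before j1 move -3.06 after: -2.96
     shift x -0.0016 y 0.0009 z 0.0895
  turn 3.141 -> j6 before j1 move 3.22 after: 3.33
     shift x -0.0016 y 0.0009 z 0.0895
  tcp [ 0.5698 -0.2181  0.1025] yaw 1.017 target [ 0.568 -0.218  0.013] r 0.608 tilt [-0.001  0.001 -1.   ] F [0.1 0.4 1.1] w 0.0651 t 47.5 j [-0.47  0.51 -0.05  1.01  0.    0.08]
```

View pics/w29.png

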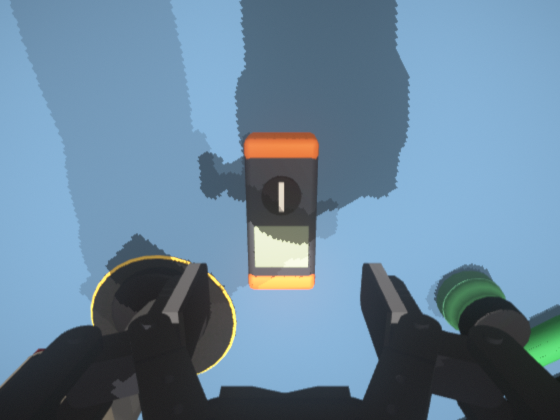

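Call:
servo_tool(
  deltas=[
    [[0.065,0.002,-0.001,0.02,0],[0.065,0,0,0.03,0],[0.065,0,0,0.025,0],[0.065,0,0,0.013,0],[0.065,0,0,0,0],[0.03,0,0,0,0],[0.03,0,0,0,0],[0.03,0,0,0,0],[0.03,0,0,0,0],[0.03,0,0,0,0]],
  ],
  newtons=30,
)

```text
t: 48.45
eef_pos: [0.5689, -0.219, 0.0167]
ee_rot: [0.274, 0.962, -0.0, 0.002]
ft_force: [-0.6, 2.3, 6.6]
grip_width: 0.0433
```

Call:
servo_tool(
  deltas=[
    [[0.03,0,0,-0.01,0],[0.03,0,0,-0.03,0],[0.03,0,0,-0.04,0],[0.03,0,0,-0.04,0],[0.03,0,0,-0.04,0],[0.03,0,0.03,-0.02,0],[0.03,0,0.04,0,0],[0.03,0,0.04,0,0],[0.03,0,0.04,0,0],[0.03,0,0,0,-0.1]],
  ],
)

```text
t: 49.45
eef_pos: [0.6483, -0.0861, 0.1946]
ee_rot: [0.222, 0.975, 0.001, 0.0]
ft_force: [-0.3, -0.8, -2.3]
grip_width: 0.0433
```

Call:
servo_tool(
  deltas=[
    [[0.03,0,0,0,-0.14],[0.03,0,0,0,-0.145],[0.03,0,0,0,-0.145],[0.03,0,0,0,-0.145],[0.03,0,0,0,-0.145],[0.03,0,0,0,-0.145],[0.03,0,0,0,-0.145],[0.03,0,0,0,-0.145],[0.03,0,0,0,-0.145],[0.03,0,0,0,-0.145]],
  ],
)

```text
t: 50.45
eef_pos: [0.6461, -0.0909, 0.1948]
ee_rot: [-0.477, 0.879, 0.0, -0.0]
ft_force: [-0.5, 0.2, -2.7]
grip_width: 0.0433
```

Call:
servo_tool(
  deltas=[
    [[0.03,0,0,0,-0.145],[0.03,0,0,0,-0.145],[0.03,0,0,0,-0.145],[0.03,0,0,0,-0.145],[0.03,0,0,0,-0.145],[0.03,0,0,0,-0.145],[0.03,0,0,0,-0.145],[0.03,0,0,0,-0.145],[0.03,0,0,0,-0.145],[0.03,0,0,0,0]],
  ],
)

```text
t: 51.45
eef_pos: [0.6462, -0.0909, 0.1948]
ee_rot: [0.911, -0.411, -0.0, 0.0]
ft_force: [-0.3, -0.1, -3.2]
grip_width: 0.0431
```

Run:
```python
from h import *
plan(case2w(-.023,.080,.21),CYAW+np.pi/2)
show("w30",V("wrist").img)
```

```text
turn -3.345 -> j6 before j1 move -5.88 after: 1.09
     shift x 0.3269 y 0.1545 z 0.0038
  turn -0.203 -> j6 before j1 move -2.73 after: 4.23
     shift x -0.3269 y -0.1545 z 0.0038
  tcp [ 0.6462 -0.0909  0.1948] yaw -2.419 target [0.4778 0.229  0.191 ] r 0.53 tilt [-0.001  0.    -1.   ] F [-0.3 -0.1 -3.2] w 0.0431 t 51.5 j [-0.24  0.55  0.26  1.28  0.   -2.53]
```

View pics/w30.png

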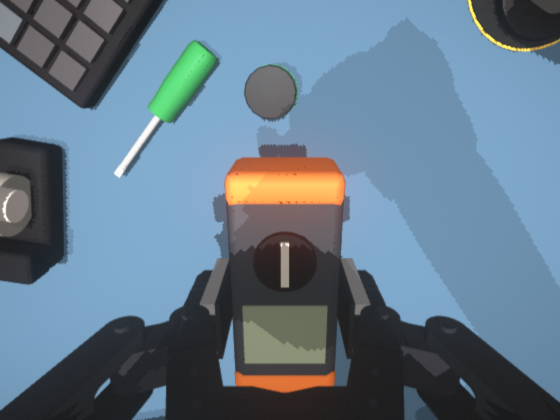

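Call:
servo_tool(
  deltas=[
    [[0.03,0,0,0,-0.1],[0.03,0,0,0,-0.103],[0.03,-0.041,-0.0193,0,0],[0.03,-0.041,-0.0193,0,0],[0.03,-0.041,-0.0193,0,0],[0.03,-0.041,-0.0193,0,0],[0.03,-0.041,-0.0193,0,0],[0.03,-0.041,-0.0193,0,0],[0.03,-0.041,-0.0193,0,0],[0.03,-0.04,-0.0193,0,0]],
  ],
)

```text
t: 52.5
eef_pos: [0.4767, 0.2303, 0.1951]
ee_rot: [0.948, -0.318, 0.0, -0.0]
ft_force: [0.8, 1.2, -2.5]
grip_width: 0.0432
```

Call:
servo_tool(
  deltas=[
    [[0.03,0,0,0.02,0],[0.03,0,0,0.02,0],[0.03,0,0,0,0]],
  ],
)

```text
t: 52.8
eef_pos: [0.4754, 0.2286, 0.1525]
ee_rot: [0.948, -0.317, -0.002, 0.002]
ft_force: [-0.5, -0.5, -2.2]
grip_width: 0.0431
```

Run:
```python
from h import *
show("w31",incase().img)
plan(case2w(-.022,.080,.066),CYAW+np.pi/2)
```

```text
item cx [-0.073  0.022] cy [-0.066 -0.024] z [0.065 0.067] 10469
item cx [-0.067  0.013] cy [-0.002  0.037] z [0.061 0.062] 7259
item cx [-0.064  0.016] cy [-0.116 -0.089] z [0.058 0.062] 5045
tcp case [-0.0222  0.0812  0.1539] [-0.2 -0.3 -2.2] w 0.0432 t 52.9
  turn -3.143 -> j6 before j1 move -5.31 after: 1.09
     shift x 0.0002 y 0.0012 z 0.1069
  turn -0.001 -> j6 before j1 move -2.17 after: 4.24
     shift x -0.0002 y -0.0012 z 0.1069
  tcp [0.4764 0.2285 0.1539] yaw -2.217 target [0.477  0.2296 0.047 ] r 0.529 tilt [-0.003 -0.001 -1.   ] F [-0.2 -0.3 -2.2] w 0.0432 t 52.9 j [ 0.33  0.32 -0.2   1.05  0.   -2.17]
```

View pics/w31.png

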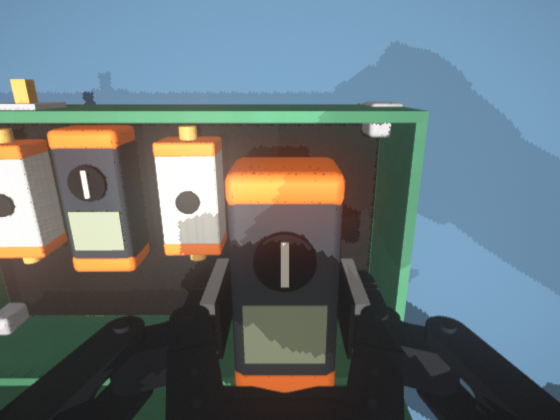

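Call:
servo_tool(
  deltas=[
    [[0.03,0,0,0.02,0],[0.03,0,0,0.03,0],[0.03,0,0,0.03,0],[0.03,0,0,0.02,0],[0.03,0,0,0.005,0],[0.03,0,0,0,0]],
  ],
)

```text
t: 53.45
eef_pos: [0.4783, 0.2286, 0.0502]
ee_rot: [0.948, -0.317, -0.0, 0.0]
ft_force: [-0.3, -1.0, -1.0]
grip_width: 0.0432
```

Call:
servo_tool(
  deltas=[
    [[0.03,0,0,0.004,0],[0.03,0,0,0,0],[0.052,0,0,0,0],[0.052,0,0,0,0],[0.052,0,0,-0.02,0],[0.052,0,0,-0.03,0],[0.052,0,0,-0.04,0],[0.052,0.03,0.02,-0.03,0],[0.065,0.035,0.03,-0.03,0],[0.065,0.03,0.03,0,0]],
  ],
)

```text
t: 54.45
eef_pos: [0.5085, 0.1114, 0.198]
ee_rot: [0.949, -0.316, 0.004, -0.002]
ft_force: [1.3, 0.2, -0.9]
grip_width: 0.0646
```

Run:
```python
from h import *
show("w32",incase().img)
kit(["top"])
t=V("top");t.crop("t32",95,480,150,330,2)
# scanner and label measurement
for n in("top","scene"):
  W=V(n);P=W.P;h=W.hsv
  hd=(P[...,2]>0.095)&(P[...,1]<-0.2)&(P[...,1]>-0.45)&(P[...,0]>.5)&(P[...,0]<.72)&(h[...,2]>120)
  q=P[hd]; c=q.mean(0); print(n,"head",rect(q[:,:2]))
  lab=(P[...,2]>0.015)&(P[...,2]<.1)&(P[...,1]<-0.38)&(P[...,1]>-0.54)&(P[...,0]>.37)&(P[...,0]<.51)
  d=lab&(h[...,2]<100)
  w=lab&(h[...,1]<25)&(h[...,2]>150)
  print("white",w.sum(),P[w].mean(0),"dark",d.sum(),np.median(P[d],0))
plan([.582,-.341,.22],.2+np.pi/2)
```

```text
item cx [-0.058  0.015] cy [-0.105 -0.088] z [0.055 0.062] 1546
item cx [-0.063  0.017] cy [-0.066 -0.024] z [0.065 0.067] 4651
item cx [-0.062  0.01 ] cy [-0.002  0.037] z [0.061 0.063] 3323
item cx [-0.064  0.023] cy [0.059 0.1  ] z [0.065 0.066] 2248
tcp case [-0.1219  0.1608  0.1961] [ 0.5 -4.9 -0.5] w 0.0648 t 54.5
top head (array([ 0.58386017, -0.34119757]), [np.float32(67.99138), np.float32(37.313503)], np.float32(0.22075215))
white 261 [ 0.43223996 -0.46588184  0.05445915] dark 32 [ 0.43106751 -0.46520202  0.0521793 ]
scene head (array([ 0.58148523, -0.34101675]), [np.float32(73.74591), np.float32(41.420628)], np.float32(0.12616153))
white 419 [ 0.42919101 -0.46209992  0.0557676 ] dark 1 [ 0.43550891 -0.41206304  0.01644419]
  turn -0.845 -> j6 before j1 move -3.25 after: 2.41
     shift x -0.0142 y 0.4594 z -0.0080
  turn 2.297 -> j6 before j1 move -0.1 after: 5.55
     shift x 0.0142 y -0.4594 z -0.0080
  tcp [0.5046 0.1121 0.193 ] yaw -2.216 target [ 0.582 -0.341  0.201] r 0.675 tilt [-0.     0.001 -1.   ] F [-0.5 -0.6 -0. ] w 0.0645 t 54.7 j [ 0.1   0.27 -0.16  1.13  0.   -2.4 ]
```

View pics/t32.png

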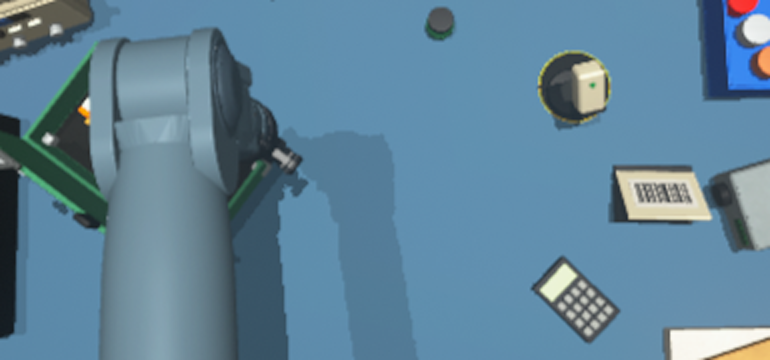

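Call:
servo_tool(
  deltas=[
    [[0.075,0,0,-0.01,0.145],[0.075,0,0,-0.01,0.145],[0.075,0,0,-0.01,0.145],[0.075,0,0,0,0.145],[0.075,0,0,0,0.145],[0.075,0,0,0,0.145],[0.075,0,0,0,0.145],[0.075,0,0,0,0.145],[0.075,0,0,0,0.145],[0.075,0,0,0,0.145]],
  ],
)

```text
t: 55.7
eef_pos: [0.5041, 0.1136, 0.2225]
ee_rot: [-0.499, 0.867, 0.0, -0.001]
ft_force: [-0.1, -0.7, 0.7]
grip_width: 0.075
```

Call:
servo_tool(
  deltas=[
    [[0.075,0,0,0,0.145],[0.075,0,0,0,0.145],[0.075,0,0,0,0.145],[0.075,0,0,0,0.145],[0.075,0,0,0,0.145],[0.075,0,0,0,0.122],[0.075,0.001,-0.04,0,0],[0.075,0.001,-0.04,0,0],[0.075,0.001,-0.04,0,0],[0.075,0.001,-0.04,0,0]],
  ],
)

```text
t: 56.7
eef_pos: [0.5328, -0.0452, 0.2226]
ee_rot: [-0.101, 0.995, 0.0, -0.0]
ft_force: [1.1, 1.1, 0.1]
grip_width: 0.075
```

Call:
servo_tool(
  deltas=[
    [[0.075,0.001,-0.04,0,0],[0.075,0.001,-0.04,0,0],[0.075,0.001,-0.04,0,0],[0.075,0.001,-0.04,0,0],[0.075,0,-0.03,0,0],[0.075,0,0,0,0],[0.075,0,0,0,0]],
  ],
)

```text
t: 57.4
eef_pos: [0.5668, -0.2316, 0.2221]
ee_rot: [-0.1, 0.995, 0.001, -0.001]
ft_force: [0.1, -0.5, -0.2]
grip_width: 0.0752
```

Run:
```python
from h import *
W=V("wrist","w33");P=W.P
m=(P[...,2]>.09)&(P[...,2]<.165)&(np.hypot(P[...,0]-.582,P[...,1]+.341)<.07)
print(m.sum(),rect(P[m][:,:2]))
m2=m&(P[...,2]>.142);print(rect(P[m2][:,:2]))
plan([.582,-.341,.22],.2+np.pi/2)
V("scene").crop("s33",120,330,100,260,3);V("top").crop("t33",290,470,150,290,4)
```

```text
8191 (array([ 0.5768504 , -0.34293231]), [np.float32(71.836624), np.float32(40.526394)], np.float32(0.222367))
(array([ 0.59096259, -0.33954675]), [np.float32(41.155144), np.float32(39.680016)], np.float32(0.19489717))
  turn 0.002 -> j6 before j1 move -0.69 after: -0.73
     shift x 0.0069 y -0.1109 z 0.0214
  turn -3.14 -> j6 before j1 move -3.83 after: -3.87
     shift x -0.0069 y 0.1109 z 0.0214
  turn 3.143 -> j6 before j1 move 2.45 after: 2.41
     shift x -0.0069 y 0.1109 z 0.0214
  tcp [ 0.5668 -0.2309  0.2224] yaw 1.773 target [ 0.582 -0.341  0.201] r 0.675 tilt [-0.001  0.001 -1.   ] F [ 0.7 -0.5 -0.6] w 0.0749 t 57.5 j [-0.49  0.46  0.18  1.3   0.   -0.69]
```

View pics/w33.png

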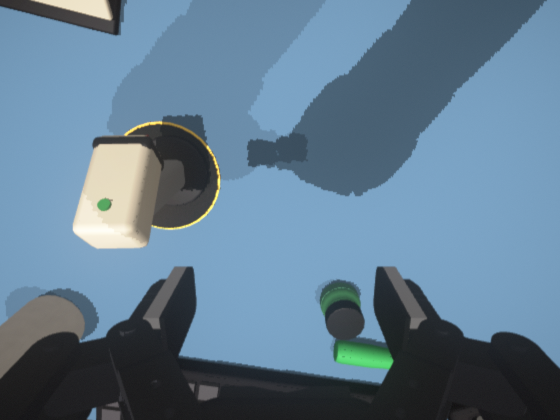

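View pics/s33.png

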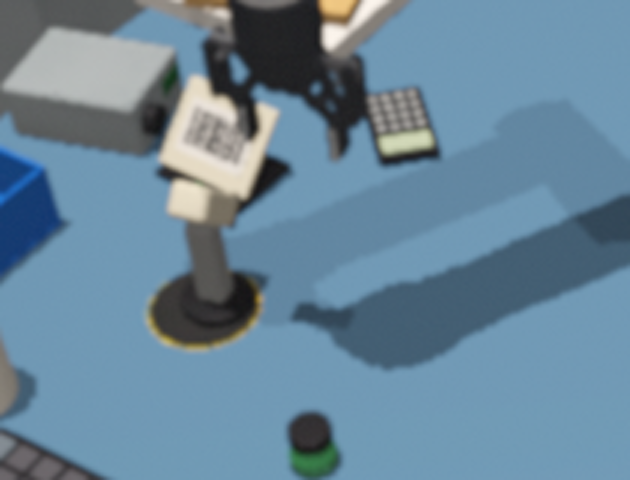

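Call:
servo_tool(
  deltas=[
    [[0.075,0.001,-0.03,0,0],[0.075,0.001,-0.03,0,0],[0.075,0.001,-0.03,0,0],[0.075,0,-0.02,0,0],[0.075,0,0,0,0],[0.075,0,0,0,0]],
  ],
)

```text
t: 58.15
eef_pos: [0.5858, -0.3397, 0.223]
ee_rot: [-0.1, 0.995, 0.001, -0.0]
ft_force: [0.8, 0.4, 0.5]
grip_width: 0.0749
```

Run:
```python
from h import *
W=V("wrist","w34");P=W.P
m=(P[...,2]>.09)&(P[...,2]<.165)&(np.hypot(P[...,0]-.582,P[...,1]+.341)<.07)
print(m.sum(),rect(P[m][:,:2]))
m2=m&(P[...,2]>.142);print(rect(P[m2][:,:2]))
plan([.580,-.341,.122],.21+np.pi/2)
```

```text
6596 (array([ 0.57681671, -0.34360922]), [np.float32(71.08685), np.float32(40.164955)], np.float32(0.21708159))
(array([ 0.59109167, -0.34044684]), [np.float32(41.495586), np.float32(40.121765)], np.float32(0.22975734))
  turn -0.008 -> j6 before j1 move -0.83 after: -0.74
     shift x 0.0059 y -0.0004 z 0.1201
  turn -3.15 -> j6 before j1 move -3.97 after: -3.88
     shift x -0.0059 y 0.0004 z 0.1201
  turn 3.133 -> j6 before j1 move 2.31 after: 2.4
     shift x -0.0059 y 0.0004 z 0.1201
  tcp [ 0.5857 -0.3394  0.2231] yaw 1.772 target [ 0.58  -0.341  0.103] r 0.673 tilt [-0.     0.001 -1.   ] F [-0.1  0.8  0.1] w 0.0752 t 58.2 j [-0.62  0.61  0.43  1.39  0.   -0.82]
```

View pics/w34.png

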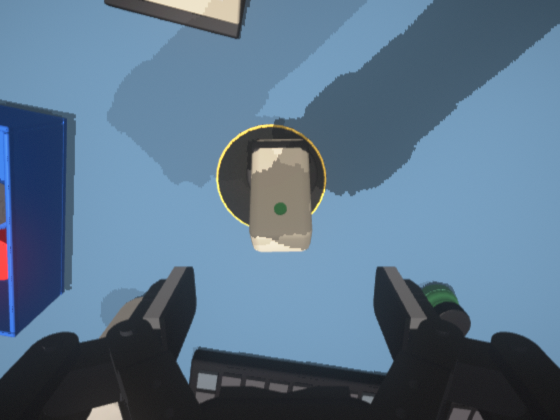

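Call:
servo_tool(
  deltas=[
    [[0.075,0.006,-0.002,0.02,-0.013],[0.075,0,0,0.03,0],[0.075,0,0,0.03,0],[0.075,0,0,0.025,0],[0.075,0,0,0.015,0],[0.075,0,0,0,0],[0.075,0,0,0,0]],
  ],
)

```text
t: 58.9
eef_pos: [0.5803, -0.3429, 0.1037]
ee_rot: [-0.107, 0.994, 0.0, 0.0]
ft_force: [-0.6, 0.4, 1.1]
grip_width: 0.0749
```

Run:
```python
from h import *
plan([.580,-.3425,.122],.215+np.pi/2)
V("wrist","w35");V("scene").crop("s35",120,330,100,260,3)
```

```text
turn -0.0 -> j6 before j1 move -0.84 after: -0.75
     shift x 0.0002 y 0.0005 z 0.0007
  turn -3.142 -> j6 before j1 move -3.98 after: -3.89
     shift x -0.0002 y -0.0005 z 0.0007
  turn 3.141 -> j6 before j1 move 2.3 after: 2.39
     shift x -0.0002 y -0.0005 z 0.0007
  tcp [ 0.5803 -0.3429  0.1037] yaw 1.785 target [ 0.58   -0.3425  0.103 ] r 0.674 tilt [ 0.  0. -1.] F [-0.6  0.4  1.1] w 0.0749 t 58.9 j [-0.63  0.64  0.17  1.1   0.   -0.84]
```

View pics/w35.png

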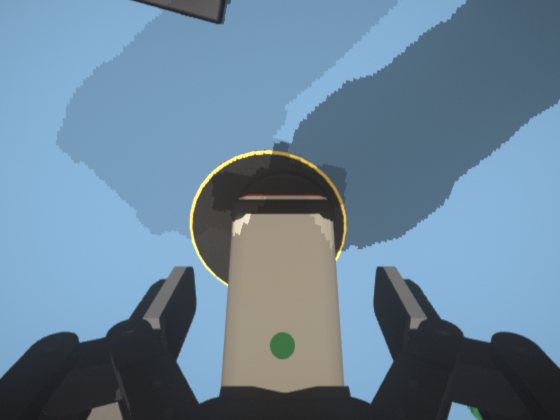

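Call:
servo_tool(
  deltas=[
    [[0.03,0,0,0,0],[0.03,0,0,0,0],[0.03,0,0,0,0],[0.03,0,0,0,0],[0.03,0,0,0,0],[0.03,0,0,0,0]],
  ],
  newtons=50,
)

```text
t: 59.6
eef_pos: [0.5807, -0.3445, 0.1041]
ee_rot: [-0.106, 0.994, -0.0, 0.001]
ft_force: [-0.7, 0.7, 5.0]
grip_width: 0.0392
```

Run:
```python
from h import *
plan([.580,-.3425,.122],.215+np.pi/2)
W=V("top");P=W.P
W.crop("t36",290,470,150,290,4);V("wrist","w36")
```

```text
turn -0.002 -> j6 before j1 move -0.84 after: -0.75
     shift x 0.0002 y 0.0021 z 0.0011
  turn -3.143 -> j6 before j1 move -3.99 after: -3.89
     shift x -0.0002 y -0.0021 z 0.0011
  turn 3.14 -> j6 before j1 move 2.3 after: 2.39
     shift x -0.0002 y -0.0021 z 0.0011
  tcp [ 0.5807 -0.3445  0.1041] yaw 1.784 target [ 0.58   -0.3425  0.103 ] r 0.674 tilt [ 0.001 -0.001 -1.   ] F [-0.7  0.7  5. ] w 0.0392 t 59.6 j [-0.63  0.64  0.17  1.1   0.   -0.84]
```

View pics/w36.png

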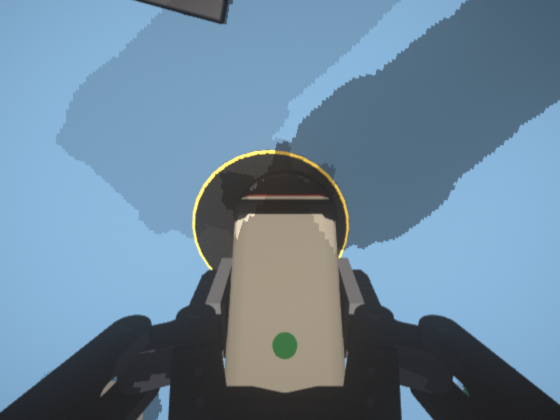

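Run:
```python
from h import *
W=V("wrist");s,e,Rm=pose()
def loc(p): return (Rm.T@(p-e)).round(4)
for (u,v,z,n,ex) in [(286,214,.110,"nose top edge",48.9),(286,197,.105,"nose frame",50),(286,388,.160,"rear top edge",-4.9)]:
    print(n,loc(W.ray(u,v,z)),"expected fwd from head",ex-10, "depth",loc(W.P[v,u]), W.P[v,u].round(4))
g=W.img[180:230,286]; print(g.tolist()[::3])
P=W.P; col=[(v,*loc(P[v,286])) for v in range(190,390,12)]
for c in col: print(c)
# pad rim
h=W.hsv; y=(h[...,0]>20)&(h[...,0]<35)&(h[...,1]>120); pts=np.array([W.ray(u,v,.003)[:2]*1000 for v,u in np.argwhere(y)]).astype(np.float32)
print("pad",cv2.minEnclosingCircle(pts), len(pts))
import numpy as np
A=np.c_[2*pts,np.ones(len(pts))]; x=np.linalg.lstsq(A,(pts**2).sum(1),rcond=None)[0]; print("fit",x[:2],np.sqrt(x[2]+x[0]**2+x[1]**2))
```

```text
nose top edge [ 0.0312  0.0014 -0.006 ] expected fwd from head 38.9 depth [ 0.0336  0.0014 -0.0129] [ 0.5475 -0.3503  0.1169]
nose frame [ 0.0368  0.0014 -0.001 ] expected fwd from head 40 depth [ 0.0385  0.0014 -0.0067] [ 0.5427 -0.3513  0.1107]
rear top edge [-0.0072  0.0011 -0.0559] expected fwd from head -14.9 depth [-0.0086  0.0011 -0.0546] [ 0.5887 -0.3415  0.1587]
[[44, 46, 49], [42, 44, 49], [42, 45, 48], [42, 45, 48], [42, 44, 47], [65, 73, 109], [102, 117, 126], [39, 42, 46], [39, 43, 47], [41, 44, 47], [40, 43, 47], [64, 71, 75], [132, 150, 162], [132, 149, 162], [132, 151, 163], [132, 151, 162], [132, 151, 162]]
(190, np.float64(0.0148), np.float64(0.0019), np.float64(0.0874))
(202, np.float64(0.037), np.float64(0.0014), np.float64(-0.0085))
(214, np.float64(0.0336), np.float64(0.0014), np.float64(-0.0129))
(226, np.float64(0.0302), np.float64(0.0013), np.float64(-0.0166))
(238, np.float64(0.0269), np.float64(0.0013), np.float64(-0.0204))
(250, np.float64(0.0232), np.float64(0.0013), np.float64(-0.0229))
(262, np.float64(0.0198), np.float64(0.0013), np.float64(-0.0257))
(274, np.float64(0.0173), np.float64(0.0013), np.float64(-0.0299))
(286, np.float64(0.0137), np.float64(0.0013), np.float64(-0.032))
(298, np.float64(0.0112), np.float64(0.0012), np.float64(-0.0356))
(310, np.float64(0.0076), np.float64(0.0012), np.float64(-0.0372))
(322, np.float64(0.0053), np.float64(0.0012), np.float64(-0.0407))
(334, np.float64(0.0037), np.float64(0.0012), np.float64(-0.0448))
(346, np.float64(0.0015), np.float64(0.0012), np.float64(-0.0478))
(358, np.float64(-0.0019), np.float64(0.0012), np.float64(-0.0493))
(370, np.float64(-0.0053), np.float64(0.0012), np.float64(-0.0507))
(382, np.float64(-0.0075), np.float64(0.0011), np.float64(-0.0533))
pad ((599.7041625976562, -350.0223388671875), 56.44804382324219) 706
fit [ 600.09144831 -349.81641191] 55.39359297845844
```

Call:
servo_tool(
  deltas=[
    [[0.03,0,0,-0.01,0],[0.03,0,0,-0.02,0],[0.03,0,0,-0.02,0],[0.03,0,0,0,0.085],[0.03,0,0,0,0.085],[0.03,0,0,0,0.085],[0.03,0,0,0,0],[0.03,0,0,0,0]],
  ],
)

```text
t: 60.55
eef_pos: [0.5798, -0.3441, 0.1526]
ee_rot: [0.02, 1.0, 0.0, -0.0]
ft_force: [-0.0, 0.3, -2.4]
grip_width: 0.0398
```

Run:
```python
from h import *
plan([.532,-.464,.150],1.529)
V("wrist","w37");V("scene").crop("s37",120,330,100,260,3)
W=V("wrist")
m=(W.P[...,1]<-.37)&(W.P[...,2]>.01)&(W.P[...,2]<.1)&(W.hsv[...,2]>100)&(W.P[...,0]<.52)
q=W.P[m]; print(m.sum(), q.mean(0) if m.sum() else 0)
```

```text
turn 0.002 -> j6 before j1 move -0.59 after: -0.68
     shift x 0.0427 y -0.1218 z 0.0216
  turn -3.14 -> j6 before j1 move -3.73 after: -3.82
     shift x -0.0427 y 0.1218 z 0.0216
  turn 3.143 -> j6 before j1 move 2.55 after: 2.47
     shift x -0.0427 y 0.1218 z 0.0216
  tcp [ 0.5798 -0.3441  0.1526] yaw 1.531 target [ 0.532 -0.464  0.131] r 0.706 tilt [-0.001  0.001 -1.   ] F [-0.   0.3 -2.4] w 0.0398 t 60.5 j [-0.63  0.61  0.26  1.22 -0.   -0.59]
6947 [ 0.45211377 -0.462692    0.02840382]
```

View pics/w37.png

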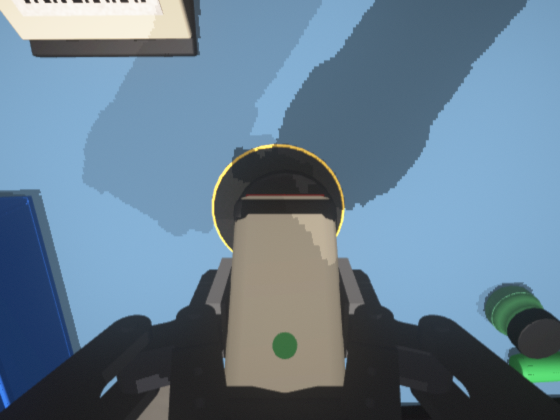

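View pics/s37.png

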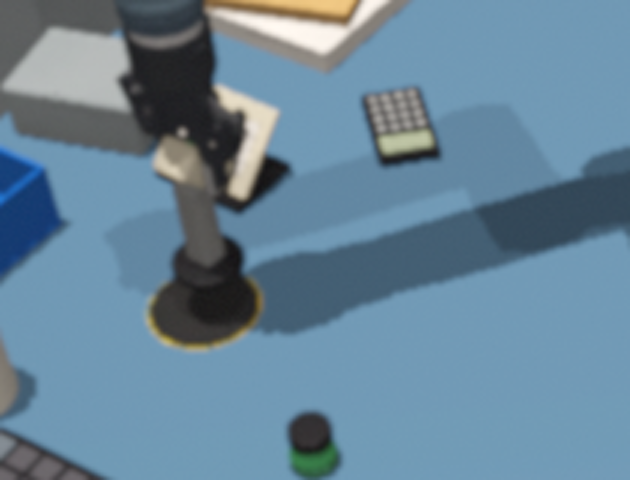

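Call:
servo_tool(
  deltas=[
    [[0.03,0,-0.03,0,0],[0.03,0,-0.031,0,0],[0.03,0,-0.031,0,0],[0.03,0,-0.03,0,0],[0.03,0,0,0,0],[0.03,0,0,0,0]],
  ],
)

```text
t: 61.3
eef_pos: [0.5747, -0.4666, 0.1524]
ee_rot: [0.021, 1.0, 0.0, -0.0]
ft_force: [-0.3, -0.0, -2.4]
grip_width: 0.0396
```

Run:
```python
from h import *
W=V("wrist","w38")
m=(W.P[...,1]<-.38)&(W.P[...,1]>-.54)&(W.P[...,2]>.012)&(W.P[...,2]<.1)&(W.hsv[...,2]>90)&(W.P[...,0]<.50)&(W.P[...,0]>.37)
q=W.P[m]; c=q.mean(0); u,sv,vt=np.linalg.svd(q-c,full_matrices=False); print(m.sum(),c,vt[2],np.percentile(q,[1,99],axis=0))
plan([.532,-.464,.150],1.529)
```

```text
6965 [ 0.45207151 -0.46428802  0.02883793] [ 0.73914371 -0.02658367  0.67302295] [[ 0.44115909 -0.52202428  0.01618885]
 [ 0.46369851 -0.40561733  0.03989668]]
  turn 0.0 -> j6 before j1 move -0.72 after: -0.68
     shift x 0.0430 y -0.0001 z 0.0217
  turn -3.141 -> j6 before j1 move -3.87 after: -3.82
     shift x -0.0430 y 0.0001 z 0.0217
  turn 3.142 -> j6 before j1 move 2.42 after: 2.47
     shift x -0.0430 y 0.0001 z 0.0217
  tcp [ 0.575  -0.4657  0.1527] yaw 1.529 target [ 0.532 -0.464  0.131] r 0.706 tilt [-0.     0.001 -1.   ] F [-1.2  0.9 -2.4] w 0.0395 t 61.4 j [-0.77  0.77  0.55  1.35  0.   -0.73]
```

View pics/w38.png

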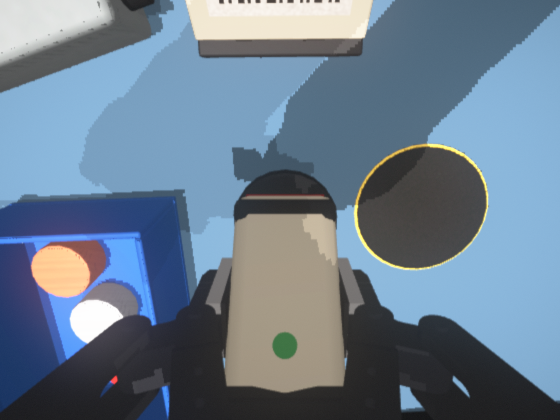

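Call:
servo_tool(
  deltas=[
    [[0.03,0.014,0,0.006,0],[0.03,0.015,0,0.008,0],[0.03,0.014,0,0.008,0],[0.03,0,0,0,0],[0.03,0,0,0,0]],
  ],
)

```text
t: 61.85
eef_pos: [0.5325, -0.4632, 0.1315]
ee_rot: [0.02, 1.0, 0.0, 0.0]
ft_force: [0.6, 0.8, -2.3]
grip_width: 0.0395
```

Run:
```python
from h import *
W=V("wrist","w39");V("scene").crop("s39",120,330,80,240,3);V("top").crop("t39",330,470,170,290,5)
plan([.532,-.464,.150],1.529)
```

```text
turn 0.001 -> j6 before j1 move -0.76 after: -0.68
     shift x 0.0014 y 0.0002 z 0.0009
  turn -3.141 -> j6 before j1 move -3.91 after: -3.82
     shift x -0.0014 y -0.0002 z 0.0009
  turn 3.143 -> j6 before j1 move 2.38 after: 2.47
     shift x -0.0014 y -0.0002 z 0.0009
  tcp [ 0.5334 -0.4643  0.1319] yaw 1.53 target [ 0.532 -0.464  0.131] r 0.706 tilt [ 0.002 -0.001 -1.   ] F [ 0.4 -0.4 -2.6] w 0.0397 t 62.0 j [-0.81  0.69  0.35  1.22  0.   -0.77]
```

View pics/w39.png

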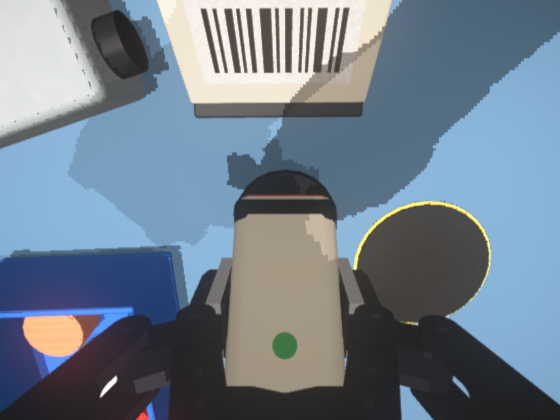

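View pics/s39.png

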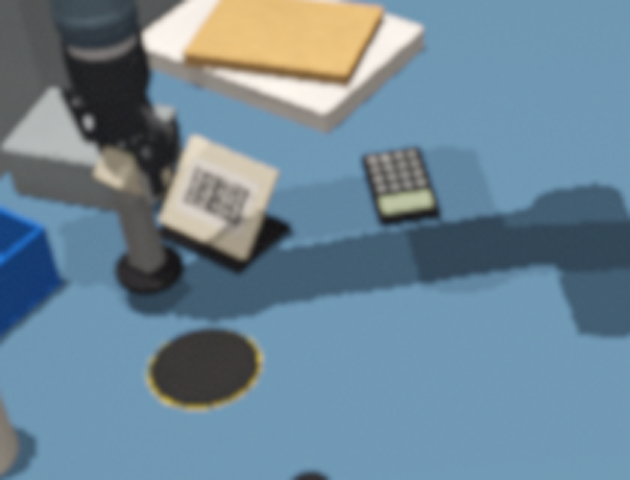

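Run:
```python
from h import *
W=V("wrist");s,e,Rm=pose()
P=W.P;h=W.hsv
m=(P[...,1]<-.38)&(P[...,1]>-.54)&(P[...,2]>.012)&(P[...,2]<.1)&(P[...,0]<.50)&(P[...,0]>.36)
rows=np.where(m.any(1))[0]
g=cv2.cvtColor(W.img,cv2.COLOR_BGR2GRAY)
for v in (12,25,40,55,68):
    us=np.where((g[v]<80)&m[v])[0]; us=us[(us>190)&(us<362)]
    pl=np.where(m[v]&(g[v]>90))[0]
    L=(Rm.T@(W.P[v,(us.min()+us.max())//2]-e)); 
    a,b=pl.min(),pl.max()
    print(v,"bars",us.min(),us.max(),"plate",a,b,"plate ends world",P[v,a+2].round(4),P[v,b-2].round(4),"bars ends",P[v,us.min()].round(4),P[v,us.max()].round(4))
q=P[m&(g>90)]; c=q.mean(0); u,sv,vt=np.linalg.svd(q-c,full_matrices=False); print(c,vt[2])
pl=np.array([p for p in q]); print("plate y range at bands")
for z0 in (.02,.03,.04,.05,.06):
    k=abs(q[:,2]-z0)<.004; print(z0,k.sum(), np.percentile(q[k][:,1],[1,99]).round(4), q[k][:,0].mean().round(4))
```

```text
12 bars 205 348 plate 164 390 plate ends world [ 0.414  -0.5205  0.0652] [ 0.4185 -0.4045  0.0631] bars ends [ 0.4151 -0.4999  0.0668] [ 0.4181 -0.426   0.0662]
25 bars 208 346 plate 168 386 plate ends world [ 0.4192 -0.5209  0.0592] [ 0.4242 -0.4055  0.0599] bars ends [ 0.4204 -0.5001  0.061 ] [ 0.4235 -0.4261  0.061 ]
40 bars 211 344 plate 173 382 plate ends world [ 0.4259 -0.5212  0.052 ] [ 0.4307 -0.4055  0.0523] bars ends [ 0.4269 -0.5005  0.0538] [ 0.4302 -0.4262  0.055 ]
55 bars 215 342 plate 178 378 plate ends world [ 0.4333 -0.521   0.046 ] [ 0.438  -0.4055  0.0443] bars ends [ 0.4342 -0.5003  0.0467] [ 0.4374 -0.4262  0.0477]
68 bars 218 340 plate 182 374 plate ends world [ 0.4401 -0.5215  0.0385] [ 0.4449 -0.4064  0.0388] bars ends [ 0.4411 -0.5004  0.0403] [ 0.4442 -0.4262  0.04  ]
[ 0.43414946 -0.46367632  0.04728328] [ 0.71567647 -0.02588637  0.69795207]
plate y range at bands
0.02 1550 [-0.5223 -0.4061] 0.4593
0.03 2072 [-0.5221 -0.4053] 0.451
0.04 2357 [-0.5218 -0.4052] 0.4417
0.05 2612 [-0.5216 -0.4048] 0.4316
0.06 3194 [-0.5212 -0.4044] 0.4216
```

Call:
servo_tool(
  deltas=[
    [[0.03,0,-0.003,0,0],[0.03,0,0,0,0],[0.03,0,0,0,0],[0.03,0,0,0,0],[0.03,0,0,0,0],[0.03,0,0,0,0],[0.03,0,0,0,0],[0.03,0,0,0,0],[0.03,0,0,0,0],[0.03,0,0,0,0]],
  ],
)

```text
t: 63.05
eef_pos: [0.532, -0.4673, 0.131]
ee_rot: [0.021, 1.0, 0.0, 0.0]
ft_force: [-0.0, -0.2, -1.9]
grip_width: 0.0393
```

Call:
servo_tool(
  deltas=[
    [[0.03,0,0,0,0],[0.03,0,0,0,0],[0.03,0,0,0,0],[0.03,0,0,0,0],[0.03,0,0,0,0],[0.03,0,0,0,0],[0.03,0,0,0,0],[0.03,0,0,0,0],[0.03,0,0,0,0],[0.03,0,0,0,0]],
  ],
)

```text
t: 64.05
eef_pos: [0.532, -0.4673, 0.131]
ee_rot: [0.021, 1.0, 0.0, 0.0]
ft_force: [-0.9, -0.3, -1.5]
grip_width: 0.0395
```

Call:
servo_tool(
  deltas=[
    [[0.03,0,0,0,0],[0.03,0,0,0,0],[0.03,0,0,0,0],[0.03,0,0,0,0],[0.03,0,0,0,0],[0.03,0,0,0,0],[0.03,0,0,0,0],[0.03,0,0,0,0],[0.03,0,0,0,0],[0.03,0,0,0,0]],
  ],
)

```text
t: 65.05
eef_pos: [0.532, -0.4673, 0.1311]
ee_rot: [0.021, 1.0, 0.0, 0.0]
ft_force: [0.3, -0.7, -2.8]
grip_width: 0.0395
```

Call:
servo_tool(
  deltas=[
    [[0.03,-0.014,0,-0.01,0],[0.03,-0.02,0,-0.01,0],[0.03,-0.02,0,0,0],[0.03,-0.01,0.02,0,0],[0.03,0,0.03,0,0],[0.03,0,0.03,0,0],[0.03,0,0.03,0,0],[0.03,0,0,0,0],[0.03,0,0,0,0]],
  ],
)

```text
t: 65.95
eef_pos: [0.6005, -0.3587, 0.1512]
ee_rot: [0.02, 1.0, -0.0, -0.0]
ft_force: [0.2, -0.2, -2.1]
grip_width: 0.0393
```

Run:
```python
from h import *
# pad centre ~(.6035,-.3495); head = origin + 10mm fwd (yaw 3.10)
s,e,Rm=pose(); y=np.arctan2(Rm[1,0],Rm[0,0]); t=np.array([.6035,-.3495])+.010*np.array([np.cos(y),np.sin(y)]); print(y,t)
plan([*t,.160],None)
V("wrist","w40");V("top").crop("t40",330,470,130,250,5)
```

```text
3.1015007972910205 [ 0.59350804 -0.34909919]
  turn -0.0 -> j6 before j1 move -0.59 after: -0.49
     shift x 0.0073 y 0.0093 z 0.0102
  turn -3.142 -> j6 before j1 move -3.73 after: -3.63
     shift x -0.0073 y -0.0093 z 0.0102
  turn 3.142 -> j6 before j1 move 2.55 after: 2.65
     shift x -0.0073 y -0.0093 z 0.0102
  tcp [ 0.6005 -0.3587  0.1512] yaw 1.531 target [ 0.5935 -0.3491  0.141 ] r 0.689 tilt [-0. -0. -1.] F [ 0.2 -0.2 -2.1] w 0.0393 t 66.0 j [-0.63  0.67  0.36  1.26 -0.   -0.59]
```

View pics/w40.png

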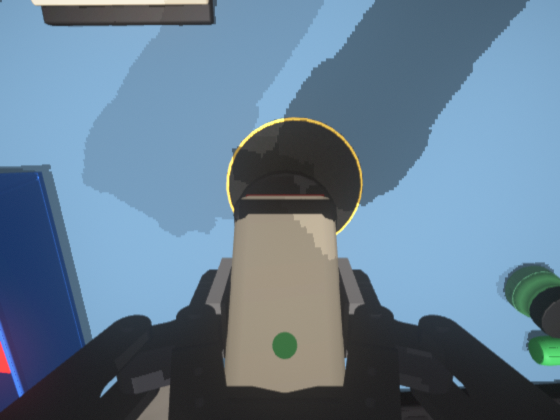

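Call:
servo_tool(
  deltas=[
    [[0.03,0.004,0.005,0,0],[0.03,0.0035,0.0045,0.01,0],[0.03,0,0,0.015,0],[0.03,0,0,0.01,0],[0.03,0,0,0.006,0],[0.03,0,0,0.004,0],[0.03,0,0,0,0]],
  ],
)

```text
t: 66.75
eef_pos: [0.5931, -0.3503, 0.1055]
ee_rot: [0.021, 1.0, 0.0, -0.0]
ft_force: [0.5, 0.3, -2.3]
grip_width: 0.0395
```

Call:
servo_tool(
  deltas=[
    [[0.03,0,0,0.002,0],[0.03,0,0,0,0]],
  ],
)

```text
t: 66.95
eef_pos: [0.5937, -0.3505, 0.1044]
ee_rot: [0.021, 1.0, -0.0, 0.0]
ft_force: [0.5, 0.1, -2.4]
grip_width: 0.0395
```

Call:
servo_tool(
  deltas=[
    [[0.03,0,0,0.0015,0],[0.03,0,0,0,0]],
  ],
)

```text
t: 67.15
eef_pos: [0.5936, -0.3504, 0.1041]
ee_rot: [0.021, 1.0, -0.0, 0.001]
ft_force: [-2.7, 1.8, 3.9]
grip_width: 0.0399
```

Contact made. Release and rise.

Call:
servo_tool(
  deltas=[
    [[0.045,0,0,0,0],[0.06,0,0,0,0],[0.075,0,0,0,0],[0.075,0,0,0,0],[0.075,0,0,0,0],[0.075,0,0,-0.02,0],[0.075,0,0,-0.03,0],[0.075,0,0,-0.04,0],[0.075,0,0,-0.03,0],[0.075,0,0,0,0]],
  ],
)

```text
t: 68.15
eef_pos: [0.5957, -0.3519, 0.2285]
ee_rot: [0.021, 1.0, -0.003, 0.004]
ft_force: [0.1, -0.2, 0.4]
grip_width: 0.075
```

Run:
```python
from h import *
V("wrist","w41")
plan(case2w(.09,.0615,.31),CYAW+np.pi/2)
```

```text
turn -2.539 -> j6 before j1 move -3.12 after: -1.83
     shift x -0.5554 y -0.4120 z -0.0654
  turn 0.603 -> j6 before j1 move 0.02 after: 1.31
     shift x 0.5554 y 0.4120 z -0.0654
  tcp [ 0.5949 -0.3514  0.2256] yaw 1.529 target [0.3986 0.3117 0.291 ] r 0.506 tilt [ 0.005 -0.004 -1.   ] F [ 0.2 -0.  -1.1] w 0.0752 t 68.2 j [-0.63  0.63  0.48  1.41  0.   -0.58]
```

View pics/w41.png

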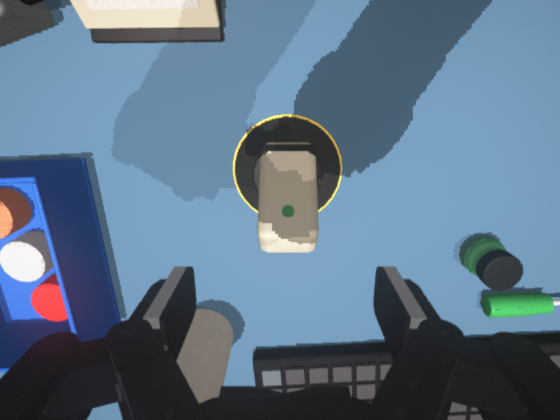

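Call:
servo_tool(
  deltas=[
    [[0.05,0,0,-0.03,0.12],[0.05,0,0,-0.03,0.12],[0.05,0,0,-0.03,0.12],[0.05,0,0,-0.03,0.12],[0.05,0,0,-0.03,0.123],[0.05,0.03,0.022,0,0],[0.05,0.03,0.022,0,0],[0.05,0.03,0.022,0,0],[0.05,0.03,0.022,0,0],[0.05,0.03,0.022,0,0]],
  ],
)

```text
t: 69.2
eef_pos: [0.5386, -0.1802, 0.3662]
ee_rot: [0.307, 0.952, 0.0, -0.001]
ft_force: [0.5, 1.2, 0.2]
grip_width: 0.0501
```

Call:
servo_tool(
  deltas=[
    [[0.05,0.03,0.022,0,0],[0.05,0.03,0.022,0,0],[0.05,0.03,0.022,0,0],[0.05,0.03,0.022,0,0],[0.05,0.03,0.022,0,0],[0.05,0.03,0.022,0,0],[0.05,0.03,0.022,0,0],[0.05,0,0,0,0]],
  ],
)

```text
t: 70.0
eef_pos: [0.457, 0.0692, 0.367]
ee_rot: [0.304, 0.953, 0.0, -0.001]
ft_force: [1.3, -0.5, -0.5]
grip_width: 0.0497
```

Run:
```python
from h import *
W=V("wrist","w42")
plan(case2w(.09,.0615,.31),CYAW+np.pi/2)
V("scene").crop("s42",260,520,100,290,3)
```

```text
turn -3.117 -> j6 before j1 move -2.49 after: -1.83
     shift x -0.1942 y -0.1596 z 0.0759
  turn 0.025 -> j6 before j1 move 0.65 after: 1.31
     shift x 0.1942 y 0.1596 z 0.0759
  turn 3.167 -> j6 before j1 move 3.8 after: 4.45
     shift x -0.1942 y -0.1596 z 0.0759
  tcp [0.4578 0.0675 0.3669] yaw 0.951 target [0.3986 0.3117 0.291 ] r 0.506 tilt [-0.001 -0.001 -1.   ] F [ 0.2 -0.4 -0. ] w 0.05 t 70.0 j [ 0.01  0.15  0.13  1.55 -0.    0.63]
```

View pics/w42.png

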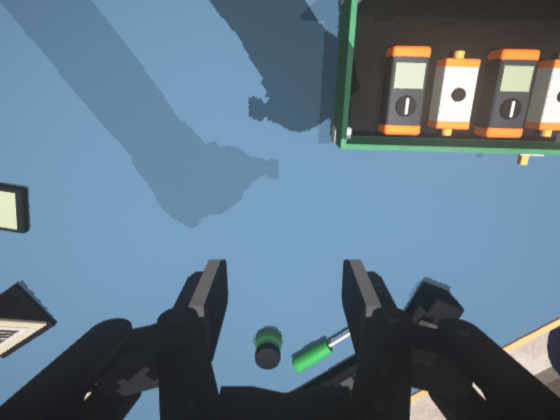

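View pics/s42.png

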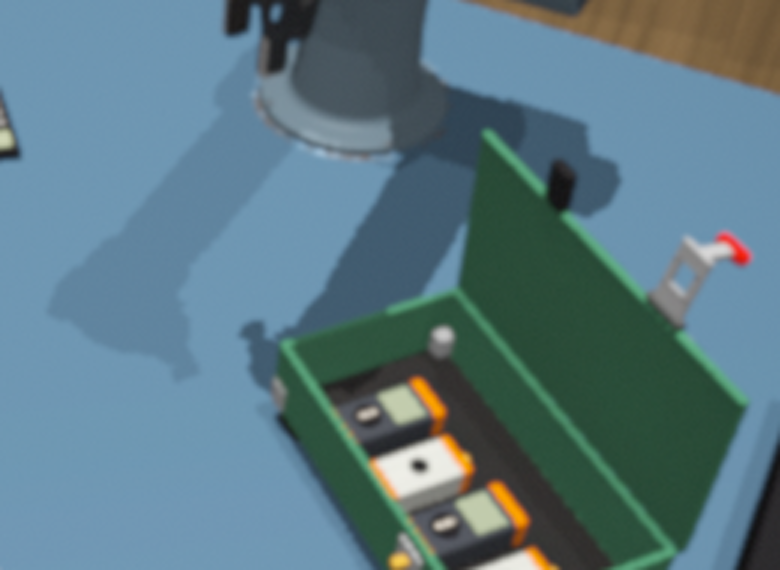

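Run:
```python
from h import *
for n in("scene","top"):
  W=V(n);P=W.P.reshape(-1,3);c,s=np.cos(CYAW),np.sin(CYAW);dx=P[:,0]-CC[0];dy=P[:,1]-CC[1];cx=c*dx+s*dy;cy=-s*dx+c*dy;z=P[:,2]
  m=(z>.291)&(z<.34)&(abs(cx-.09)<.05)&(abs(cy-.06)<.04)
  if m.sum(): print(n,m.sum(),"cx",np.percentile(cx[m],[5,50,95]).round(4),"cy",np.percentile(cy[m],[3,97]).round(4),"z",np.percentile(z[m],[50,98]).round(4))
  for z0 in (.15,.2,.25,.275):
    m=(abs(z-z0)<.008)&(abs(cx-.09)<.05)&(abs(cy)<.15)
    if m.sum(): print(" lid face z",z0,np.median(cx[m]).round(4),m.sum())
```

```text
scene 122 cx [0.0743 0.077  0.0832] cy [0.0483 0.0701] z [0.3092 0.3225]
 lid face z 0.15 0.0874 419
 lid face z 0.2 0.0841 451
 lid face z 0.25 0.0807 513
 lid face z 0.275 0.0794 663
 lid face z 0.15 0.0858 17
 lid face z 0.2 0.0828 25
 lid face z 0.25 0.0797 42
 lid face z 0.275 0.0789 128
```

Call:
servo_tool(
  deltas=[
    [[0.05,0,0,0,0.025],[0.05,0.031,0.027,0,0],[0.05,0.031,0.027,0,0],[0.05,0.031,0.027,0,0],[0.05,0.031,0.027,0,0],[0.05,0.031,0.027,0,0],[0.05,0.031,0.0266,0,0],[0.05,0,0,0,0],[0.05,0,0,0,0]],
  ],
)

```text
t: 71.1
eef_pos: [0.4088, 0.3069, 0.3674]
ee_rot: [0.319, 0.948, -0.001, 0.0]
ft_force: [0.3, -0.7, -0.4]
grip_width: 0.05
```

Run:
```python
from h import *
W=V("wrist","w43")
plan(case2w(.082,.0595,.308),CYAW+np.pi/2)
```

```text
turn -3.147 -> j6 before j1 move -1.98 after: -1.85
     shift x -0.0035 y -0.0002 z 0.0786
  turn -0.005 -> j6 before j1 move 1.16 after: 1.29
     shift x 0.0035 y 0.0002 z 0.0786
  turn 3.136 -> j6 before j1 move 4.31 after: 4.44
     shift x -0.0035 y -0.0002 z 0.0786
  tcp [0.4089 0.3062 0.3676] yaw 0.921 target [0.4062 0.3085 0.289 ] r 0.51 tilt [ 0.001 -0.001 -1.   ] F [-0.2 -0.5 -0.2] w 0.0502 t 71.2 j [ 0.52  0.25  0.26  1.58 -0.    1.17]
```

View pics/w43.png

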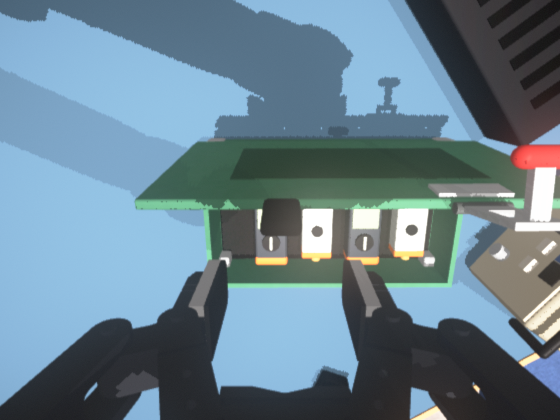

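Call:
servo_tool(
  deltas=[
    [[0.05,0.003,0,0.02,-0.005],[0.05,0,0,0.03,0],[0.05,0,0,0.028,0],[0.05,0,0,0,0],[0.05,0,0,0,0],[0.015,0,0,0,0],[0.015,0,0,0,0],[0.015,0,0,0,0],[0.015,0,0,0,0],[0.015,0,0,0,0]],
  ],
  newtons=20,
)

```text
t: 72.15
eef_pos: [0.4056, 0.3066, 0.2921]
ee_rot: [0.317, 0.949, -0.002, 0.002]
ft_force: [-5.2, -8.4, 6.6]
grip_width: 0.0235
```

Run:
```python
from h import *
s,e,Rm=pose(); g=w2case(e+[0,0,.019]); print("grasp in case",g,"radius",np.hypot(g[0]-.09,g[2]-.104),"ang",np.arctan2(g[2]-.104,.09-g[0]),s["ft_force"],s["grip_width"])
V("scene").crop("s44",260,520,100,290,3)
r=.204;a0=1.51;a=np.linspace(a0,0,27);d=np.diff(np.stack([-r*np.cos(a),-r*np.sin(a)],1),axis=0); print(d.round(4).tolist())
```

```text
grasp in case [0.08131561 0.06137141 0.31105611] radius 0.20723815451288244 ang 1.5288786693842327 [-5.15284259 -8.37758015  6.57367243] 0.023455607190923756
[[-0.0118, 0.0011], [-0.0117, 0.0017], [-0.0116, 0.0024], [-0.0114, 0.0031], [-0.0112, 0.0038], [-0.011, 0.0044], [-0.0107, 0.005], [-0.0104, 0.0056], [-0.0101, 0.0062], [-0.0097, 0.0068], [-0.0093, 0.0074], [-0.0088, 0.0079], [-0.0084, 0.0084], [-0.0079, 0.0089], [-0.0073, 0.0093], [-0.0068, 0.0097], [-0.0062, 0.0101], [-0.0056, 0.0104], [-0.005, 0.0107], [-0.0044, 0.011], [-0.0037, 0.0112], [-0.0031, 0.0114], [-0.0024, 0.0116], [-0.0017, 0.0117], [-0.001, 0.0118], [-0.0003, 0.0118]]
```

View pics/s44.png

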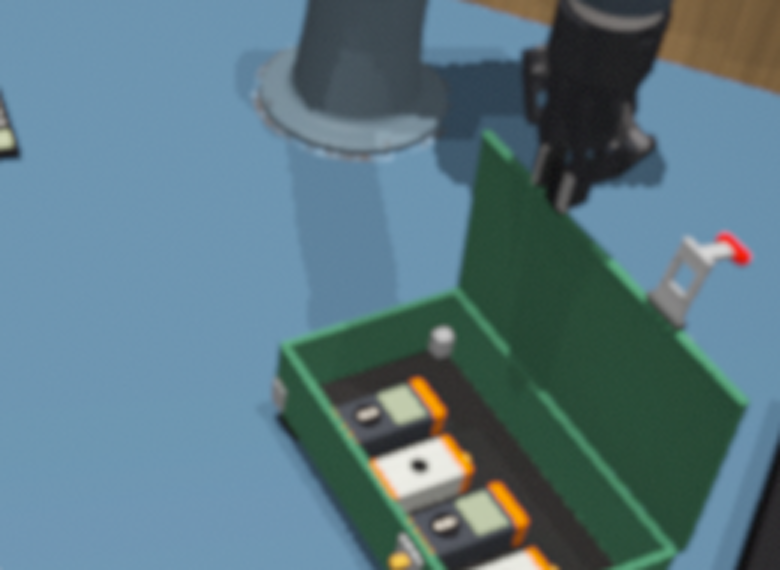

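Closing along the arc (tool x now is case +x).

Call:
servo_tool(
  deltas=[
    [[0.015,-0.006,0,0,0],[0.015,-0.012,0,0.001,0],[0.015,-0.0117,0,0.0017,0],[0.015,-0.0116,0,0.0024,0],[0.015,-0.0114,0,0.003,0],[0.015,-0.0112,0,0.0038,0],[0.015,-0.011,0,0.0044,0],[0.015,-0.0107,0,0.005,0],[0.015,-0.0104,0,0.0056,0],[0.015,-0.01,0,0.0062,0]],
  ],
)

```text
t: 73.2
eef_pos: [0.4897, 0.2432, 0.2578]
ee_rot: [0.317, 0.949, -0.002, -0.0]
ft_force: [-5.9, -6.0, 2.2]
grip_width: 0.0235
```

Run:
```python
from h import *
s,e,Rm=pose(); g=w2case(e+[0,0,.019]); print("grasp in case",g,"radius",np.hypot(g[0]-.09,g[2]-.104),"ang",np.arctan2(g[2]-.104,.09-g[0]),s["ft_force"],s["grip_width"])
```

```text
grasp in case [-0.02397839  0.06150092  0.27677677] radius 0.20698522774699873 ang 0.9876421840397642 [-5.85071349 -6.01745103  2.21460379] 0.023504076697251786
```

Call:
servo_tool(
  deltas=[
    [[0.015,-0.0102,0,0.0071,0],[0.015,-0.0097,0,0.0077,0],[0.015,-0.0092,0,0.0083,0],[0.015,-0.0087,0,0.0088,0],[0.015,-0.0082,0,0.0093,0],[0.015,-0.0076,0,0.0098,0],[0.015,-0.007,0,0.0102,0],[0.015,-0.0064,0,0.0106,0],[0.015,-0.0057,0,0.011,0],[0.015,-0.005,0,0.0113,0]],
  ],
)

```text
t: 74.2
eef_pos: [0.5529, 0.1956, 0.1635]
ee_rot: [0.317, 0.948, -0.003, 0.001]
ft_force: [-3.8, -7.7, 2.0]
grip_width: 0.0237
```

Run:
```python
from h import *
s,e,Rm=pose(); g=w2case(e+[0,0,.019]); print("grasp in case",g,"radius",np.hypot(g[0]-.09,g[2]-.104),"ang",np.arctan2(g[2]-.104,.09-g[0]),s["ft_force"],s["grip_width"])
```

```text
grasp in case [-0.10309849  0.06161128  0.18246645] radius 0.20843226867486464 ang 0.3859724050352367 [-3.76762191 -7.74445174  2.02400271] 0.02372437961462787
```

Call:
servo_tool(
  deltas=[
    [[0.015,-0.0043,0,0.0117,0],[0.015,-0.0036,0,0.0119,0],[0.015,-0.0029,0,0.0121,0],[0.015,-0.0022,0,0.0122,0],[0.015,-0.0015,0,0.0123,0],[0.015,-0.0007,0,0.0124,0],[0.015,0,0,0.004,0],[0.015,0,0,0,0]],
  ],
)

```text
t: 75.0
eef_pos: [0.5657, 0.1859, 0.086]
ee_rot: [0.317, 0.948, -0.003, 0.001]
ft_force: [0.5, -8.7, -3.2]
grip_width: 0.0231
```

Run:
```python
from h import *
s,e,Rm=pose(); g=w2case(e+[0,0,.019]); print("grasp in case",g,"radius",np.hypot(g[0]-.09,g[2]-.104),"ang",np.arctan2(g[2]-.104,.09-g[0]),s["ft_force"],s["grip_width"])
W=V("scene");W.crop("s46",260,520,140,330,3)
t=V("top")
for W in(W,t):
  P=W.P.reshape(-1,3);c,si=np.cos(CYAW),np.sin(CYAW);dx=P[:,0]-CC[0];dy=P[:,1]-CC[1];cx=c*dx+si*dy;cy=-si*dx+c*dy;z=P[:,2]
  for x0 in(-.08,-.04,.04,.08):
    m=(abs(cx-x0)<.008)&(cy<.0)&(cy>-.15)&(z>.09)&(z<.2); print(x0,np.median(z[m]).round(4),m.sum())
```

```text
grasp in case [-0.1191599   0.06165628  0.1050235 ] radius 0.2091624021351198 ang 0.004893369440990507 [ 0.52914899 -8.74031663 -3.16323612] 0.023114482552934003
-0.08 0.1123 386
-0.04 0.1117 359
0.04 0.1103 350
0.08 0.1092 334
-0.08 nan 0
-0.04 nan 0
0.04 0.1099 74
0.08 0.1087 123
  return _methods._mean(a, axis=axis, dtype=dtype,
  ret = ret.dtype.type(ret / rcount)
```

View pics/s46.png

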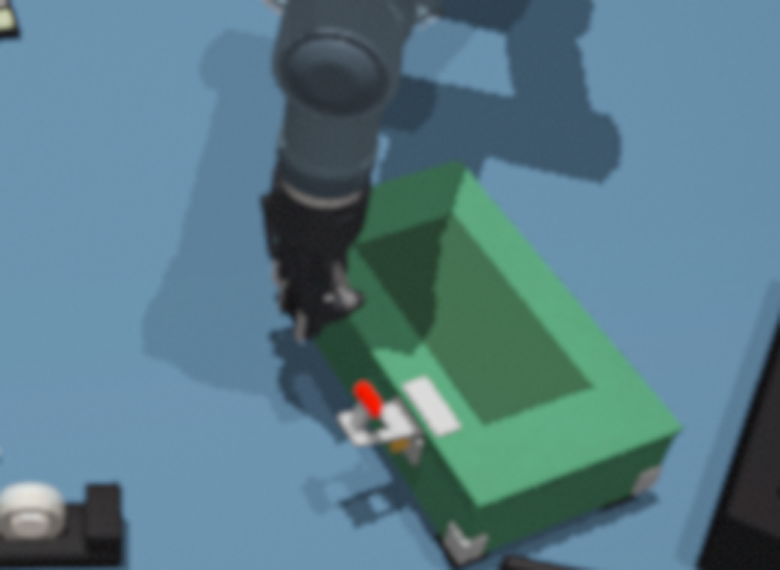

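Call:
servo_tool(
  deltas=[
    [[0.015,0,0,0.004,0],[0.015,0,0,0.003,0],[0.015,0,0,0.002,0],[0.015,0,0,0,0]],
  ],
)

```text
t: 75.5
eef_pos: [0.5659, 0.1859, 0.0821]
ee_rot: [0.317, 0.948, -0.003, 0.003]
ft_force: [-11.8, -12.2, 25.4]
grip_width: 0.0236
```

```bash
cat >> h.py <<'E'
def lidz():
  W=V("scene");P=W.P.reshape(-1,3);c,si=np.cos(CYAW),np.sin(CYAW);dx=P[:,0]-CC[0];dy=P[:,1]-CC[1];cx=c*dx+si*dy;cy=-si*dx+c*dy;z=P[:,2]
  o=[]
  for x0 in(-.08,-.04,.04,.08):
    m=(abs(cx-x0)<.008)&(cy<.0)&(cy>-.15)&(z>.09)&(z<.125); o.append(np.median(z[m]).round(4) if m.sum()>20 else None)
  print("lid z",o,pose()[0]["ft_force"].round(1))
  return W
E
python3 -c "
from h import *
lidz()"
```

```text
lid z [np.float64(0.1095), np.float64(0.1094), np.float64(0.1096), np.float64(0.109)] [-11.1 -11.4  23.6]
```

Call:
servo_tool(
  deltas=[
    [[0.05,0,0,0,0],[0.05,0,0,0,0],[0.05,0,0,-0.02,0],[0.05,0,0,-0.04,0],[0.05,0,0,-0.05,0],[0.05,-0.004,0.03,-0.01,0],[0.05,-0.004,0.035,0,0],[0.05,-0.004,0.035,0,0],[0.05,-0.002,0.03,0,0],[0.05,0,0,0,0]],
  ],
)

```text
t: 76.55
eef_pos: [0.6563, 0.2881, 0.1953]
ee_rot: [0.315, 0.949, 0.0, 0.0]
ft_force: [0.5, -0.5, -1.2]
grip_width: 0.0503
```

Run:
```python
from h import *
s=lidz();s.crop("s47",300,500,180,340,3)
for W,n in((s,"scene"),(V("top"),"top"),(V("wrist","w47"),"wrist")):
  h=W.hsv;red=((h[...,0]<8)|(h[...,0]>172))&(h[...,1]>150)
  P=W.P[red]; q=np.array([w2case(p) for p in P]); q=q[(abs(q[:,0]+.13)<.06)&(abs(q[:,1]+.07)<.04)&(q[:,2]<.2)]
  if len(q): print(n,len(q),np.percentile(q,[3,50,97],axis=0).round(4).tolist())
plan(case2w(-.135,-.069,.152),CYAW+np.pi/2)
```

```text
lid z [np.float64(0.1097), np.float64(0.109), np.float64(0.1094), np.float64(0.109)] [ 0.2 -0.6  0.2]
scene 48 [[-0.1439, -0.0828, 0.1509], [-0.1401, -0.0693, 0.1537], [-0.1344, -0.0569, 0.1566]]
wrist 756 [[-0.1391, -0.0801, 0.1516], [-0.1342, -0.0678, 0.1546], [-0.1306, -0.0559, 0.1561]]
  turn -3.14 -> j6 before j1 move -2.17 after: -2.09
     shift x 0.0045 y 0.0018 z 0.0640
  turn 0.001 -> j6 before j1 move 0.97 after: 1.05
     shift x -0.0045 y -0.0018 z 0.0640
  turn 3.143 -> j6 before j1 move 4.11 after: 4.19
     shift x 0.0045 y 0.0018 z 0.0640
  tcp [0.6544 0.285  0.197 ] yaw 0.927 target [0.6569 0.2808 0.133 ] r 0.714 tilt [ 0.    -0.001 -1.   ] F [-0.2  0.4 -0.1] w 0.0502 t 76.7 j [ 0.32  0.7   0.53  1.4  -0.    0.97]
```

View pics/w47.png

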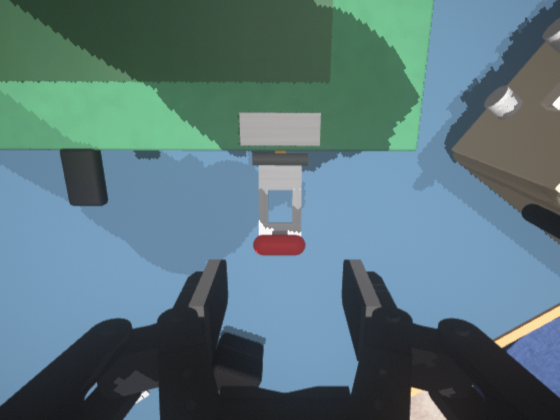

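Call:
servo_tool(
  deltas=[
    [[0.05,-0.002,-0.001,0.02,0],[0.05,-0.002,-0.001,0.022,0],[0.05,-0.0005,0,0.022,0],[0.05,0,0,0,0],[0.05,0,0,0,0],[0.02,0,0,0,0],[0.02,0,0,0,0],[0.02,0,0,0,0],[0.02,0,0,0,0]],
  ],
  newtons=8,
)

```text
t: 77.6
eef_pos: [0.658, 0.2795, 0.1349]
ee_rot: [0.317, 0.949, -0.001, 0.002]
ft_force: [0.0, -5.6, 4.2]
grip_width: 0.0279
```

Run:
```python
from h import *
W=V("wrist","w48");plan(case2w(-.135,-.069,.152),CYAW+np.pi/2);g=w2case(pose()[1]+[0,0,.019]);print(g)
h=W.hsv;red=((h[...,0]<8)|(h[...,0]>172))&(h[...,1]>150)
q=np.array([w2case(p) for p in W.P[red]]); q=q[(abs(q[:,0]+.13)<.06)&(abs(q[:,1]+.07)<.04)&(q[:,2]<.2)]
if len(q): print(len(q),np.percentile(q,[3,50,97],axis=0).round(4).tolist())
```

```text
turn -3.141 -> j6 before j1 move -2.18 after: -2.09
     shift x -0.0017 y -0.0004 z 0.0018
  turn 0.0 -> j6 before j1 move 0.96 after: 1.05
     shift x 0.0017 y 0.0004 z 0.0018
  turn 3.142 -> j6 before j1 move 4.1 after: 4.19
     shift x -0.0017 y -0.0004 z 0.0018
  tcp [0.658  0.2795 0.1348] yaw 0.926 target [0.6569 0.2808 0.133 ] r 0.714 tilt [ 0.004 -0.002 -1.   ] F [ 0.2 -5.7  4.2] w 0.0278 t 77.7 j [ 0.31  0.71  0.38  1.24 -0.    0.96]
[-0.13669348 -0.06864948  0.15382445]
1800 [[-0.14, -0.0806, 0.1485], [-0.1344, -0.0682, 0.1531], [-0.1312, -0.0558, 0.1549]]
```

View pics/w48.png

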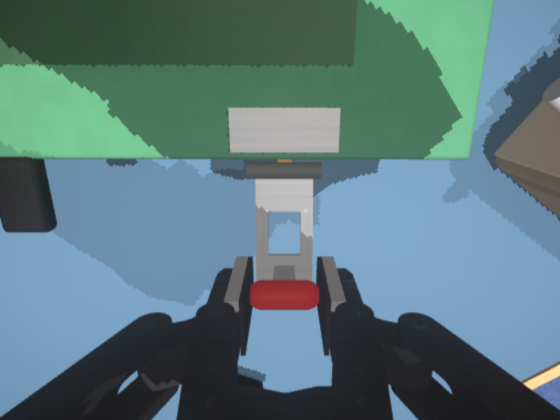

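Call:
servo_tool(
  deltas=[
    [[0.02,-0.005,0,0.005,0],[0.02,-0.0047,0,0.0055,0],[0.02,-0.004,0,0.006,0],[0.02,-0.0033,0,0.0064,0],[0.02,-0.0025,0,0.0068,0],[0.02,-0.0016,0,0.007,0],[0.02,-0.0008,0,0.0072,0],[0.02,0,0,0.0072,0],[0.02,0,0,0,0]],
  ],
  newtons=8,
)

```text
t: 78.55
eef_pos: [0.6737, 0.2676, 0.0804]
ee_rot: [0.316, 0.949, -0.001, -0.0]
ft_force: [-3.2, -2.7, -1.0]
grip_width: 0.028
```

Run:
```python
from h import *
W=V("wrist","w49");lidz();g=w2case(pose()[1]+[0,0,.019]);print(g)
h=W.hsv;red=((h[...,0]<8)|(h[...,0]>172))&(h[...,1]>150)
q=np.array([w2case(p) for p in W.P[red]]); q=q[(abs(q[:,0]+.13)<.06)&(abs(q[:,1]+.07)<.04)&(q[:,2]<.2)]
if len(q): print(len(q),np.percentile(q,[3,50,97],axis=0).round(4).tolist())
```

```text
lid z [np.float64(0.1103), np.float64(0.1096), np.float64(0.1094), np.float64(0.109)] [-3.2 -3.2 -0.1]
[-0.1566312  -0.06861371  0.10069059]
1838 [[-0.1578, -0.0808, 0.0957], [-0.1521, -0.0682, 0.1], [-0.1487, -0.0556, 0.1017]]
```

View pics/w49.png

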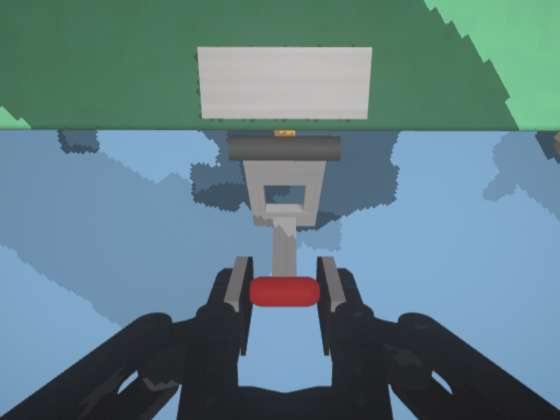

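Call:
servo_tool(
  deltas=[
    [[0.02,0.0009,0,0.0071,0],[0.02,0.0018,0,0.007,0],[0.02,0.0026,0,0.0067,0],[0.02,0.0034,0,0.0063,0],[0.02,0.0041,0,0.0059,0],[0.02,0.0048,0,0.0054,0],[0.02,0.0054,0,0.0047,0],[0.02,0,0,0,0]],
  ],
)

```text
t: 79.45
eef_pos: [0.6556, 0.2813, 0.0388]
ee_rot: [0.316, 0.949, -0.001, 0.0]
ft_force: [-1.8, -5.0, -0.1]
grip_width: 0.0275
```

Run:
```python
from h import *
W=V("wrist","w50");lidz().crop("s50",300,500,180,340,3);g=w2case(pose()[1]+[0,0,.019]);print(g)
h=W.hsv;red=((h[...,0]<8)|(h[...,0]>172))&(h[...,1]>150)
q=np.array([w2case(p) for p in W.P[red]]); q=q[(abs(q[:,0]+.13)<.06)&(abs(q[:,1]+.07)<.04)&(q[:,2]<.2)]
if len(q): print(len(q),np.percentile(q,[3,50,97],axis=0).round(4).tolist())
```

```text
lid z [np.float64(0.1095), np.float64(0.1094), np.float64(0.1096), np.float64(0.109)] [-3.5 -4.3 -0.1]
[-0.13426066 -0.06871592  0.05823445]
945 [[-0.1331, -0.0807, 0.0596], [-0.1297, -0.0683, 0.0612], [-0.1272, -0.0558, 0.0624]]
```

View pics/w50.png

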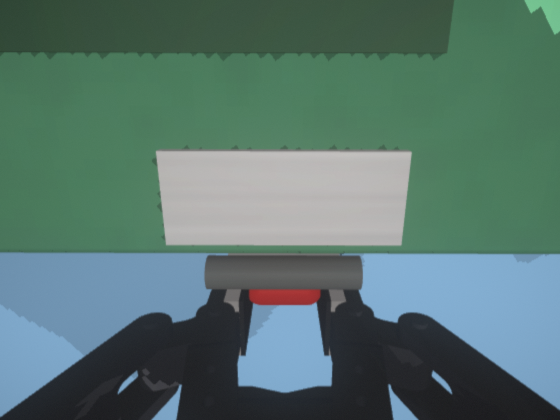

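Call:
servo_tool(
  deltas=[
    [[0.02,0.002,0,0.0015,0],[0.02,0.002,0,0.001,0],[0.02,0.002,0,0,0],[0.02,0,0,0,0],[0.02,0,0,0,0]],
  ],
)

```text
t: 80.05
eef_pos: [0.6544, 0.2824, 0.0379]
ee_rot: [0.317, 0.948, -0.001, 0.004]
ft_force: [2.4, -8.7, 0.6]
grip_width: 0.0282
```

Run:
```python
from h import *
W=V("wrist","w51");lidz();g=w2case(pose()[1]+[0,0,.019]);print(g)
h=W.hsv;red=((h[...,0]<8)|(h[...,0]>172))&(h[...,1]>150)
q=np.array([w2case(p) for p in W.P[red]]); q=q[(abs(q[:,0]+.13)<.06)&(abs(q[:,1]+.07)<.04)&(q[:,2]<.2)]
if len(q): print(len(q),np.percentile(q,[3,50,97],axis=0).round(4).tolist())
```

```text
lid z [np.float64(0.1099), np.float64(0.1095), np.float64(0.1095), np.float64(0.1089)] [ 1.7 -9.9 -0.9]
[-0.13210059 -0.0687871   0.05691371]
370 [[-0.1324, -0.0793, 0.0592], [-0.1306, -0.068, 0.0606], [-0.129, -0.0564, 0.0618]]
```

Call:
servo_tool(
  deltas=[
    [[0.05,0,0,0,0],[0.05,0,0,0,0],[0.05,0,0,0,0],[0.05,-0.002,0,-0.02,0],[0.05,0,0,-0.03,0],[0.05,0,0,-0.04,0],[0.05,0,0,-0.05,0],[0.05,0.04,0,-0.04,0],[0.05,0.04,0,-0.03,0],[0.05,0,0,0,0]],
  ],
  newtons=20,
)

```text
t: 81.15
eef_pos: [0.5915, 0.334, 0.2491]
ee_rot: [0.314, 0.95, 0.005, 0.003]
ft_force: [-0.1, 0.0, 1.0]
grip_width: 0.0504
```

Run:
```python
from h import *
s=lidz();s.crop("s52",300,500,180,340,3);V("top","t52");show("sc52",s.img);W=V("wrist","w52")
for W,n in((s,"scene"),(W,"wrist")):
  h=W.hsv;red=((h[...,0]<8)|(h[...,0]>172))&(h[...,1]>150)
  q=np.array([w2case(p) for p in W.P[red]]); q=q[(abs(q[:,0]+.13)<.06)&(abs(q[:,1]+.07)<.04)&(q[:,2]<.2)]
  if len(q): print(n,len(q),np.percentile(q,[3,50,97],axis=0).round(4).tolist())
P=s.P
hd=(P[...,2]>0.095)&(P[...,1]<-0.25)&(P[...,1]>-0.45)&(P[...,0]>.5)&(P[...,0]<.72);print(rect(P[hd][:,:2]),P[hd][:,2].max())
print(telemetry.observe()["t"])
```

```text
lid z [np.float64(0.1096), np.float64(0.1094), np.float64(0.1097), np.float64(0.109)] [ 0.8 -0.6 -0.5]
scene 37 [[-0.1375, -0.0823, 0.0575], [-0.1331, -0.071, 0.0598], [-0.1282, -0.0585, 0.0638]]
wrist 193 [[-0.1328, -0.0805, 0.0575], [-0.1268, -0.0675, 0.06], [-0.1236, -0.0556, 0.0619]]
(array([ 0.59526843, -0.34735403]), [np.float32(74.06201), np.float32(41.764862)], np.float32(-0.09193104)) 0.16214242105427468
81.3
```

View pics/s52.png

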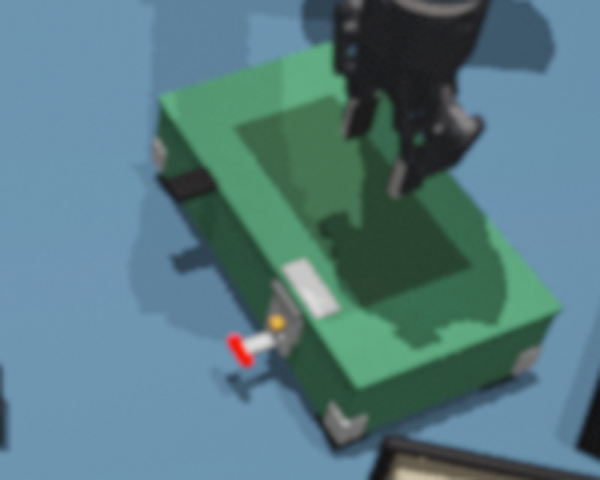

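View pics/t52.png

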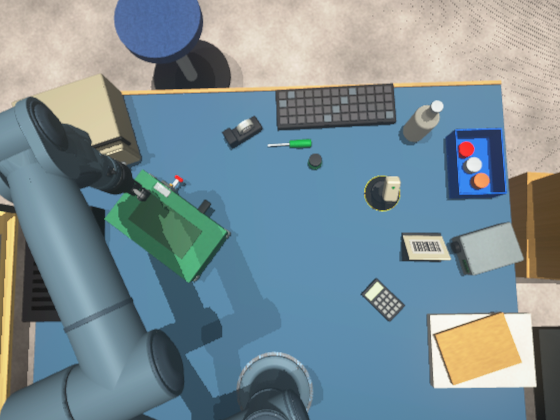

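View pics/sc52.png

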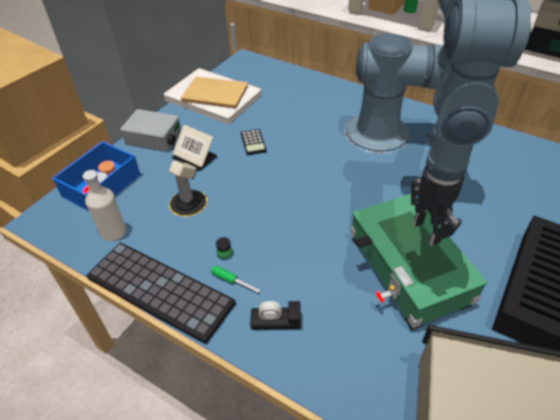

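```bash
python3 -c "
from workcell import hand_in
print(hand_in())"
```

```text
the job is handed in; nothing more can be done
None
```

I did the whole job in the order asked and handed it in at about 81 s. No verdict came back. One contact may count against it: the gripper pressed hard on the case wall, as described below.

**What I did**
- Flipped the hasp up to about 1.9 rad and raised the lid to about 1.5 rad.
- Laid both meters and both pods side by side in the case. One pod had been knocked about 35 mm aside, so I measured it again before picking it up.
- Held the scanner still for about 3 s on the barcode from about 10 cm. By my calculation the aim was within a few millimetres of the label's centre.
- Stood the scanner back upright, close to the middle of its pad.
- Shut the lid and swung the hasp back down over the staple.

**Last checks**
- **Lid:** flat to within 1 mm from front to back.
- **Hasp:** the grip bar is back at its starting position to within about 1 mm in the same camera view, with the staple poking through the slot.
- **Scanner:** upright at about the right height (160 mm), and inside the yellow rim.
- **Bench:** no kit left on it, the other things looked unmoved in the pictures, and the gripper was clear of everything.

**What went less well**
- While placing the first pod, the gripper's finger linkage pressed on the case's end wall twice, reading about 45 N and then about 50 N at the wrist. I backed off each time. The fingers may not count as the gripper's body, but if they do, that is over the 40 N limit.
- I then set the pod down further in and nudged it into place with closed fingers.
- The wrist camera disagreed with the overhead and scene cameras by about 4 mm along one axis, so I used values in between.

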